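Refill the cedar tray and put it away in the drawer

ROBOT

A 6-joint arm with a two-finger parallel gripper is mounted at the origin on the work surface. World frame = base frame: x ahead of the robot, y to its left, z up, the work surface at z = 0. Lengths are in m, angles in rad, forces in N, time in s.
With the tool pointing down it reaches from about 0.4 to 0.825 m from the base axis. Payload 7 kg.
Tool frame: the origin (TCP) lies at the very end of the fingers, on their centre line; the grasp point (between the pads) lies 19 mm behind it; z points along the fingers, y is the line along which they close (so a half turn about z gives the same grasp; the last joint's range is limited). The gripper opens to 88 mm and grips with 3 to 60 N. Pads are 19 mm wide; open, the fingers measure 130 mm over their backs; the gripper's body (78 mm by 193 mm) begins 47 mm behind the grasp point.
Start: joints at [0.288, 0.359, 0.012, 0, -1.224, -0.288], TCP at [0.675, -0, 0.227] pointing down, gripper open.
Joint ranges: [-3.07, 3.07], [-1.43, 2.12], [-1.02, 1.25], [-3.03, 1.67], [-3.05, -0], [-3.03, 3.03]. Speed limits (rad/s): [2.39, 2.39, 3.01, 3.14, 3.14, 3.14].

INTERFACE

Orientations are given as [roll, pitch, yaw] about the fixed x, y, z axes, in that order (R = Rz(yaw) Ry(pitch) Rx(roll)).
In Python, from station import * gives the robot as it stands.
- The arm moves only by the tool servo_tool, never from a script. Its argument "moves" is a list of rows, each an object of numbers: "jaw": the opening, from 0 (shut) to 1 (fully open); "dx", "dy", "dz": the shift along the world's x, y, z in m; "roll": the turn about the world's z in degrees. A call has exactly 10 rows; each row shifts and turns the commanded pose from where the row before left it; what a row does not reach is not made up. A row lasts 1/8 s, in which the tool goes at most 62.5 mm and 10.7 degrees, less where a joint would pass 70% of its speed; a pose out of reach is approached as far as the arm can. A call with a gripper value outside its range is refused whole. The fingers move at their own pace and stop on an object; "newtons" is the grip in N (left out, the last holds). Time passes only in rows, so rows that do not move let the fingers close, or fill a call up. It gives the time, the measured TCP pose, the force, the opening and the grip force at its end, in the units of the state.
- get_state(): the state, without advancing time (a new reading comes with each control period).
- grab_frame(name): name is "scene" or "side" or "wrist"; returns (picture, depth): 480x640x3 uint8, red, green, blue; 480x640 float32, m along the optical axis (not along the pixel's ray), 0 where there is no reading.
- calibration(name): a dict with "intrinsics" (3x3 intrinsics, pixels), "k1" (the pictures are not rectified: a ray, as slopes to the right and down, at radius r is drawn at 1 + k1 r^2 times it, then the intrinsics apply), "R" (3x3) and "t" (3): a world point X has camera coordinates R X + t. Camera axes: x right, y down, z forward; pixel columns grow to the right and rows downward; lengths in m; the calibration is good to about 2 mm. A picture is of the moment at which its call begins: read the wrist's pose just before it. calibration takes no time and is no camera call; for the wrist camera it gives the pose at the moment of the call.
- job_done(): hands the job in; it is judged then, once.
The state is a dict: "t": time; "q": joint angles; "qd": joint speeds; "joint_efforts": joint torques, N m; "eef_pos": TCP position; "ee_rot": TCP orientation; "force": force on the tool from outside, world axes, zero at the start; "moment": the same for the moment, N m; "width": finger opening in m; "gripper_force": force on a finger pad.
Only numpy, scipy, OpenCV 4.12 (cv2) and the standard library are available. Lean on these libraries where they do the work, as an engineer would, in place of code of your own. Each camera call takes 0.05 s, during which the arm holds its last target. There are 200 camera calls.

TASK

With the scoop, transfer every cedar ball from the long wooden box into the small open tray; do not take balls out of the box with the fingers (one that strays onto the dresser may be picked up by hand). When all the balls are in the tray, put the filled tray into the open drawer, seated flat and square inside the rectangle of low rails on its floor, and after that push the drawer fully shut. Also put the scoop back, standing flat on the floor of the empty box, and leave the books, mug and clock where they are.

Things in the scene. Friction and masses are not known exactly. Their poses are not given: they have to be found in the camera images.
- trough: Long open dark wooden box, fixed to the dresser, outside 276 x 80 x 40 mm (x, y, z), walls and floor 6 mm, 68 mm wide inside. Flat floor from x = -120 to +76 mm, then a 45 degree ramp up to the rim at each end. Origin on the underside, midway across; x along the length. At the start the balls lie at its far (+x) end, beyond x = -33 mm; the near end is free for the scoop.
- scoop: Scoop, about 0.15 kg, standing on the dresser: flat-bottomed steel pan 62 mm long (x), 60 mm wide (y), floor 2.5 mm, side walls 3 mm thick, tapering from 36 mm high at the back to nothing at the lip, back wall 46 mm high, open at the +x end. A wooden handle runs back from the back wall to -x. Origin at the centre of the pan's underside.
- scoop_lip (a point): Middle of the front edge (lip) of the scoop's pan, at its underside: 31 mm towards +x from the scoop's origin. Same axes as the scoop.
- scoop_handle (a point): Centre of the scoop's handle, a level bar 90 mm long (x), 16 mm wide (y) and 18 mm high: 88 mm towards -x of the scoop's origin and 62 mm above the pan's underside. Same axes as the scoop.
- tray: Small open plywood tray, about 0.16 kg, loose, outside 116 x 70 x 40 mm (x, y, z), walls and floor 3 mm. Origin at the centre of its underside, x along its length. It can be gripped across its 70 mm width.
- pocket (a point): Centre of the pocket, at the height of the drawer floor, moving with the drawer; x along its length and parallel to the drawer's travel, z up. Inside 121 x 75 mm (x, y), formed by four rails 9 mm high, 7 mm thick. Drawer side walls 99 mm to either side, front panel 70 mm towards -x. The chest's roof is 100 mm above the dresser.
- drawer_front (a point): Point on the outer (-x) face of the drawer's front panel, 55 mm to the +y side of its middle and about 32 mm below the panel's top edge: a free flat spot to push. Its x axis points into the chest. The panel is 234 mm wide; a brass knob of 28 mm diameter sticks out 43 mm at its middle.
- drawer (a joint): How far the drawer of the small wooden chest is pulled out (m): 0 is fully shut; it starts 0.155 to 0.178 open. It slides freely (about 1 N) and stays where it is left.
- books: Stack of four books, about 200 x 130 mm and 90 mm high, not to be disturbed. Origin at the centre of its underside.
- mug: White mug, 80 mm in diameter, 90 mm high, not to be disturbed. Origin at the centre of its underside.
- clock: Small brass alarm clock, 70 mm wide, 78 mm high, not to be disturbed. Origin at the centre of its underside.
- ball1: Smooth round cedar ball, 25 mm in diameter, 11 g, all alike (absent in some starts). Origin at its centre.
- ball2: Smooth round cedar ball, 25 mm in diameter, 11 g, all alike (absent in some starts). Origin at its centre.
- ball3: Smooth round cedar ball, 25 mm in diameter, 11 g, all alike (absent in some starts). Origin at its centre.
- ball4: Smooth round cedar ball, 25 mm in diameter, 11 g, all alike (absent in some starts). Origin at its centre.
- ball5: Smooth round cedar ball, 25 mm in diameter, 11 g, all alike (absent in some starts). Origin at its centre.
- ball6: Smooth round cedar ball, 25 mm in diameter, 11 g, all alike (absent in some starts). Origin at its centre.
- ball7: Smooth round cedar ball, 25 mm in diameter, 11 g, all alike (absent in some starts). Origin at its centre.
- ball8: Smooth round cedar ball, 25 mm in diameter, 11 g, all alike (absent in some starts). Origin at its centre.
There are look-alikes about, which are no part of the job. What is shaped like the scoop but blue or orange is not meant.

How it is judged:
By the outcome, as a careful person would: the job done as asked, in the order asked, and still so for the second after the job is handed in, with the robot touching nothing.
Of ball1, ball2, ball3, ball4, ball5, ball6, ball7, ball8 only 6 to 8 are there at a start; the rules pass over those that are not, and their reading is None.
At some moment in a run one of scoop, tray may be knocked a few centimetres aside while the robot is not near it.
It also fails if it takes over 192 s, if anything falls off the work surface, if the arm or the gripper's body presses on something with over 40 N, if the wrist force passes 120 N, or if a joint passes its speed limit or range.

## Working session

There is one attempt and no reset: what is moved stays moved. The work goes in short steps, Python scripts to look and compute and a tool call to move; the robot and the scene stay as the last step left them, time stands still between calls to the robot, and variables do not carry over. Pictures are saved under pics/ and viewed, at most 14 in all, crops included, and the job is handed in when it is done.

Besides the shell and the picture viewer there is one more tool, called after "Request:" as name(argument=value, ...) on one line, values as JSON. servo_tool: Moves the arm, as the interface text tells. Its arguments: {"type":"object","properties":{"moves":{"type":"array","items":{"type":"object","properties":{"jaw":{"type":"number"},"dx":{"type":"number"},"dy":{"type":"number"},"dz":{"type":"number"},"roll":{"type":"number"}}}},"newtons":{"type":"number"}},"required":["moves"]}

```bash
mkdir -p pics; ls
cat > h.py <<'E'
import numpy as np, cv2
from station import *
def snap(n):
    c=calibration(n); p,d=grab_frame(n); return p,d,c
def ray(c,u,v):
    K=np.array(c["intrinsics"]);R=np.array(c["R"]);t=np.array(c["t"])
    xd=np.array([(u-K[0,2])/K[0,0],(v-K[1,2])/K[1,1]]);x=xd.copy()
    for _ in range(20): x=xd/(1+c["k1"]*(x@x))
    return -R.T@t, R.T@np.array([x[0],x[1],1.0])
def onz(c,u,v,z):
    o,r=ray(c,u,v); return o+r*(z-o[2])/r[2]
def dep(c,d,u,v):
    o,r=ray(c,u,v); return o+r*d[int(round(v)),int(round(u))]
def proj(c,X):
    K=np.array(c["intrinsics"]);p=np.array(c["R"])@np.array(X)+np.array(c["t"]);x=p[:2]/p[2];x=x*(1+c["k1"]*(x@x))
    return K[0,0]*x[0]+K[0,2],K[1,1]*x[1]+K[1,2]
def cloud(c,d):
    K=np.array(c["intrinsics"]);R=np.array(c["R"]);t=np.array(c["t"])
    v,u=np.mgrid[0:480,0:640]
    xd=np.stack([(u-K[0,2])/K[0,0],(v-K[1,2])/K[1,1]],-1);x=xd.copy()
    for _ in range(20): x=xd/(1+c["k1"]*(x**2).sum(-1,keepdims=True))
    P=np.concatenate([x,np.ones((480,640,1))],-1)*d[...,None]
    P=(P-t)@R
    P[d==0]=np.nan
    return P
def save(n,p): cv2.imwrite("pics/"+n+".png",p[...,::-1])
E
python3 - <<'E'
from h import *
for n in("scene","side","wrist"):
    p,d,c=snap(n);save(n+"0",p);np.savez(""+n+"0",p=p,d=d,**{k:np.array(v) for k,v in c.items()})
    print(n,-np.array(c["R"]).T@np.array(c["t"]),np.array(c["R"])[2],c["k1"])
s=get_state();print(s)
E
```

```text
pics
scene [ 1.28846759 -0.13177467  0.99914711] [-0.6244351   0.08079895 -0.77688631] -0.04807423591370293
side [0.24057972 1.02669447 1.22022911] [ 0.17913395 -0.66848047 -0.72183439] -0.10146801480082393
wrist [ 0.67467283 -0.07687306  0.38273511] [-0.00168681  0.28123149 -0.95963847] -0.05081987172007191
{'t': 0.15, 'q': array([ 2.88124867e-01,  3.59232253e-01,  1.12535182e-02, -2.82752853e-04,
       -1.22411733e+00, -2.88086286e-01]), 'qd': array([ 2.34101410e-03, -8.20958276e-04,  9.82981363e-04,  5.33336053e-06,
       -1.34364505e-04,  4.26241636e-04]), 'joint_efforts': array([ 1.39394037e-04, -5.83274567e+01,  2.93289685e+01,  7.00122759e+00,
        8.75052094e-03, -9.76538854e-05]), 'eef_pos': array([ 6.74609836e-01, -6.02488995e-06,  2.25819569e-01]), 'ee_rot': array([ 3.14027095e+00, -1.14430736e-04, -1.57085392e+00]), 'force': array([ 0.29872168, -0.11024206,  0.75169795]), 'moment': array([ 0.01912038, -0.00796557, -0.02047831]), 'gripper_force': 0.0, 'width': 0.08801900705454413}
```

View pics/scene0.png

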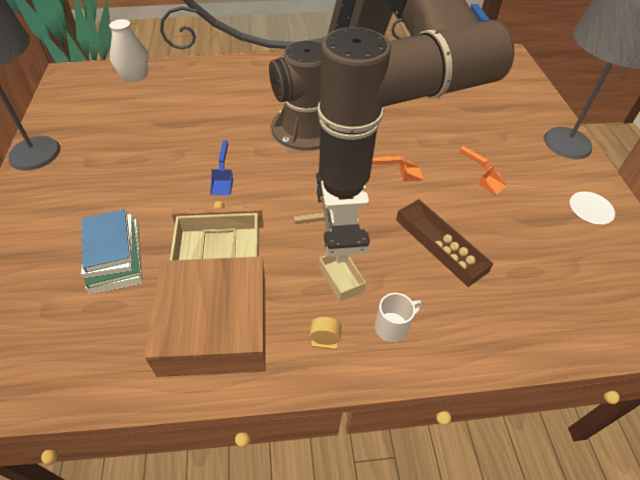

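View pics/side0.png

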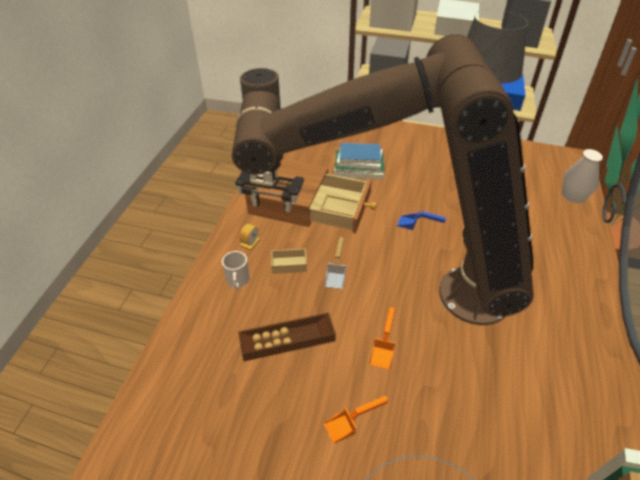

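The scene view shows the chest with its open drawer at about (210,290), the tray at (342,275) and the trough at (443,242), with the balls at its far end. The mug is at (396,317), the clock at (325,332) and the books at (110,250).

There are four scoop-shaped things in the side view:
- blue at (420,220)
- orange at (384,340)
- orange at (355,418)
- steel pan with a wooden handle at (336,270)

The steel one fits the description. I'll check it in the wrist picture, enlarged.

View pics/wrist0.png

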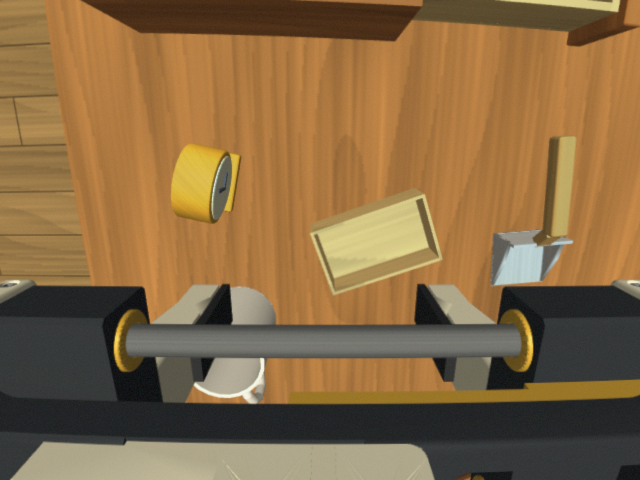

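Run:
```python
from h import *
z=np.load("side0.npz");p=z["p"]
a=cv2.resize(p[225:365,230:350],None,fx=5,fy=4.2,interpolation=cv2.INTER_CUBIC);save("sidecrop",a);print(a.shape)
c={k:z[k] for k in("intrinsics","R","t")};c["k1"]=float(z["k1"])
P=cloud(c,z["d"])
for u,v in[(336,278),(339,245),(289,258),(246,354),(335,335),(288,338),(340,205),(420,221)]:print(u,v,P[v,u],p[v,u])
```

```text
(588, 600, 3)
336 278 [0.45174645 0.04839601 0.00828802] [193 197 192]
339 245 [ 0.46481656 -0.0424256   0.07019386] [197 163  96]
289 258 [0.62840132 0.00288444 0.00773034] [204 178 113]
246 354 [0.62649867 0.40915386 0.03908663] [69 43 21]
335 335 [0.39886438 0.28088396 0.03618736] [120  76  39]
288 338 [0.52991025 0.32183882 0.02950057] [179 142  80]
340 205 [ 0.51892663 -0.29199644  0.02095012] [217 189 120]
420 221 [ 0.21471949 -0.30056747  0.00380939] [168 111  62]
```

View pics/sidecrop.png

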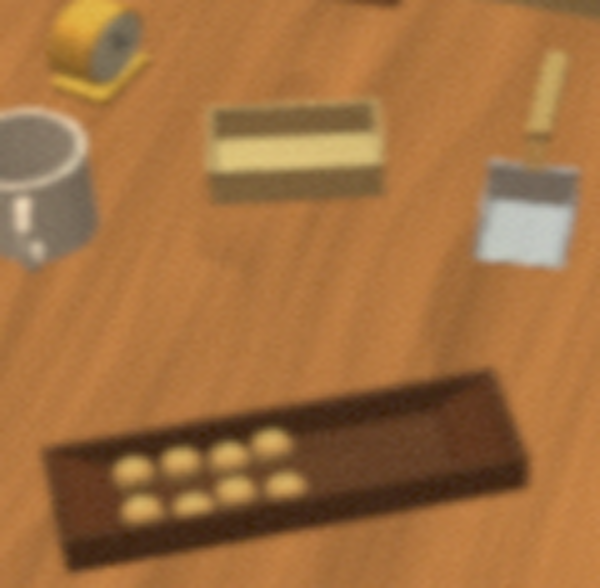

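The enlarged crop confirms the steel scoop, with its pan at crop (527,215) and handle at (547,92). The tray is at (297,150), and the trough holds 8 balls at its far end, crop (135–290, 440–510). In the wrist picture the scoop is at (530,235) and the tray at (376,240).

Run:
```python
from h import *
def rect(Q):
    r=cv2.minAreaRect(Q[:,:2].astype(np.float32)*1000);b=cv2.boxPoints(r);return np.round(r[0],1),np.round(r[1],1),round(r[2],1),np.round(b).tolist()
for n in("scene","side","wrist"):
    z=np.load(n+"0.npz");c={k:z[k] for k in("intrinsics","R","t")};c["k1"]=float(z["k1"])
    P=cloud(c,z["d"]);p=z["p"].astype(int);X,Y,Z=P[...,0],P[...,1],P[...,2]
    def reg(x0,x1,y0,y1,z0,z1): return (X>x0)&(X<x1)&(Y>y0)&(Y<y1)&(Z>z0)&(Z<z1)
    print(n,"table z",np.nanmedian(Z[reg(.5,.7,.1,.2,-.02,.02)]))
    for nm,m in(("trough",reg(.35,.72,.2,.45,.033,.05)),("tray",reg(.5,.75,-.08,.1,.034,.05)),("handle",reg(.4,.52,-.12,.03,.055,.085)),("pan",reg(.4,.5,-.03,.1,.012,.05)),("panall",reg(.4,.5,-.03,.1,.0015,.05)&(p[...,2]>150)),("chest",reg(.5,1.,-.4,-.05,.09,.12)),
      ("drawer",reg(.3,.7,-.4,-.05,.045,.085)),("knob",reg(.4,.55,-.25,-.1,.02,.08)&(p[...,0]-p[...,2]>120))):
        m=cv2.morphologyEx(m.astype(np.uint8),cv2.MORPH_OPEN,np.ones((2,2)))>0
        if m.sum()>15: Q=P[m];print(nm,m.sum(),*rect(Q),"ztop",np.round(np.percentile(Q[:,2],[50,98]),4))
```

```text
scene table z 0.0009336270687873983
trough 942 [nan nan] [0. 0.] 0.0 [[nan, nan], [nan, nan], [nan, nan], [nan, nan]] ztop [nan nan]
tray 216 [620.4  38.9] [118.5  89.3] 19.4 [[550.0, 61.0], [579.0, -23.0], [691.0, 16.0], [661.0, 101.0]] ztop [0.0377 0.0448]
handle 245 [543.2 -48.5] [ 80.3 269.2] 80.5 [[404.0, -66.0], [669.0, -110.0], [683.0, -31.0], [417.0, 13.0]] ztop [0.0675 0.1049]
chest 10401 [ 690.1 -279.5] [222.9 320.6] 86.8 [[524.0, -382.0], [844.0, -400.0], [856.0, -177.0], [536.0, -159.0]] ztop [nan nan]
drawer 1502 [ 313.4 -302. ] [69.  0.] -113.5 [[327.0, -270.0], [327.0, -270.0], [300.0, -334.0], [300.0, -334.0]] ztop [nan nan]
side table z 0.0012665299925397298
trough 747 [537.1 302.8] [282.   99.8] 29.9 [[390.0, 276.0], [440.0, 189.0], [684.0, 330.0], [634.0, 416.0]] ztop [nan nan]
tray 113 [621.7  27.7] [102.5  76.9] 18.9 [[561.0, 48.0], [586.0, -25.0], [683.0, 8.0], [658.0, 81.0]] ztop [0.034  0.0419]
handle 123 [459.9 -58.7] [  4.4 164. ] 6.5 [[448.0, 23.0], [467.0, -140.0], [471.0, -140.0], [453.0, 23.0]] ztop [nan nan]
pan 144 [455.4  12.7] [58.3 59.1] 88.9 [[425.
[... 653 characters left out ...]
7 [[541.0, 57.0], [560.0, -28.0], [766.0, 18.0], [747.0, 103.0]] ztop [nan nan]
handle 2604 [435.6 -21.8] [ 67.1 107. ] 6.5 [[396.0, 28.0], [408.0, -79.0], [475.0, -71.0], [463.0, 35.0]] ztop [nan nan]
pan 1135 [439.9  40.7] [95.1 60.1] 3.3 [[391.0, 68.0], [394.0, 8.0], [489.0, 13.0], [486.0, 73.0]] ztop [0.0263 0.0475]
panall 353 [438.5  47.6] [93.4 52.5] 4.3 [[390.0, 70.0], [394.0, 18.0], [487.0, 25.0], [483.0, 77.0]] ztop [0.0164 0.046 ]
chest 1621 [ 749.6 -183.1] [ 18.9 313.3] 85.4 [[593.0, -180.0], [905.0, -205.0], [906.0, -186.0], [594.0, -161.0]] ztop [nan nan]
drawer 6955 [496.9 -74.4] [118.7 317.7] 109.7 [[367.0, -184.0], [666.0, -77.0], [626.0, 35.0], [327.0, -72.0]] ztop [nan nan]
```

Request:
servo_tool(moves=[{"dx":-0.03,"dy":0.005,"roll":2,"jaw":0.6},{"dx":-0.05,"dy":0.005,"roll":2,"jaw":0.6},{"dx":-0.05,"dy":0.01,"roll":2,"jaw":0.6},{"dx":-0.04,"dy":0.01,"jaw":0.6},{"dx":-0.03,"dy":0.01,"jaw":0.6},{"jaw":0.6},{"jaw":0.6},{"jaw":0.6},{"jaw":0.6},{"jaw":0.6}], newtons=60)

```text
$.moves[0]: bad value
```

Run:
```python
from h import *
p,d,c=snap("wrist");save("w1",p)
s=get_state();print(s["eef_pos"],s["ee_rot"],s["width"],s["t"])
np.savez("w1",p=p,d=d,**{k:np.array(v) for k,v in c.items()})
```

```text
[ 6.74695031e-01 -3.71755914e-05  2.25973023e-01] [ 3.14053443e+00 -1.24646389e-04 -1.57088839e+00] 0.08745063842482098 0.2
```

View pics/w1.png

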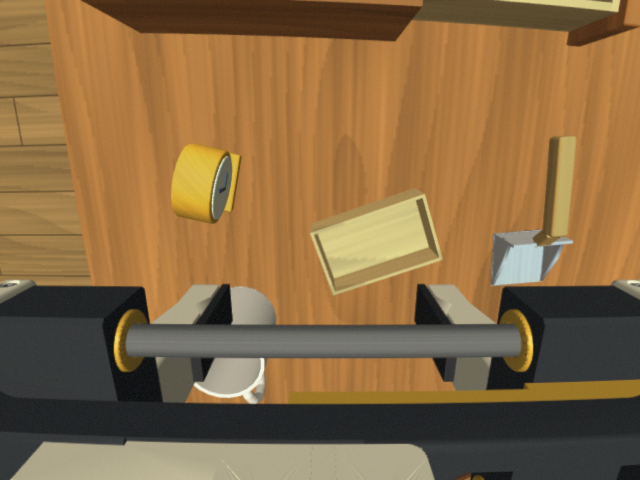

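The move was refused, so this is the same view as before. I'll try again with every key given in each row.

Request:
servo_tool(moves=[{"dx":-0.03,"dy":0.005,"dz":0,"roll":2,"jaw":0.6},{"dx":-0.05,"dy":0.005,"dz":0,"roll":2,"jaw":0.6},{"dx":-0.05,"dy":0.01,"dz":0,"roll":2,"jaw":0.6},{"dx":-0.04,"dy":0.01,"dz":0,"roll":0,"jaw":0.6},{"dx":-0.03,"dy":0.01,"dz":0,"roll":0,"jaw":0.6},{"dx":0,"dy":0,"dz":0,"roll":0,"jaw":0.6},{"dx":0,"dy":0,"dz":0,"roll":0,"jaw":0.6},{"dx":0,"dy":0,"dz":0,"roll":0,"jaw":0.6},{"dx":0,"dy":0,"dz":0,"roll":0,"jaw":0.6},{"dx":0,"dy":0,"dz":0,"roll":0,"jaw":0.6}], newtons=60)

```text
t: 1.45
eef_pos: [0.4752, 0.0398, 0.2262]
ee_rot: [3.141, -0.0, -1.467]
force: [1.0, 0.3, -1.3]
width: 0.0527
gripper_force: 0.0
```

Run:
```python
from h import *
p,d,c=snap("wrist");save("w2",p)
s=get_state();print(s["eef_pos"],s["ee_rot"],s["width"],s["t"])
np.savez("w2",p=p,d=d,**{k:np.array(v) for k,v in c.items()})
```

```text
[0.47514381 0.03985072 0.22628822] [ 3.14102524e+00 -2.48832375e-04 -1.46643970e+00] 0.05272836423604841 1.5
```

View pics/w2.png

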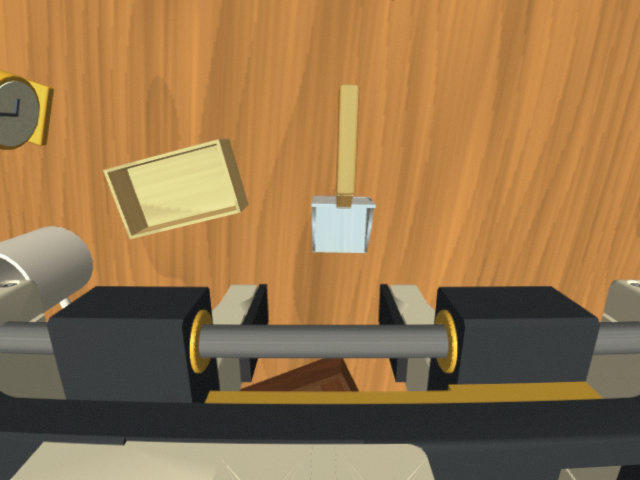

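Run:
```python
from h import *
z=np.load("w2.npz");c={k:z[k] for k in("intrinsics","R","t")};c["k1"]=float(z["k1"])
P=cloud(c,z["d"]);p=z["p"].astype(int);Z=P[...,2]
hsv=cv2.cvtColor(z["p"],cv2.COLOR_RGB2HSV)
# handle: top face plane
m=((Z>.05)&(Z<.09)&(np.arange(480)[:,None]<290)).astype(np.uint8)
m=cv2.morphologyEx(m,cv2.MORPH_OPEN,np.ones((3,3)))
n,l,st,ce=cv2.connectedComponentsWithStats(m)
for i in range(1,n):
    if st[i,4]>200:
        zz=np.nanmedian(Z[l==i]);v,u=np.where(l==i)
        b=cv2.boxPoints(cv2.minAreaRect(np.stack([u,v],1).astype(np.float32)))
        print("cc",st[i],"z",zz,np.nanpercentile(Z[l==i],[5,95]),[np.round(onz(c,a,e,zz)[:2],4).tolist() for a,e in b],b.tolist())
```

```text
cc [  0  73  11  76 571] z 0.05472599973839023 [0.05066625 0.06004055] [[0.7678, -0.0641], [0.7584, -0.0646], [0.765, -0.0001], [0.7749, 0.0007]] [[-2.2962129346239734e-15, 73.0], [10.0, 73.0], [10.0, 148.0], [0.0, 148.0]]
cc [ 337   84   22  120 2255] z 0.06950722772900539 [0.05910043 0.07083462] [[0.4669, 0.0181], [0.4749, -0.0784], [0.4587, -0.0797], [0.4493, 0.0168]] [[334.7054748535156, 202.7183380126953], [338.3183288574219, 83.49449920654297], [358.5724792480469, 84.10826110839844], [354.9596252441406, 203.33209228515625]]
cc [   0  239   64   51 1983] z 0.0694948621692993 [0.05231024 0.08811056] [[0.7827, 0.0958], [0.7564, 0.0669], [0.703, 0.1092], [0.7282, 0.1401]] [[-7.355602264404297, 250.9646453857422], [14.723772048950195, 224.05540466308594], [74.44204711914062, 273.05499267578125], [52.3626708984375, 299.9642333984375]]
```

The steel scoop stands with its handle at pixels (338–358, 84–203) and its pan at (342,225). The tray is at (175,188). I'll descend and grip the handle.

Request:
servo_tool(moves=[{"dx":-0.007,"dy":-0.027,"dz":-0.02,"roll":0,"jaw":0.6},{"dx":-0.007,"dy":-0.027,"dz":-0.04,"roll":0,"jaw":0.6},{"dx":0,"dy":0,"dz":-0.05,"roll":0,"jaw":0.6},{"dx":0,"dy":0,"dz":-0.045,"roll":0,"jaw":0.6},{"dx":0,"dy":0,"dz":-0.028,"roll":0,"jaw":0.6},{"dx":0,"dy":0,"dz":0,"roll":0,"jaw":0.1},{"dx":0,"dy":0,"dz":0,"roll":0,"jaw":0.1},{"dx":0,"dy":0,"dz":0,"roll":0,"jaw":0.1},{"dx":0,"dy":0,"dz":0,"roll":0,"jaw":0.1},{"dx":0,"dy":0,"dz":0,"roll":0,"jaw":0.1}], newtons=60)

```text
t: 2.75
eef_pos: [0.4615, -0.0139, 0.0444]
ee_rot: [-3.14, 0.0, -1.466]
force: [-0.2, -1.0, 4.3]
width: 0.0155
gripper_force: 60.0
```

Run:
```python
from h import *
s=get_state();print(s["eef_pos"],s["ee_rot"],s["width"],s["t"],s["gripper_force"],s["force"])
# trough: dark brown mask in side & scene, contours -> rays at rim z=.04
for n,box in(("side",(225,305,345,365)),("scene",(385,195,500,290))):
    z=np.load(n+"0.npz");c={k:z[k] for k in("intrinsics","R","t")};c["k1"]=float(z["k1"])
    p=z["p"].astype(int);m=((p.max(2)<118)).astype(np.uint8)
    M=np.zeros_like(m);x0,y0,x1,y1=box;M[y0:y1,x0:x1]=m[y0:y1,x0:x1]
    M=cv2.morphologyEx(M,cv2.MORPH_CLOSE,np.ones((15,15)))
    k=max(cv2.findContours(M,cv2.RETR_EXTERNAL,cv2.CHAIN_APPROX_NONE)[0],key=cv2.contourArea)
    h=cv2.convexHull(k);a=cv2.approxPolyDP(h,3,True)[:,0]
    print(n,cv2.contourArea(k))
    for u,v in a: print((u,v),"rim",np.round(onz(c,u,v,.04)[:2],4),"base",np.round(onz(c,u,v,0)[:2],4))
    hsv=cv2.cvtColor(z["p"],cv2.COLOR_RGB2HSV)
    b=cv2.inRange(z["p"],(150,105,50),(255,220,160))
    B=np.zeros_like(b);B[y0:y1,x0:x1]=b[y0:y1,x0:x1];I=np.zeros_like(b);cv2.fillConvexPoly(I,h,255);B&=I
    nn,l,st,ce=cv2.connectedComponentsWithStats(B)
    for i in range(1,nn):
        if st[i,4]>10: print("ball",ce[i].round(1),st[i,4],np.round(onz(c,*ce[i],.021)[:2],4))
```

```text
[ 0.46154184 -0.01387579  0.04436062] [-3.14002974e+00  2.33397357e-04 -1.46574656e+00] 0.015481508069424634 2.75 59.96672809123993 [-0.2108024  -1.01584585  4.34012897]
side 2623.5
(np.int32(328), np.int32(315)) rim [0.4355 0.22  ] base [0.4421 0.1927]
(np.int32(334), np.int32(340)) rim [0.3971 0.3005] base [0.4024 0.2759]
(np.int32(243), np.int32(359)) rim [0.6286 0.4269] base [0.6418 0.4066]
(np.int32(241), np.int32(331)) rim [0.6679 0.3411] base [0.6824 0.3179]
ball [279.5 331.9] 74 [0.5627 0.3031]
ball [265.8 334.5] 35 [0.5992 0.3222]
ball [256.2 336.5] 36 [0.6243 0.3364]
ball [272.9 342.7] 75 [0.5699 0.3436]
ball [286.7 340.1] 34 [0.5336 0.3247]
ball [257.9 345.5] 38 [0.609 0.364]
scene 3198.5
(np.int32(398), np.int32(211)) rim [0.4404 0.2118] base [0.405  0.2261]
(np.int32(419), np.int32(200)) rim [0.4043 0.2805] base [0.3674 0.2977]
(np.int32(492), np.int32(263)) rim [0.6374 0.4134] base [0.6103 0.4361]
(np.int32(488), np.int32(272)) rim [0.6636 0.3936] base [0.6375 0.4155]
(np.int32(468), np.int32(286)) rim [0.6994 0.3298] base [0.6748 0.349 ]
(np.int32(397), np.int32(220)) rim [0.4726 0.2018] base [0.4386 0.2157]
ball [447.2 238. ] 62 [0.5322 0.3302]
ball [448.3 246.2] 137 [0.5599 0.3252]
ball [463.  250.9] 66 [0.5789 0.36  ]
ball [454.2 256.6] 37 [0.595 0.331]
ball [470.1 259.2] 65 [0.6072 0.3703]
ball [462.4 263.9] 40 [0.6199 0.3455]
```

The scoop is gripped. I'll lift it and swing over the trough to see it from close by.

Request:
servo_tool(moves=[{"dx":0,"dy":0,"dz":0.02,"roll":0,"jaw":0.1},{"dx":0,"dy":0,"dz":0.04,"roll":0,"jaw":0.1},{"dx":0,"dy":0.01,"dz":0.05,"roll":0,"jaw":0.1},{"dx":0.01,"dy":0.03,"dz":0.05,"roll":-8,"jaw":0.1},{"dx":0.02,"dy":0.05,"dz":0.02,"roll":-10,"jaw":0.1},{"dx":0.03,"dy":0.055,"dz":0,"roll":-10,"jaw":0.1},{"dx":0.03,"dy":0.055,"dz":0,"roll":-10,"jaw":0.1},{"dx":0.03,"dy":0.055,"dz":0,"roll":-10,"jaw":0.1},{"dx":0.02,"dy":0.055,"dz":0,"roll":-10,"jaw":0.1},{"dx":0.01,"dy":0.04,"dz":0,"roll":-10,"jaw":0.1}])

```text
t: 4.0
eef_pos: [0.611, 0.3377, 0.2223]
ee_rot: [-3.141, -0.002, -2.658]
force: [0.5, 1.0, -1.3]
width: 0.0155
gripper_force: 60.0
```

Request:
servo_tool(moves=[{"dx":0.01,"dy":0.025,"dz":0,"roll":0,"jaw":0.1},{"dx":0,"dy":0,"dz":0,"roll":0,"jaw":0.1},{"dx":0,"dy":0,"dz":0,"roll":0,"jaw":0.1},{"dx":0,"dy":0,"dz":0,"roll":0,"jaw":0.1},{"dx":0,"dy":0,"dz":0,"roll":0,"jaw":0.1},{"dx":0,"dy":0,"dz":0,"roll":0,"jaw":0.1},{"dx":0,"dy":0,"dz":0,"roll":0,"jaw":0.1},{"dx":0,"dy":0,"dz":0,"roll":0,"jaw":0.1},{"dx":0,"dy":0,"dz":0,"roll":0,"jaw":0.1},{"dx":0,"dy":0,"dz":0,"roll":0,"jaw":0.1}])

```text
t: 5.25
eef_pos: [0.6207, 0.3606, 0.2235]
ee_rot: [-3.142, -0.0, -2.653]
force: [-0.5, -0.4, -2.2]
width: 0.0157
gripper_force: 60.0
```

Run:
```python
from h import *
p,d,c=snap("wrist")
s=get_state();print(s["eef_pos"],s["ee_rot"],s["width"],s["t"])
np.savez("w3",p=p,d=d,**{k:np.array(v) for k,v in c.items()})
q,_,_=snap("side")
save("w3",np.hstack([cv2.resize(p,(520,390)),cv2.resize(q[200:380,180:309],(280,390),interpolation=cv2.INTER_CUBIC)]))
```

```text
[0.62075271 0.36062982 0.22352517] [-3.14157056e+00 -4.41630597e-05 -2.65279229e+00] 0.015551898842915647 5.3
```

View pics/w3.png

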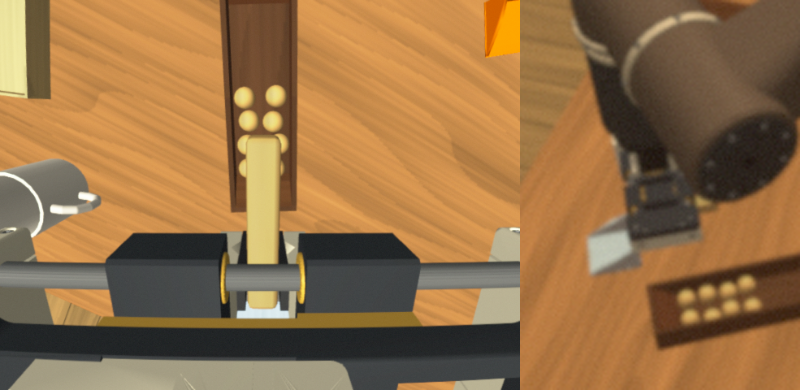

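The wrist view shows the trough at crop columns 221–297 with its far edge at row 211. The balls form a 2x4 block at rows 85–175, and the handle points along the trough. I'll measure the trough axis and the scoop's tilt.

```bash
cat > tr.py <<'E'
from h import *
z=np.load("w3.npz");c={k:z[k] for k in("intrinsics","R","t")};c["k1"]=float(z["k1"])
p=z["p"].astype(int);P=cloud(c,z["d"])
dark=p.max(2)<125
dark=cv2.morphologyEx(dark.astype(np.uint8),cv2.MORPH_OPEN,np.ones((3,3)))
L=[];R=[]
for v in range(5,245,4):
    u=np.where(dark[v,255:390])[0]+255
    if len(u)>5: L.append(onz(c,u.min()-.5,v,.04)[:2]);R.append(onz(c,u.max()+.5,v,.04)[:2])
def line(Q): x=cv2.fitLine(np.array(Q,np.float32),cv2.DIST_HUBER,0,.001,.001).ravel();return x[:2],x[2:]
l,r=line(L),line(R)
for d,o in(l,r): print("yaw",np.degrees(np.arctan(d[1]/d[0])),o)
d=(l[0]*np.sign(l[0][0])+r[0]*np.sign(r[0][0]));d/=np.linalg.norm(d);n=np.array([-d[1],d[0]])
print("dir",d,np.degrees(np.arctan2(d[1],d[0])),"offs",l[1]@n,r[1]@n,"width",l[1]@n-r[1]@n)
B=[]
for u in range(292,360,4):
    v=np.where(dark[200:285,u])[0]+200
    B.append(onz(c,u,v.max()+.5,.04)[:2]@d)
print("far rim along",np.round(B,4))
far=np.median(B);ax=(l[1]@n+r[1]@n)/2
print("trough origin",d*(far-.116)+n*ax,"near end",d*(far-.276)+n*ax)
m=(P[...,2]>.1)&(np.abs(np.arange(640)[None]-323)<25)&(np.arange(480)[:,None]<290)
Q=P[m];a=Q[:,:2]@d
for lo in np.arange(.55,.72,.015):
    k=(a>lo)&(a<lo+.015)
    if k.sum()>20: print("handle along",round(lo,3),"z",np.percentile(Q[k,2],[50,90]).round(4),"lat",np.round(np.median(Q[k,:2]@n)-ax,4))
print("rim z",[P[v,u,2].round(4) for v,u in((100,276),(100,363),(200,285))], "tcp lat",np.array(get_state()["eef_pos"][:2])@n-ax)
E
python3 tr.py
```

```text
yaw 29.46798 [0.55373526 0.27709407]
yaw 29.632866 [0.5418823  0.36044315]
dir [0.86992204 0.49318933] 29.550423 offs -0.032046095 0.04630688 width -0.07835297Traceback (most recent call last):
  File "tr.py", line 18, in <module>
    B.append(onz(c,u,v.max()+.5,.04)[:2]@d)
                     ~~~~~^^
    return umr_maximum(a, axis, None, out, keepdims, initial, where)
ValueError: zero-size array to reduction operation maximum which has no identity
```

```bash
sed -i 's/    B.append/    if len(v): B.append/' tr.py; python3 tr.py
```

```text
yaw 29.46798 [0.55373526 0.27709407]
yaw 29.632866 [0.5418823  0.36044315]
dir [0.86992204 0.49318933] 29.550423 offs -0.032046095 0.04630688 width -0.07835297
far rim along [0.758  0.7581 0.7848 0.7859 0.7584 0.7585 0.7586]
trough origin [0.55539225 0.32306794] near end [0.41620472 0.24415765]
handle along 0.64 z [0.2475 0.249 ] lat 0.0019
handle along 0.655 z [0.2488 0.2497] lat 0.0017
handle along 0.67 z [0.2487 0.2496] lat 0.0013
handle along 0.685 z [0.2486 0.2495] lat 0.0009
handle along 0.7 z [0.2259 0.2282] lat -0.009
rim z [np.float64(0.039), np.float64(0.0378), np.float64(0.0386)] tcp lat 0.00042728788238965976
```

The handle is level, so there's no droop. The trough axis is at 29.55° with its origin near (0.555,0.323), and the scoop needs to turn by +1.4°. I'll go to the near end and lower.

Request:
servo_tool(moves=[{"dx":-0.02,"dy":-0.011,"dz":0,"roll":1.4,"jaw":0.1},{"dx":-0.04,"dy":-0.023,"dz":0,"roll":0,"jaw":0.1},{"dx":-0.05,"dy":-0.028,"dz":0,"roll":0,"jaw":0.1},{"dx":-0.045,"dy":-0.026,"dz":0,"roll":0,"jaw":0.1},{"dx":-0.0365,"dy":-0.021,"dz":-0.01,"roll":0,"jaw":0.1},{"dx":0,"dy":0,"dz":-0.04,"roll":0,"jaw":0.1},{"dx":0,"dy":0,"dz":-0.04,"roll":0,"jaw":0.1},{"dx":0,"dy":0,"dz":-0.03,"roll":0,"jaw":0.1},{"dx":0,"dy":0,"dz":0,"roll":0,"jaw":0.1},{"dx":0,"dy":0,"dz":0,"roll":0,"jaw":0.1}])

```text
t: 6.6
eef_pos: [0.43, 0.2522, 0.1048]
ee_rot: [3.141, 0.002, -2.628]
force: [-0.1, 0.4, -1.3]
width: 0.0159
gripper_force: 60.0
```

```bash
cat > tray.py <<'E'
from h import *
import sys
def tray(n,c,p,seed=(.62,.03)):
    hsv=cv2.cvtColor(p,cv2.COLOR_RGB2HSV)
    lab=cv2.cvtColor(p,cv2.COLOR_RGB2LAB).astype(int)
    # plywood: yellowish (hue>18) vs orange dresser
    m=cv2.inRange(hsv,(19,40,70),(35,200,255))
    M=np.zeros_like(m);u,v=map(int,proj(c,(*seed,.02)));r=110 if n=="wrist" else 42
    M[max(0,v-r):v+r,max(0,u-r):u+r]=m[max(0,v-r):v+r,max(0,u-r):u+r]
    M=cv2.morphologyEx(M,cv2.MORPH_CLOSE,np.ones((7,7)))
    k=max(cv2.findContours(M,cv2.RETR_EXTERNAL,cv2.CHAIN_APPROX_NONE)[0],key=cv2.contourArea)
    h=cv2.convexHull(k)
    return cv2.approxPolyDP(h,2.5,True)[:,0],cv2.contourArea(k)
if __name__=="__main__":
    for n,f in(("wrist","w2"),("wrist","wrist0"),("side","side0"),("scene","scene0")):
        z=np.load(f+".npz");c={k:z[k] for k in("intrinsics","R","t")};c["k1"]=float(z["k1"])
        a,A=tray(n,c,z["p"]);print(f,A)
        for u,v in a: print((int(u),int(v)),np.round(onz(c,u,v,.04)[:2],4),np.round(onz(c,u,v,0)[:2],4))
    s=get_state();print(s["eef_pos"],s["ee_rot"],s["force"])
E
python3 tray.py
```

```text
w2 9303.0
(228, 140) [ 0.5686 -0.0242] [ 0.5786 -0.0228]
(247, 204) [0.5483 0.0331] [0.5559 0.0412]
(239, 212) [0.5556 0.0417] [0.5641 0.0508]
(129, 238) [0.6639 0.079 ] [0.685  0.0925]
(104, 169) [0.6854 0.0132] [0.709 0.019]
(217, 139) [ 0.5787 -0.0241] [ 0.5898 -0.0227]
wrist0 8782.0
(424, 194) [ 0.5785 -0.0241] [ 0.5673 -0.0179]
(442, 258) [0.5555 0.0399] [0.5416 0.0535]
(332, 294) [0.6649 0.0786] [0.6638 0.0968]
(310, 235) [0.6868 0.0162] [0.6882 0.027 ]
(312, 224) [0.6847 0.0052] [0.6859 0.0148]
(415, 189) [ 0.5874 -0.0288] [ 0.5773 -0.0231]
side0 353.5
(304, 251) [ 0.5786 -0.0132] [ 0.5901 -0.0484]
(305, 264) [0.5591 0.042 ] [0.5699 0.0087]
(281, 270) [0.6275 0.087 ] [0.6406 0.0551]
(272, 265) [0.6629 0.074 ] [0.6772 0.0417]
(273, 252) [0.6786 0.018 ] [ 0.6934 -0.0162]
scene0 1234.0
(365, 282) [0.6636 0.0798] [0.6375 0.0887]
(340, 292) [0.6863 0.015 ] [0.6612 0.0211]
(320, 260) [ 0.5872 -0.0219] [ 0.558  -0.0173]
(326, 247) [ 0.5473 -0.0017] [0.5164 0.0038]
(367, 246) [0.5538 0.1045] [0.5231 0.1143]
[0.42998465 0.25222438 0.10480338] [ 3.14146849e+00  1.51092232e-03 -2.62800811e+00] [-0.11044268  0.43393339 -1.33393417]
```

Request:
servo_tool(moves=[{"dx":0,"dy":0,"dz":-0.02,"roll":0,"jaw":0.1},{"dx":0,"dy":0,"dz":-0.02,"roll":0,"jaw":0.1},{"dx":0,"dy":0,"dz":-0.01,"roll":0,"jaw":0.1},{"dx":0,"dy":0,"dz":-0.003,"roll":0,"jaw":0.1},{"dx":0,"dy":0,"dz":-0.0015,"roll":0,"jaw":0.1},{"dx":0,"dy":0,"dz":0,"roll":0,"jaw":0.1},{"dx":0,"dy":0,"dz":0,"roll":0,"jaw":0.1},{"dx":0,"dy":0,"dz":0,"roll":0,"jaw":0.1},{"dx":0,"dy":0,"dz":0,"roll":0,"jaw":0.1},{"dx":0,"dy":0,"dz":0,"roll":0,"jaw":0.1}])

```text
t: 7.85
eef_pos: [0.4296, 0.252, 0.0504]
ee_rot: [3.141, 0.001, -2.628]
force: [-3.1, -1.4, 5.0]
width: 0.0157
gripper_force: 60.0
```

Run:
```python
from h import *
s=get_state();print(s["eef_pos"],s["force"],s["moment"])
p,d,c=snap("side");save("s4",cv2.resize(p[290:380,225:365],(784,504),interpolation=cv2.INTER_CUBIC))
```

```text
[0.42964119 0.2520014  0.05044729] [-3.08776429 -1.35103331  5.03178327] [-0.43439947  1.00384788  0.00119142]
```

View pics/s4.png

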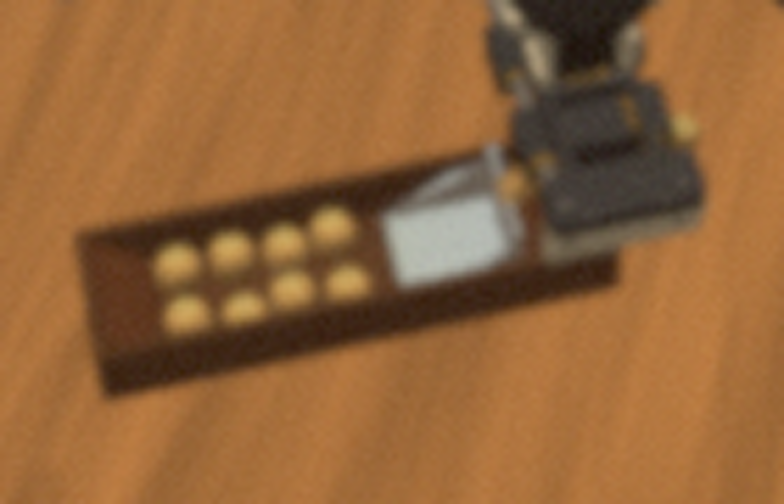

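The pan sits flat in the near end at crop (445,240), with the 8 balls ahead of it. I'll push forward.

Request:
servo_tool(moves=[{"dx":0.0044,"dy":0.0025,"dz":0.0004,"roll":0,"jaw":0.1},{"dx":0.0087,"dy":0.0049,"dz":0,"roll":0,"jaw":0.1},{"dx":0.0087,"dy":0.0049,"dz":0,"roll":0,"jaw":0.1},{"dx":0.0087,"dy":0.0049,"dz":0,"roll":0,"jaw":0.1},{"dx":0.0087,"dy":0.0049,"dz":0,"roll":0,"jaw":0.1},{"dx":0.0087,"dy":0.0049,"dz":0,"roll":0,"jaw":0.1},{"dx":0.0087,"dy":0.0049,"dz":0,"roll":0,"jaw":0.1},{"dx":0.0087,"dy":0.0049,"dz":0,"roll":0,"jaw":0.1},{"dx":0.0044,"dy":0.0025,"dz":0,"roll":0,"jaw":0.1},{"dx":0,"dy":0,"dz":0,"roll":0,"jaw":0.1}])

```text
t: 9.15
eef_pos: [0.4994, 0.2906, 0.0505]
ee_rot: [-3.141, -0.0, -2.628]
force: [-3.5, -3.7, 10.2]
width: 0.0156
gripper_force: 60.0
```

Run:
```python
from h import *
s=get_state();print(s["eef_pos"],s["force"],s["moment"])
p,d,c=snap("side");q,_,_=snap("scene")
save("s5",np.vstack([cv2.resize(p[300:370,230:350],(600,350),interpolation=cv2.INTER_CUBIC),cv2.resize(q[205:285,400:520],(375,250),interpolation=cv2.INTER_CUBIC)[:,:,:] if 0 else np.hstack([cv2.resize(q[205:285,400:520],(375,250),interpolation=cv2.INTER_CUBIC),np.zeros((250,225,3),np.uint8)])]))
```

```text
[0.49943282 0.29062406 0.05049049] [-3.47501595 -3.70477222 10.23052864] [-1.39223834  1.35467454 -0.01953858]
```

View pics/s5.png

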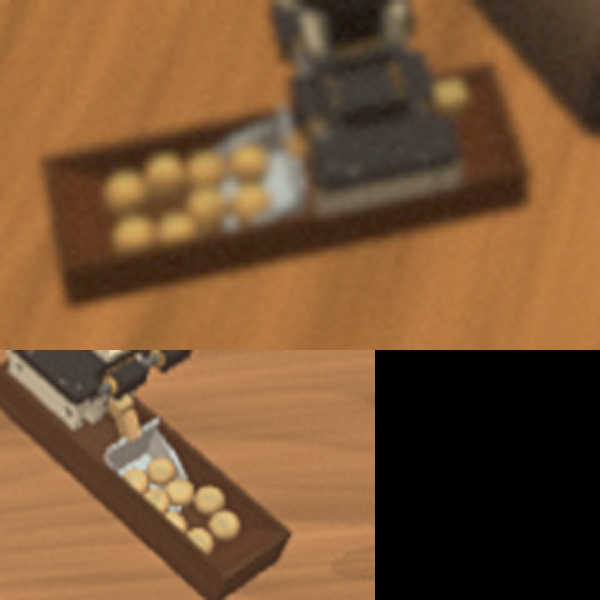

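Four balls are in the pan at crop (205–250, 160–205), and four are still ahead of the lip. I'll tip the pan back about its heel with a soft grip so the balls stay in, then lift.

Request:
servo_tool(moves=[{"dx":0,"dy":0,"dz":0,"roll":0,"jaw":0.1},{"dx":-0.0017,"dy":-0.001,"dz":-0.001,"roll":0,"jaw":0.1},{"dx":-0.0017,"dy":-0.001,"dz":-0.0012,"roll":0,"jaw":0.1},{"dx":-0.0017,"dy":-0.001,"dz":-0.0012,"roll":0,"jaw":0.1},{"dx":-0.0017,"dy":-0.001,"dz":-0.0012,"roll":0,"jaw":0.1},{"dx":-0.0017,"dy":-0.001,"dz":-0.0012,"roll":0,"jaw":0.1},{"dx":-0.0017,"dy":-0.001,"dz":-0.0012,"roll":0,"jaw":0.1},{"dx":-0.0009,"dy":-0.0005,"dz":-0.0012,"roll":0,"jaw":0.1},{"dx":0,"dy":0,"dz":0,"roll":0,"jaw":0.1},{"dx":0,"dy":0,"dz":0,"roll":0,"jaw":0.1}], newtons=18)

```text
t: 10.5
eef_pos: [0.4878, 0.2845, 0.0412]
ee_rot: [3.141, -0.0, -2.628]
force: [1.2, 1.7, 1.7]
width: 0.0158
gripper_force: 18.0
```

Request:
servo_tool(moves=[{"dx":0,"dy":0,"dz":0,"roll":0,"jaw":0.1},{"dx":0,"dy":0,"dz":0,"roll":0,"jaw":0.1},{"dx":0,"dy":0,"dz":0.003,"roll":0,"jaw":0.1},{"dx":0,"dy":0,"dz":0.008,"roll":0,"jaw":0.1},{"dx":0,"dy":0,"dz":0.015,"roll":0,"jaw":0.1},{"dx":0,"dy":0,"dz":0.02,"roll":0,"jaw":0.1},{"dx":0,"dy":0,"dz":0.02,"roll":0,"jaw":0.1},{"dx":0,"dy":0,"dz":0.02,"roll":0,"jaw":0.1},{"dx":0,"dy":0,"dz":0.01,"roll":0,"jaw":0.1},{"dx":0,"dy":0,"dz":0,"roll":0,"jaw":0.1}], newtons=60)

```text
t: 11.75
eef_pos: [0.4881, 0.2846, 0.1382]
ee_rot: [3.141, 0.002, -2.629]
force: [-1.1, -0.1, -2.5]
width: 0.0157
gripper_force: 60.0
```

Run:
```python
from h import *
s=get_state();print(s["eef_pos"],s["force"],s["moment"])
p,d,c=snap("side");q,_,_=snap("scene");w,dw,cw=snap("wrist")
save("s6",np.vstack([cv2.resize(p[290:370,230:350],(600,400),interpolation=cv2.INTER_CUBIC),np.hstack([cv2.resize(q[185:285,400:520],(240,200),interpolation=cv2.INTER_CUBIC),cv2.resize(w,(360,200))])]))
P=cloud(cw,dw);Z=P[...,2];m=(Z>.13)&(Z<.2)&(np.arange(480)[:,None]<300)&(abs(np.arange(640)-322)<20)
d=np.array([.87,.493]);Q=P[m];a=Q[:,:2]@d
for lo in np.arange(.48,.62,.015):
    k=(a>lo)&(a<lo+.015)
    if k.sum()>20: print(round(lo,3),np.median(Q[k,2]).round(4))
```

```text
[0.48806548 0.28462171 0.13821946] [-1.10785559 -0.09117086 -2.54322876] [-0.1036949   0.01159869 -0.03172338]
0.495 0.1509
0.51 0.1534
0.525 0.1563
0.54 0.1588
```

View pics/s6.png

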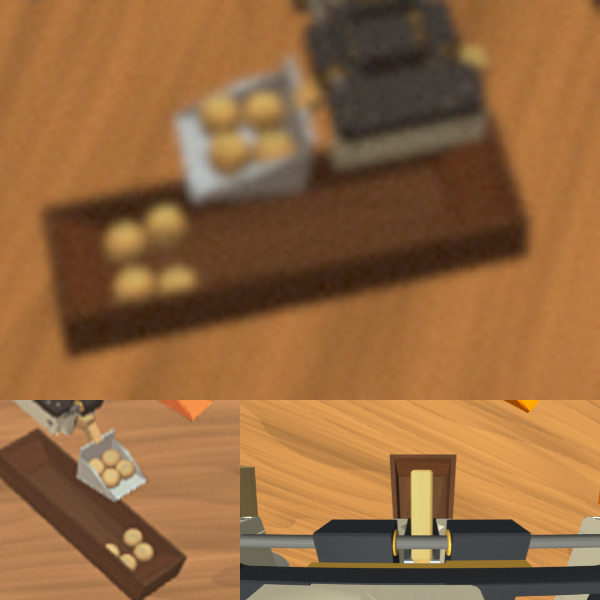

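The lift worked: four balls sit in the tipped pan at crop (240,135), and four remain in the box at (150,255). I'll carry them over to the tray.

Request:
servo_tool(moves=[{"dx":0.0017,"dy":-0.008,"dz":0,"roll":-1,"jaw":0.1},{"dx":0.0043,"dy":-0.02,"dz":0,"roll":-1,"jaw":0.1},{"dx":0.0069,"dy":-0.032,"dz":0,"roll":-1,"jaw":0.1},{"dx":0.0086,"dy":-0.04,"dz":0,"roll":-1,"jaw":0.1},{"dx":0.0097,"dy":-0.045,"dz":0,"roll":-1,"jaw":0.1},{"dx":0.0097,"dy":-0.045,"dz":0,"roll":-1,"jaw":0.1},{"dx":0.0086,"dy":-0.04,"dz":0,"roll":-1,"jaw":0.1},{"dx":0.0065,"dy":-0.03,"dz":0,"roll":-1,"jaw":0.1},{"dx":0.0037,"dy":-0.017,"dz":0,"roll":-1,"jaw":0.1},{"dx":0.0013,"dy":-0.006,"dz":0,"roll":-0.8,"jaw":0.1}])

```text
t: 13.15
eef_pos: [0.5487, 0.0001, 0.1371]
ee_rot: [3.142, -0.0, -2.802]
force: [-0.0, 0.8, -1.5]
width: 0.0156
gripper_force: 60.0
```

Run:
```python
from h import *
s=get_state();print(s["eef_pos"],s["ee_rot"])
p,d,c=snap("side");q,_,cs=snap("scene")
o=np.load("side0.npz")["p"];o2=np.load("scene0.npz")["p"]
save("s7",np.vstack([cv2.resize(p[200:300,230:350],(600,350)),np.hstack([cv2.resize(q[210:310,280:400],(300,250),interpolation=cv2.INTER_CUBIC),cv2.resize(o2[210:310,280:400],(300,250),interpolation=cv2.INTER_CUBIC)])]))
```

```text
[5.48661759e-01 5.75792636e-05 1.37056645e-01] [ 3.14152763e+00 -4.45316712e-04 -2.80216602e+00]
```

View pics/s7.png

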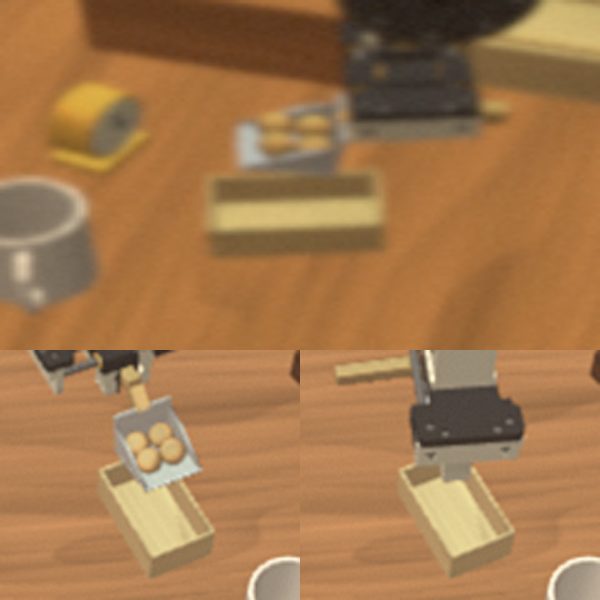

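The four balls are still in the pan at crop (290,130), and the tray at (155,520) is where it started. I'll lower and loosen the grip so the pan tips.

Request:
servo_tool(moves=[{"dx":0,"dy":0.001,"dz":-0.005,"roll":0.2,"jaw":0.1},{"dx":0,"dy":0.0008,"dz":-0.01,"roll":0,"jaw":0.1},{"dx":0,"dy":0,"dz":-0.01,"roll":0,"jaw":0.1},{"dx":0,"dy":0,"dz":-0.007,"roll":0,"jaw":0.1},{"dx":0,"dy":0,"dz":-0.002,"roll":0,"jaw":0.1},{"dx":0,"dy":0,"dz":0,"roll":0,"jaw":0.1},{"dx":0,"dy":0,"dz":0,"roll":0,"jaw":0.1},{"dx":0,"dy":0,"dz":0,"roll":0,"jaw":0.1},{"dx":0,"dy":0,"dz":0,"roll":0,"jaw":0.1},{"dx":0,"dy":0,"dz":0,"roll":0,"jaw":0.1}])

```text
t: 14.5
eef_pos: [0.5489, 0.0032, 0.1033]
ee_rot: [-3.142, 0.0, -2.796]
force: [-0.9, -0.2, -2.6]
width: 0.0151
gripper_force: 60.0
```

Request:
servo_tool(moves=[{"dx":0,"dy":0,"dz":0,"roll":0,"jaw":0.1},{"dx":0,"dy":0,"dz":0,"roll":0,"jaw":0.1},{"dx":0,"dy":0,"dz":0,"roll":0,"jaw":0.1},{"dx":0,"dy":0,"dz":0,"roll":0,"jaw":0.1},{"dx":0,"dy":0,"dz":0,"roll":0,"jaw":0.1},{"dx":0,"dy":0,"dz":0,"roll":0,"jaw":0.1},{"dx":0,"dy":0,"dz":0,"roll":0,"jaw":0.1},{"dx":0,"dy":0,"dz":0,"roll":0,"jaw":0.1},{"dx":0,"dy":0,"dz":0,"roll":0,"jaw":0.1},{"dx":0,"dy":0,"dz":0,"roll":0,"jaw":0.1}], newtons=5)

```text
t: 15.75
eef_pos: [0.5489, 0.0031, 0.1034]
ee_rot: [-3.142, 0.0, -2.796]
force: [-0.1, 0.1, 2.9]
width: 0.0157
gripper_force: 5.0
```

```bash
cat > balls.py <<'E'
from h import *
def tilt(dirv):
    w,dw,cw=snap("wrist");P=cloud(cw,dw);Z=P[...,2];z0=get_state()["eef_pos"][2]
    m=(Z>z0-.05)&(Z<z0+.08)&(np.arange(480)[:,None]<285)&(abs(np.arange(640)-322)<15)
    Q=P[m];a=Q[:,:2]@dirv
    f=np.polyfit(a,Q[:,2],1);r=abs(Q[:,2]-np.polyval(f,a))<.004;f=np.polyfit(a[r],Q[r,2],1)
    return np.degrees(np.arctan(f[0])),a[r].min(),a[r].max(),r.sum()
def balls(n,p,c,zc,box):
    """warm round blobs inside an image box, with position cast on height zc"""
    x0,y0,x1,y1=box;hsv=cv2.cvtColor(p,cv2.COLOR_RGB2HSV)[y0:y1,x0:x1]
    m=cv2.inRange(hsv,(12,60,165),(22,190,255))
    nn,l,st,ce=cv2.connectedComponentsWithStats(m)
    return [(np.round(ce[i]+[x0,y0],1).tolist(),int(st[i,4]),np.round(onz(c,*(ce[i]+[x0,y0]),zc)[:2],3).tolist()) for i in range(1,nn) if st[i,4]>12]
E
python3 - <<'E'
from balls import *
s=get_state();print(s["eef_pos"],s["force"]);print(tilt(np.array([.9415,.337])))
q,_,c=snap("scene");p,_,c=snap("side");np.savez("s8",q=q,p=p)
print(balls("side",p,c,.016,(230,225,330,300)))
E
```

```text
[0.54891764 0.00314947 0.10337067] [-0.08758296  0.07358123  2.90641874]
(np.float64(-16.199161291908727), np.float64(0.45954085585858256), np.float64(0.4910814850855839), np.int64(2173))
[([277.0, 264.5], 4849, [0.656, 0.048]), ([327.0, 228.4], 31, [0.536, -0.162]), ([233.5, 273.1], 42, [0.784, 0.121])]
```

Run:
```python
from h import *
z=np.load("s8.npz");p,q=z["p"],z["q"]
save("s8",np.hstack([cv2.resize(p[225:305,250:350],(400,320),interpolation=cv2.INTER_CUBIC),cv2.resize(q[210:310,280:400],(384,320),interpolation=cv2.INTER_CUBIC)]))
```

```text
(no output)
```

View pics/s8.png

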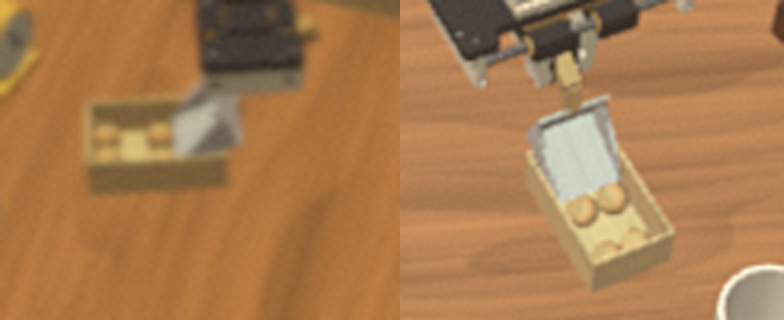

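All four balls are in the tray, at crop (105,145), (160,145), (590,208) and (620,245). I'll go back for the rest and re-level the scoop on the trough floor with a soft grip.

Request:
servo_tool(moves=[{"dx":0,"dy":0,"dz":0,"roll":0,"jaw":0.1},{"dx":0,"dy":0,"dz":0,"roll":0,"jaw":0.1},{"dx":0,"dy":0,"dz":0.01,"roll":0,"jaw":0.1},{"dx":0,"dy":0,"dz":0.02,"roll":0,"jaw":0.1},{"dx":0,"dy":0,"dz":0.03,"roll":0,"jaw":0.1},{"dx":-0.0106,"dy":0.0238,"dz":0,"roll":1.6,"jaw":0.1},{"dx":-0.02,"dy":0.045,"dz":0,"roll":2,"jaw":0.1},{"dx":-0.02,"dy":0.05,"dz":0,"roll":2,"jaw":0.1},{"dx":-0.02,"dy":0.05,"dz":0,"roll":2,"jaw":0.1},{"dx":-0.02,"dy":0.045,"dz":0,"roll":2,"jaw":0.1}], newtons=60)

```text
t: 17.15
eef_pos: [0.457, 0.2183, 0.1634]
ee_rot: [3.141, -0.001, -2.627]
force: [-0.3, 0.3, -2.2]
width: 0.0153
gripper_force: 60.0
```

Request:
servo_tool(moves=[{"dx":-0.02,"dy":0.04,"dz":0,"roll":0,"jaw":0.1},{"dx":0,"dy":0,"dz":-0.03,"roll":0,"jaw":0.1},{"dx":0,"dy":0,"dz":-0.03,"roll":0,"jaw":0.1},{"dx":0,"dy":0,"dz":-0.015,"roll":0,"jaw":0.1},{"dx":0,"dy":0,"dz":0,"roll":0,"jaw":0.1},{"dx":0,"dy":0,"dz":0,"roll":0,"jaw":0.1},{"dx":0,"dy":0,"dz":0,"roll":0,"jaw":0.1},{"dx":0,"dy":0,"dz":0,"roll":0,"jaw":0.1},{"dx":0,"dy":0,"dz":0,"roll":0,"jaw":0.1},{"dx":0,"dy":0,"dz":0,"roll":0,"jaw":0.1}])

```text
t: 18.4
eef_pos: [0.4383, 0.257, 0.0883]
ee_rot: [-3.142, 0.0, -2.629]
force: [0.8, -0.0, -1.2]
width: 0.0157
gripper_force: 60.0
```

Run:
```python
from balls import *
s=get_state();x=s["eef_pos"];print(x,s["force"],np.degrees(s["ee_rot"][2])+180);print(tilt(np.array([.87,.4932])),"lat",np.array([-.4932,.8699])@x[:2]-.00713,"xt",np.array([.8699,.4932])@x[:2]-.6425)
p,_,c=snap("side")
for b in balls("side",p,c,.0185,(235,310,330,360)): print(b,"xt",np.round(np.array([.8699,.4932])@b[2]-.6425,3))
```

```text
[0.43829897 0.2569659  0.08827649] [ 0.76883889 -0.01863261 -1.1651722 ] 29.397297212222526
(np.float64(-16.886653102764846), np.float64(0.4479423675877304), np.float64(0.48150244127555925), np.int64(2342)) lat 0.00023558628215949746 xt -0.1344881478897072
([244.3, 321.2], 475, [0.679, 0.293]) xt 0.093
([282.7, 314.9], 410, [0.573, 0.241]) xt -0.025
([262.4, 333.6], 21, [0.611, 0.32]) xt 0.047
([254.6, 337.2], 23, [0.629, 0.338]) xt 0.071
([256.3, 346.0], 26, [0.614, 0.365]) xt 0.072
([264.6, 345.4], 16, [0.591, 0.357]) xt 0.048
([321.2, 352.7], 245, [0.425, 0.338]) xt -0.106
([283.3, 356.7], 117, [0.527, 0.379]) xt 0.003
```

Request:
servo_tool(moves=[{"dx":0,"dy":0,"dz":-0.01,"roll":0,"jaw":0.1},{"dx":0,"dy":0,"dz":-0.007,"roll":0,"jaw":0.1},{"dx":0,"dy":0,"dz":-0.006,"roll":0,"jaw":0.1},{"dx":0,"dy":0,"dz":-0.005,"roll":0,"jaw":0.1},{"dx":0,"dy":0,"dz":-0.004,"roll":0,"jaw":0.1},{"dx":0,"dy":0,"dz":-0.003,"roll":0,"jaw":0.1},{"dx":0,"dy":0,"dz":-0.002,"roll":0,"jaw":0.1},{"dx":0,"dy":0,"dz":-0.001,"roll":0,"jaw":0.1},{"dx":0,"dy":0,"dz":0,"roll":0,"jaw":0.1},{"dx":0,"dy":0,"dz":0,"roll":0,"jaw":0.1}], newtons=8)

```text
t: 19.75
eef_pos: [0.4384, 0.2571, 0.0503]
ee_rot: [3.141, 0.0, -2.628]
force: [-0.9, 0.3, 0.4]
width: 0.0159
gripper_force: 8.0
```

Run:
```python
from balls import *
s=get_state();x=s["eef_pos"];print(x,s["force"]);print(tilt(np.array([.87,.4932])),"lat",np.array([-.4932,.8699])@x[:2]-.00713)
```

```text
[0.43839    0.25713655 0.05028131] [-0.87488856  0.30020471  0.35798313]
(np.float64(2.554970477393441), np.float64(0.43200284995779825), np.float64(0.4776505074466529), np.int64(1917)) lat 0.000339135027279361
```

Request:
servo_tool(moves=[{"dx":0,"dy":0,"dz":0,"roll":0,"jaw":0.3},{"dx":0,"dy":0,"dz":0,"roll":0,"jaw":0.3},{"dx":0,"dy":0,"dz":0,"roll":0,"jaw":0.3},{"dx":0,"dy":0,"dz":0,"roll":0,"jaw":0.3},{"dx":0,"dy":0,"dz":0,"roll":0,"jaw":0.1},{"dx":0,"dy":0,"dz":0,"roll":0,"jaw":0.1},{"dx":0,"dy":0,"dz":0,"roll":0,"jaw":0.1},{"dx":0,"dy":0,"dz":0,"roll":0,"jaw":0.1},{"dx":0,"dy":0,"dz":0,"roll":0,"jaw":0.1},{"dx":0,"dy":0,"dz":0,"roll":0,"jaw":0.1}], newtons=60)

```text
t: 21.05
eef_pos: [0.4383, 0.257, 0.0503]
ee_rot: [3.142, -0.0, -2.628]
force: [0.4, 0.7, 0.2]
width: 0.0158
gripper_force: 60.0
```

```bash
cat > hz.py <<'E'
from balls import *
s=get_state();x=s["eef_pos"];print(x,s["force"],s["width"]);d=np.array([.8699,.4932]);n=np.array([-.4932,.8699])
print(tilt(d))
w,dw,cw=snap("wrist");P=cloud(cw,dw);m=(P[...,2]>.05)&(P[...,2]<.11)&(np.arange(480)[:,None]<285)&(abs(np.arange(640)-322)<45)
Q=P[m];a=Q[:,:2]@d-x[:2]@d
for lo in np.arange(-.09,-.01,.01):
    k=(a>lo)&(a<lo+.01)
    if k.sum()>20: print(round(lo,3),k.sum(),"z",np.percentile(Q[k,2],[30,50,80]).round(4),"lat",np.round(np.median(Q[k,:2]@n)-.00713,4))
E
python3 hz.py
```

```text
[0.43826496 0.25699612 0.050251  ] [0.41088121 0.73035356 0.24044119] 0.015838826713822144
(np.float64(0.9803864230102038), np.float64(0.44046274243747774), np.float64(0.48279621460624844), np.int64(2366))
-0.08 1086 z [0.075  0.0755 0.0761] lat -0.0001
-0.07 1226 z [0.0753 0.0757 0.0763] lat -0.0001
-0.06 1172 z [0.0752 0.0757 0.0763] lat 0.0
-0.05 1102 z [0.0753 0.0756 0.0762] lat -0.0002
-0.04 1061 z [0.0752 0.0756 0.0762] lat 0.0002
-0.03 877 z [0.0753 0.0757 0.0762] lat -0.0002
```

```bash
cat > lip.py <<'E'
from h import *
d=np.array([.8699,.4932]);n=np.array([-.4932,.8699]);x=get_state()["eef_pos"]
for nm in("side","scene"):
    p,_,c=snap(nm);hsv=cv2.cvtColor(p,cv2.COLOR_RGB2HSV)
    m=((hsv[...,1]<60)&(hsv[...,2]>150)).astype(np.uint8)
    v,u=np.where(m);A=[]
    for a,b in zip(v,u):
        q=onz(c,b,a,.0085)[:2];xt=q@d-.6425;yt=q@n-.00713
        if abs(yt)<.024 and -.15<xt<.12:A.append((xt,yt))
    A=np.array(A)
    for lo in(-.02,-.008,.004,.016): 
        k=(abs(A[:,1]-lo)<.006)
        if k.sum(): print(nm,lo,k.sum(),"xt range",A[k,0].min().round(4),A[k,0].max().round(4))
print("tcp xt",x[:2]@d-.6425)
E
python3 lip.py
```

```text
side -0.02 53 xt range -0.1079 -0.0521
side -0.008 65 xt range -0.1081 -0.0506
side 0.004 66 xt range -0.1073 -0.0504
side 0.016 9 xt range -0.0886 -0.0582
scene -0.008 51 xt range -0.1213 -0.0472
scene 0.004 76 xt range -0.1351 -0.0476
scene 0.016 79 xt range -0.1346 -0.047
tcp xt -0.1344926228512272
```

The lip is 87 mm ahead of the TCP, so I'll push about 108 mm and then finish slowly.

Request:
servo_tool(moves=[{"dx":0.0052,"dy":0.003,"dz":0.0003,"roll":0,"jaw":0.1},{"dx":0.0104,"dy":0.0059,"dz":0,"roll":0,"jaw":0.1},{"dx":0.0104,"dy":0.0059,"dz":0,"roll":0,"jaw":0.1},{"dx":0.0104,"dy":0.0059,"dz":0,"roll":0,"jaw":0.1},{"dx":0.0104,"dy":0.0059,"dz":0,"roll":0,"jaw":0.1},{"dx":0.0104,"dy":0.0059,"dz":0,"roll":0,"jaw":0.1},{"dx":0.0104,"dy":0.0059,"dz":0,"roll":0,"jaw":0.1},{"dx":0.0104,"dy":0.0059,"dz":0,"roll":0,"jaw":0.1},{"dx":0.0104,"dy":0.0059,"dz":0,"roll":0,"jaw":0.1},{"dx":0.0052,"dy":0.003,"dz":0,"roll":0,"jaw":0.1}])

```text
t: 22.5
eef_pos: [0.5325, 0.3105, 0.0504]
ee_rot: [-3.142, -0.0, -2.629]
force: [-0.7, -1.1, -1.0]
width: 0.0155
gripper_force: 60.0
```

Request:
servo_tool(moves=[{"dx":0.0026,"dy":0.0015,"dz":0,"roll":0,"jaw":0.1},{"dx":0.0026,"dy":0.0015,"dz":0,"roll":0,"jaw":0.1},{"dx":0.0026,"dy":0.0015,"dz":0,"roll":0,"jaw":0.1},{"dx":0.0026,"dy":0.0015,"dz":0,"roll":0,"jaw":0.1},{"dx":0,"dy":0,"dz":0,"roll":0,"jaw":0.1},{"dx":0,"dy":0,"dz":0,"roll":0,"jaw":0.1},{"dx":0,"dy":0,"dz":0,"roll":0,"jaw":0.1},{"dx":0,"dy":0,"dz":0,"roll":0,"jaw":0.1},{"dx":0,"dy":0,"dz":0,"roll":0,"jaw":0.1},{"dx":0,"dy":0,"dz":0,"roll":0,"jaw":0.1}])

```text
t: 23.75
eef_pos: [0.5422, 0.3162, 0.0506]
ee_rot: [-3.142, -0.0, -2.628]
force: [0.5, -0.8, -1.9]
width: 0.0153
gripper_force: 60.0
```

```bash
python3 lip.py
cat > bt.py <<'E'
from balls import *
import sys
p,_,c=snap("side")
for b in balls("side",p,c,.02,(240,318,330,355)):
    q=np.array(b[2]);print(b,"xt,yt",np.round([np.array([.8699,.4932])@q-.6425,np.array([-.4932,.8699])@q-.0071],3))
s=get_state();print(s["eef_pos"],s["force"])
E
python3 bt.py
```

```text
side -0.02 24 xt range 0.0174 0.0603
side -0.008 33 xt range 0.0187 0.0621
side 0.004 19 xt range 0.0185 0.0587
side 0.016 1 xt range 0.053 0.053
scene -0.008 30 xt range -0.0864 0.0571
scene 0.004 113 xt range -0.1159 0.0571
scene 0.016 67 xt range -0.1258 0.0594
tcp xt -0.014885989676258982
([252.0, 322.2], 245, [0.654, 0.291]) xt,yt [ 0.07  -0.077]
([304.4, 321.4], 26, [0.502, 0.247]) xt,yt [-0.084 -0.04 ]
([265.3, 335.0], 32, [0.6, 0.324]) xt,yt [ 0.039 -0.021]
([254.8, 338.0], 31, [0.627, 0.342]) xt,yt [ 0.072 -0.019]
([267.4, 342.8], 39, [0.586, 0.347]) xt,yt [0.038 0.006]
([256.3, 344.9], 34, [0.614, 0.363]) xt,yt [0.071 0.006]
([321.1, 349.9], 167, [0.428, 0.33]) xt,yt [-0.107  0.069]
([290.2, 353.2], 31, [0.511, 0.363]) xt,yt [-0.019  0.057]
[0.54223506 0.31617764 0.05057171] [-0.02053583 -0.08203765 -2.46374888]
```

Request:
servo_tool(moves=[{"dx":0.0022,"dy":0.0012,"dz":0,"roll":0,"jaw":0.1},{"dx":0.0022,"dy":0.0012,"dz":0,"roll":0,"jaw":0.1},{"dx":0,"dy":0,"dz":-0.0008,"roll":0,"jaw":0.1},{"dx":-0.0009,"dy":-0.0005,"dz":-0.001,"roll":0,"jaw":0.1},{"dx":-0.0009,"dy":-0.0005,"dz":-0.0012,"roll":0,"jaw":0.1},{"dx":-0.0009,"dy":-0.0005,"dz":-0.0012,"roll":0,"jaw":0.1},{"dx":-0.0009,"dy":-0.0005,"dz":-0.0012,"roll":0,"jaw":0.1},{"dx":-0.0009,"dy":-0.0005,"dz":-0.0012,"roll":0,"jaw":0.1},{"dx":-0.0009,"dy":-0.0005,"dz":-0.001,"roll":0,"jaw":0.1},{"dx":0,"dy":0,"dz":0,"roll":0,"jaw":0.1}], newtons=18)

```text
t: 25.15
eef_pos: [0.5422, 0.3161, 0.0459]
ee_rot: [-3.142, 0.003, -2.627]
force: [-5.9, -3.5, 17.8]
width: 0.0158
gripper_force: 18.0
```

```bash
python3 bt.py; python3 hz.py
```

```text
([252.2, 322.1], 247, [0.654, 0.291]) xt,yt [ 0.07  -0.077]
([304.9, 323.3], 28, [0.499, 0.254]) xt,yt [-0.083 -0.032]
([269.0, 333.6], 28, [0.591, 0.316]) xt,yt [ 0.027 -0.024]
([252.4, 337.3], 29, [0.635, 0.341]) xt,yt [ 0.078 -0.024]
([270.6, 341.8], 32, [0.578, 0.342]) xt,yt [0.029 0.005]
([253.8, 344.2], 34, [0.622, 0.363]) xt,yt [0.078 0.002]
([321.3, 349.9], 165, [0.427, 0.33]) xt,yt [-0.108  0.069]
([290.0, 353.3], 30, [0.511, 0.364]) xt,yt [-0.018  0.058]
[0.54220368 0.31609138 0.045873  ] [-5.71317045 -3.33950706 19.17356568]
[0.54220368 0.31609138 0.045873  ] [-5.71317045 -3.33950706 19.17356568] 0.01585553914803144
(np.float64(33.40045915064707), np.float64(0.5080915010202339), np.float64(0.5991053827875973), np.int64(1432))
-0.08 1051 z [0.0644 0.065  0.0657] lat -0.0
-0.07 1166 z [0.0656 0.0661 0.0667] lat 0.0001
-0.06 1128 z [0.0667 0.0671 0.0678] lat 0.0003
-0.05 1108 z [0.0677 0.0682 0.0688] lat -0.0001
-0.04 1036 z [0.0687 0.0691 0.0698] lat 0.0003
-0.03 920 z [0.0698 0.0702 0.0708] lat -0.0001
```

The two rear balls have rolled back against the pan's back wall. The two front ones sit over the lip, against the ramp. I'll push the lip up to the ramp so it slides under them.

Request:
servo_tool(moves=[{"dx":0.0013,"dy":0.0008,"dz":0.0003,"roll":0,"jaw":0.1},{"dx":0.0013,"dy":0.0008,"dz":0.0003,"roll":0,"jaw":0.1},{"dx":0.0013,"dy":0.0008,"dz":0,"roll":0,"jaw":0.1},{"dx":0.0013,"dy":0.0008,"dz":0,"roll":0,"jaw":0.1},{"dx":0.0013,"dy":0.0008,"dz":0,"roll":0,"jaw":0.1},{"dx":0.0013,"dy":0.0008,"dz":0,"roll":0,"jaw":0.1},{"dx":0.0013,"dy":0.0008,"dz":0,"roll":0,"jaw":0.1},{"dx":0,"dy":0,"dz":0,"roll":0,"jaw":0.1},{"dx":0,"dy":0,"dz":0,"roll":0,"jaw":0.1},{"dx":0,"dy":0,"dz":0,"roll":0,"jaw":0.1}], newtons=25)

```text
t: 26.55
eef_pos: [0.5487, 0.3198, 0.0471]
ee_rot: [-3.141, -0.002, -2.628]
force: [-17.9, -7.8, 32.6]
width: 0.0159
gripper_force: 25.0
```

```bash
python3 bt.py; python3 hz.py | tail -6
```

```text
([250.9, 322.2], 229, [0.658, 0.292]) xt,yt [ 0.074 -0.078]
([300.4, 322.4], 20, [0.513, 0.254]) xt,yt [-0.071 -0.039]
([267.8, 334.2], 20, [0.594, 0.319]) xt,yt [ 0.032 -0.023]
([254.7, 337.9], 31, [0.627, 0.342]) xt,yt [ 0.072 -0.019]
([268.8, 342.6], 21, [0.582, 0.346]) xt,yt [0.034 0.007]
([255.9, 344.8], 33, [0.616, 0.363]) xt,yt [0.072 0.005]
([321.1, 349.8], 170, [0.428, 0.33]) xt,yt [-0.107  0.069]
([290.2, 353.2], 32, [0.511, 0.364]) xt,yt [-0.018  0.058]
[0.54877629 0.31977283 0.04716577] [-18.31474789  -7.15514599  32.36269459]
-0.08 1322 z [0.075  0.0754 0.0761] lat -0.0
-0.07 1300 z [0.0752 0.0756 0.0762] lat 0.0003
-0.06 1224 z [0.0752 0.0756 0.0762] lat -0.0
-0.05 1164 z [0.0752 0.0756 0.0762] lat 0.0001
-0.04 1078 z [0.0752 0.0756 0.0762] lat 0.0003
-0.03 809 z [0.0752 0.0756 0.0761] lat 0.0003
```

Request:
servo_tool(moves=[{"dx":0,"dy":0,"dz":0.001,"roll":0,"jaw":0.3},{"dx":0,"dy":0,"dz":0.002,"roll":0,"jaw":0.3},{"dx":0,"dy":0,"dz":0,"roll":0,"jaw":0.3},{"dx":0,"dy":0,"dz":0,"roll":0,"jaw":0.3},{"dx":0,"dy":0,"dz":0,"roll":0,"jaw":0.3},{"dx":0,"dy":0,"dz":0,"roll":0,"jaw":0.1},{"dx":0,"dy":0,"dz":0,"roll":0,"jaw":0.1},{"dx":0,"dy":0,"dz":0,"roll":0,"jaw":0.1},{"dx":0,"dy":0,"dz":0,"roll":0,"jaw":0.1},{"dx":0,"dy":0,"dz":0,"roll":0,"jaw":0.1}], newtons=18)

```text
t: 27.95
eef_pos: [0.5503, 0.3211, 0.0465]
ee_rot: [-3.142, -0.0, -2.628]
force: [0.1, 0.3, -0.4]
width: 0.0157
gripper_force: 18.0
```

```bash
python3 bt.py|grep -v "([23].[0-9.]*, 3[25][0-9.]*\])"; python3 hz.py | tail -6;python3 lip.py
```

```text
([250.6, 322.3], 223, [0.658, 0.293]) xt,yt [ 0.074 -0.077]
([299.8, 322.6], 21, [0.514, 0.255]) xt,yt [-0.07  -0.039]
([267.4, 334.6], 13, [0.595, 0.321]) xt,yt [ 0.033 -0.021]
([254.7, 338.0], 32, [0.627, 0.342]) xt,yt [ 0.072 -0.019]
([268.5, 342.6], 17, [0.583, 0.346]) xt,yt [0.035 0.006]
([255.9, 344.9], 32, [0.616, 0.363]) xt,yt [0.072 0.005]
([321.2, 349.9], 167, [0.428, 0.33]) xt,yt [-0.107  0.069]
([289.8, 353.3], 30, [0.512, 0.364]) xt,yt [-0.018  0.057]
[0.5502946  0.32113703 0.04647777] [-0.13322669  0.48598889 -0.73398179]
-0.08 1371 z [0.0754 0.0758 0.0764] lat 0.0008
-0.07 1320 z [0.0754 0.0758 0.0764] lat 0.0008
-0.06 1251 z [0.0754 0.0758 0.0764] lat 0.0008
-0.05 1156 z [0.0754 0.0758 0.0764] lat 0.0007
-0.04 1100 z [0.0754 0.0758 0.0763] lat 0.0007
-0.03 783 z [0.0753 0.0757 0.0764] lat 0.0007
side -0.02 22 xt range 0.0395 0.0603
side -0.008 30 xt range 0.0373 0.0638
side 0.004 25 xt range 0.041 0.061
side 0.016 3 xt range 0.0473 0.053
scene -0.008 64 xt range -0.0965 0.0571
scene 0.004 100 xt range -0.11 0.0602
scene 0.016 45 xt range -0.0296 0.0617
tcp xt -0.0054251548253166915
```

Request:
servo_tool(moves=[{"dx":-0.0011,"dy":-0.0006,"dz":-0.0006,"roll":0,"jaw":0.1},{"dx":-0.0011,"dy":-0.0006,"dz":-0.0006,"roll":0,"jaw":0.1},{"dx":-0.0011,"dy":-0.0006,"dz":-0.0007,"roll":0,"jaw":0.1},{"dx":-0.0011,"dy":-0.0006,"dz":-0.0007,"roll":0,"jaw":0.1},{"dx":-0.0011,"dy":-0.0006,"dz":-0.0007,"roll":0,"jaw":0.1},{"dx":-0.0011,"dy":-0.0006,"dz":-0.0007,"roll":0,"jaw":0.1},{"dx":-0.0011,"dy":-0.0006,"dz":-0.0007,"roll":0,"jaw":0.1},{"dx":-0.0006,"dy":-0.0003,"dz":-0.0003,"roll":0,"jaw":0.1},{"dx":0,"dy":0,"dz":0,"roll":0,"jaw":0.1},{"dx":0,"dy":0,"dz":0,"roll":0,"jaw":0.1}], newtons=18)

```text
t: 29.45
eef_pos: [0.5423, 0.3169, 0.0425]
ee_rot: [3.141, 0.001, -2.628]
force: [1.4, -0.2, 6.9]
width: 0.0158
gripper_force: 18.0
```

```bash
python3 bt.py|sed -n 2,7p; python3 hz.py | grep -v npf
```

```text
([304.7, 324.0], 25, [0.499, 0.256]) xt,yt [-0.082 -0.031]
([269.2, 334.0], 25, [0.59, 0.317]) xt,yt [ 0.027 -0.022]
([252.0, 337.1], 29, [0.636, 0.341]) xt,yt [ 0.079 -0.024]
([270.6, 342.1], 28, [0.577, 0.343]) xt,yt [0.029 0.007]
([253.4, 344.2], 34, [0.623, 0.363]) xt,yt [0.078 0.001]
([321.2, 349.8], 168, [0.428, 0.33]) xt,yt [-0.107  0.069]
[0.54237933 0.31689264 0.04245973] [0.29377744 0.6881561  6.86852961] 0.015780695137914642
(np.float64(33.013709587273304), np.float64(0.5078905190723259), np.float64(0.5966974602161232), np.int64(1606))
-0.09 226 z [0.0607 0.061  0.0617] lat 0.0006
-0.08 1174 z [0.0617 0.0622 0.0629] lat 0.0006
-0.07 1193 z [0.0631 0.0636 0.0643] lat 0.001
-0.06 1161 z [0.0645 0.0649 0.0657] lat 0.001
-0.05 1124 z [0.0657 0.0662 0.0669] lat 0.0009
-0.04 1089 z [0.0671 0.0676 0.0683] lat 0.0009
-0.03 873 z [0.0684 0.0688 0.0695] lat 0.0009
```

The two front balls wedge between the lip and the ramp, so I'll take the two rear ones now and come back for the others.

Request:
servo_tool(moves=[{"dx":0,"dy":0,"dz":0,"roll":0,"jaw":0.1},{"dx":0,"dy":0,"dz":0,"roll":0,"jaw":0.1},{"dx":-0.0017,"dy":-0.001,"dz":0.003,"roll":0,"jaw":0.1},{"dx":-0.0017,"dy":-0.001,"dz":0.006,"roll":0,"jaw":0.1},{"dx":0,"dy":0,"dz":0.012,"roll":0,"jaw":0.1},{"dx":0,"dy":0,"dz":0.018,"roll":0,"jaw":0.1},{"dx":0,"dy":0,"dz":0.02,"roll":0,"jaw":0.1},{"dx":0,"dy":0,"dz":0.02,"roll":0,"jaw":0.1},{"dx":0,"dy":0,"dz":0.012,"roll":0,"jaw":0.1},{"dx":0,"dy":0,"dz":0.005,"roll":0,"jaw":0.1}], newtons=60)

```text
t: 30.85
eef_pos: [0.5389, 0.3149, 0.1388]
ee_rot: [3.141, 0.001, -2.628]
force: [0.0, 0.3, -2.2]
width: 0.0153
gripper_force: 60.0
```

Run:
```python
from balls import *
s=get_state();print(s["eef_pos"],s["ee_rot"],s["force"])
for n,b in(("side",(235,295,330,355)),("scene",(400,190,500,285))):
    p,_,c=snap(n);np.savez("l_"+n,p=p)
    for k in balls(n,p,c,.0185,b):
        if k[1]<150:print(n,k)
o=np.load("scene0.npz")["p"];print("tray diff",np.abs(p[262:300,318:368].astype(int)-o[262:300,318:368]).mean())
```

```text
[0.53889547 0.3149477  0.13881422] [ 3.14107627e+00  1.48157131e-03 -2.62844997e+00] [ 0.04725771  0.28742449 -2.18915721]
side ([306.5, 299.8], 143, [0.519, 0.167])
side ([309.2, 312.0], 51, [0.498, 0.209])
side ([268.0, 314.6], 26, [0.617, 0.251])
side ([269.4, 322.8], 30, [0.603, 0.279])
side ([281.6, 332.3], 22, [0.557, 0.301])
side ([283.5, 339.2], 26, [0.544, 0.323])
side ([290.2, 353.3], 30, [0.511, 0.363])
scene ([464.8, 224.7], 112, [0.488, 0.394])
scene ([444.8, 241.9], 96, [0.543, 0.321])
tray diff 6.97719298245614
```

Two balls are in the raised pan, and the other two have rolled back to the middle of the trough, which helps. I'll carry and dump these.

Request:
servo_tool(moves=[{"dx":0.001,"dy":-0.008,"dz":0,"roll":-1,"jaw":0.1},{"dx":0.001,"dy":-0.021,"dz":0,"roll":-1,"jaw":0.1},{"dx":0.001,"dy":-0.034,"dz":0,"roll":-1,"jaw":0.1},{"dx":0.001,"dy":-0.044,"dz":0,"roll":-1,"jaw":0.1},{"dx":0.001,"dy":-0.05,"dz":0,"roll":-1,"jaw":0.1},{"dx":0.001,"dy":-0.05,"dz":0,"roll":-1,"jaw":0.1},{"dx":0.001,"dy":-0.044,"dz":0,"roll":-1,"jaw":0.1},{"dx":0.001,"dy":-0.033,"dz":0,"roll":-1,"jaw":0.1},{"dx":0.001,"dy":-0.02,"dz":0,"roll":-1,"jaw":0.1},{"dx":0.001,"dy":-0.0078,"dz":0,"roll":-0.6,"jaw":0.1}])

```text
t: 32.2
eef_pos: [0.5483, 0.0013, 0.1374]
ee_rot: [3.142, -0.0, -2.799]
force: [-0.1, 0.4, -2.0]
width: 0.0154
gripper_force: 60.0
```

Request:
servo_tool(moves=[{"dx":0,"dy":0,"dz":-0.005,"roll":0,"jaw":0.1},{"dx":0,"dy":0,"dz":-0.008,"roll":0,"jaw":0.1},{"dx":0,"dy":0,"dz":-0.008,"roll":0,"jaw":0.1},{"dx":0,"dy":0,"dz":-0.005,"roll":0,"jaw":0.1},{"dx":0,"dy":0,"dz":-0.002,"roll":0,"jaw":0.1},{"dx":0,"dy":0,"dz":0,"roll":0,"jaw":0.1},{"dx":0,"dy":0,"dz":0,"roll":0,"jaw":0.1},{"dx":0,"dy":0,"dz":0,"roll":0,"jaw":0.1},{"dx":0,"dy":0,"dz":0,"roll":0,"jaw":0.1},{"dx":0,"dy":0,"dz":0,"roll":0,"jaw":0.1}])

```text
t: 33.45
eef_pos: [0.5487, 0.0029, 0.1096]
ee_rot: [3.142, 0.0, -2.796]
force: [-0.4, -0.5, -2.0]
width: 0.0155
gripper_force: 60.0
```

Run:
```python
from balls import *
s=get_state();x=s["eef_pos"];print(x,np.degrees(s["ee_rot"][2])+180,s["force"],tilt(np.array([.9415,.337])))
T=np.array([.6213,.0277]);t=np.array([.9415,.337]);n=np.array([-.337,.9415])
print("in tray frame",(x[:2]-T)@t,(x[:2]-T)@n)
p,_,c=snap("scene");o=np.load("scene0.npz")["p"];print("far part diff",np.abs(p[275:300,335:368].astype(int)-o[275:300,335:368]).mean())
import tray
for nm,P,C in(("scene",p,c),):
    a,A=tray.tray(nm,C,P)
    for u,v in a: print((int(u),int(v)),np.round(onz(C,u,v,.04)[:2],4))
```

```text
[0.54867071 0.00285506 0.10963128] 19.796787262557785 [-0.42811608 -0.53649957 -1.99719577] (np.float64(7.206510302106522), np.float64(0.43583921971813183), np.float64(0.4963162367878027), np.int64(4730))
in tray frame -0.07675321943896679 0.0010845620717237006
far part diff 7.21050505050505
(337, 242) [0.5335 0.0289]
(351, 247) [0.5532 0.0626]
(365, 282) [0.6636 0.0798]
(343, 292) [0.687  0.0222]
(339, 291) [0.6833 0.013 ]
(320, 260) [ 0.5872 -0.0219]
(327, 247) [0.5475 0.0009]
```

Request:
servo_tool(moves=[{"dx":0,"dy":0,"dz":0,"roll":0,"jaw":0.1},{"dx":0,"dy":0,"dz":0,"roll":0,"jaw":0.1},{"dx":0,"dy":0,"dz":0,"roll":0,"jaw":0.1},{"dx":0,"dy":0,"dz":0,"roll":0,"jaw":0.1},{"dx":0,"dy":0,"dz":0,"roll":0,"jaw":0.1},{"dx":0,"dy":0,"dz":0,"roll":0,"jaw":0.1},{"dx":0,"dy":0,"dz":0,"roll":0,"jaw":0.1},{"dx":0,"dy":0,"dz":0,"roll":0,"jaw":0.1},{"dx":0,"dy":0,"dz":0,"roll":0,"jaw":0.1},{"dx":0,"dy":0,"dz":0,"roll":0,"jaw":0.1}], newtons=5)

```text
t: 34.8
eef_pos: [0.5487, 0.0029, 0.1096]
ee_rot: [-3.142, -0.0, -2.796]
force: [0.5, -0.6, -1.0]
width: 0.016
gripper_force: 5.0
```

Run:
```python
from balls import *
s=get_state();x=s["eef_pos"];print(x,s["force"],tilt(np.array([.9415,.337])))
p,_,c=snap("side")
# white pan pixels with balls inside? list ball-coloured blobs in trough
for k in balls("side",p,c,.0185,(240,310,335,357)):
    if k[1]<150:print(k,"xt",np.array([.8699,.4932])@k[2]-.6425)
np.save("dump2.npy",p);q,_,_=snap("scene");np.save("dump2s.npy",q)
```

```text
[0.54866874 0.00289097 0.10956596] [ 0.5142326  -0.64559573 -0.98318066] (np.float64(-23.872561843170526), np.float64(0.4438919441417016), np.float64(0.4892543221005117), np.int64(3776))
([332.0, 315.4], 64, [0.427, 0.204]) xt -0.17043989999999998
([283.3, 332.1], 28, [0.552, 0.299]) xt -0.014848399999999873
([285.0, 339.0], 29, [0.54, 0.321]) xt -0.014436799999999916
([287.5, 354.5], 71, [0.517, 0.369]) xt -0.010770899999999917
```

Dumped: the pan tipped 24°. The last two balls lie side by side at trough x ≈ -15 mm. I'm going back for them.

Request:
servo_tool(moves=[{"dx":0,"dy":0,"dz":0,"roll":0,"jaw":0.1},{"dx":0,"dy":0,"dz":0,"roll":0,"jaw":0.1},{"dx":0,"dy":0,"dz":0.01,"roll":0,"jaw":0.1},{"dx":0,"dy":0,"dz":0.02,"roll":0,"jaw":0.1},{"dx":0,"dy":0,"dz":0.02,"roll":0,"jaw":0.1},{"dx":-0.0134,"dy":0.0221,"dz":0,"roll":1.6,"jaw":0.1},{"dx":-0.02,"dy":0.045,"dz":0,"roll":2,"jaw":0.1},{"dx":-0.02,"dy":0.05,"dz":0,"roll":2,"jaw":0.1},{"dx":-0.02,"dy":0.05,"dz":0,"roll":2,"jaw":0.1},{"dx":-0.02,"dy":0.045,"dz":0,"roll":2,"jaw":0.1}], newtons=60)

```text
t: 36.2
eef_pos: [0.4547, 0.2168, 0.1606]
ee_rot: [3.141, 0.001, -2.627]
force: [0.4, 0.4, -0.9]
width: 0.0156
gripper_force: 60.0
```

Request:
servo_tool(moves=[{"dx":-0.02,"dy":0.04,"dz":0,"roll":0,"jaw":0.1},{"dx":0,"dy":0,"dz":-0.025,"roll":0,"jaw":0.1},{"dx":0,"dy":0,"dz":-0.025,"roll":0,"jaw":0.1},{"dx":0,"dy":0,"dz":-0.02,"roll":0,"jaw":0.1},{"dx":0,"dy":0,"dz":0,"roll":0,"jaw":0.1},{"dx":0,"dy":0,"dz":0,"roll":0,"jaw":0.1},{"dx":0,"dy":0,"dz":0,"roll":0,"jaw":0.1},{"dx":0,"dy":0,"dz":0,"roll":0,"jaw":0.1},{"dx":0,"dy":0,"dz":0,"roll":0,"jaw":0.1},{"dx":0,"dy":0,"dz":0,"roll":0,"jaw":0.1}])

```text
t: 37.45
eef_pos: [0.4353, 0.255, 0.0897]
ee_rot: [3.142, 0.0, -2.628]
force: [0.0, -0.8, -1.3]
width: 0.0155
gripper_force: 60.0
```

Run:
```python
from balls import *
s=get_state();x=s["eef_pos"];print(x,s["force"],np.degrees(s["ee_rot"][2])+180);print(tilt(np.array([.87,.4932])),"lat",np.array([-.4932,.8699])@x[:2]-.00713,"xt",np.array([.8699,.4932])@x[:2]-.6425)
p,_,c=snap("side");q,_,cq=snap("scene");np.save("after2.npy",p);np.save("after2s.npy",q)
for b in balls("side",p,c,.0185,(235,310,330,360)): 
    if b[1]<150:print(b,"xt",np.round(np.array([.8699,.4932])@b[2]-.6425,3))
T=np.array([.6213,.0277])
for n,P,C,box in(("side",p,c,(262,240,312,275)),("scene",q,cq,(315,245,372,300))):
    hsv=cv2.cvtColor(P,cv2.COLOR_RGB2HSV);x0,y0,x1,y1=box
    print(n,hsv[y0:y1:4,x0:x1:5,0].tolist() if 0 else [b for b in balls(n,P,C,.016,box)])
```

```text
[0.43527428 0.25496322 0.08968713] [ 0.01216595 -0.77547347 -1.323509  ] 29.40057206358736
(np.float64(-23.76423394834442), np.float64(0.4307115460077612), np.float64(0.4761070757872094), np.int64(3809)) lat -1.4767172229343366e-05 xt -0.13810703975539929
([283.1, 332.0], 22, [0.553, 0.299]) xt -0.014
([285.1, 339.0], 28, [0.54, 0.321]) xt -0.014
([283.9, 356.6], 112, [0.525, 0.378]) xt 0.001
side [([264.3, 244.6], 56, [0.728, -0.028]), ([279.3, 259.0], 553, [0.656, 0.022]), ([296.8, 242.5], 84, [0.621, -0.067])]
scene [([344.1, 271.4], 2630, [0.611, 0.038])]
```

Request:
servo_tool(moves=[{"dx":0,"dy":0,"dz":-0.009,"roll":0,"jaw":0.1},{"dx":0,"dy":0,"dz":-0.008,"roll":0,"jaw":0.1},{"dx":0,"dy":0,"dz":-0.006,"roll":0,"jaw":0.1},{"dx":0,"dy":0,"dz":-0.006,"roll":0,"jaw":0.1},{"dx":0,"dy":0,"dz":-0.005,"roll":0,"jaw":0.1},{"dx":0,"dy":0,"dz":-0.004,"roll":0,"jaw":0.1},{"dx":0,"dy":0,"dz":-0.002,"roll":0,"jaw":0.1},{"dx":0,"dy":0,"dz":0,"roll":0,"jaw":0.3},{"dx":0,"dy":0,"dz":0,"roll":0,"jaw":0.3},{"dx":0,"dy":0,"dz":0,"roll":0,"jaw":0.3}], newtons=8)

```text
t: 38.85
eef_pos: [0.4352, 0.255, 0.0496]
ee_rot: [3.142, -0.0, -2.629]
force: [-0.3, 0.8, 0.5]
width: 0.0262
gripper_force: 0.0
```

Request:
servo_tool(moves=[{"dx":0,"dy":0,"dz":0,"roll":0,"jaw":0.3},{"dx":0,"dy":0,"dz":0,"roll":0,"jaw":0.1},{"dx":0,"dy":0,"dz":0,"roll":0,"jaw":0.1},{"dx":0,"dy":0,"dz":0,"roll":0,"jaw":0.1},{"dx":0,"dy":0,"dz":0,"roll":0,"jaw":0.1},{"dx":0,"dy":0,"dz":0,"roll":0,"jaw":0.1},{"dx":0,"dy":0,"dz":0,"roll":0,"jaw":0.1},{"dx":0,"dy":0,"dz":0,"roll":0,"jaw":0.1},{"dx":0,"dy":0,"dz":0,"roll":0,"jaw":0.1},{"dx":0,"dy":0,"dz":0,"roll":0,"jaw":0.1}], newtons=60)

```text
t: 40.1
eef_pos: [0.4353, 0.255, 0.0496]
ee_rot: [3.142, 0.0, -2.628]
force: [0.2, 1.1, 0.3]
width: 0.0157
gripper_force: 60.0
```

```bash
python3 hz.py; python3 lip.py; python3 bt.py
```

```text
[0.43527195 0.25502923 0.04959199] [0.17672785 1.06596432 0.25472074] 0.015700881658199595
(np.float64(-0.8386140438984282), np.float64(0.44904511563197747), np.float64(0.4606209613452063), np.int64(769))
-0.09 246 z [0.0852 0.0859 0.0867] lat -0.0004
-0.08 1577 z [0.0863 0.0868 0.0874] lat -0.0004
-0.07 1450 z [0.0856 0.086  0.0867] lat -0.0004
-0.06 1351 z [0.085  0.0854 0.086 ] lat -0.0004
-0.05 1239 z [0.0842 0.0846 0.0852] lat -0.0004
-0.04 1144 z [0.0835 0.0839 0.0844] lat -0.0003
-0.03 615 z [0.0828 0.0833 0.0838] lat -0.0001
side -0.02 54 xt range -0.1184 -0.0616
side -0.008 65 xt range -0.1195 -0.0622
side 0.004 59 xt range -0.116 -0.0627
side 0.016 7 xt range -0.0981 -0.0705
scene -0.008 57 xt range -0.1371 -0.0612
scene 0.004 76 xt range -0.1467 -0.0596
scene 0.016 80 xt range -0.1463 -0.0594
tcp xt -0.1380657678441991
([247.4, 322.4], 164, [0.668, 0.295]) xt,yt [ 0.084 -0.08 ]
([270.6, 320.2], 108, [0.602, 0.27]) xt,yt [ 0.014 -0.069]
([283.1, 332.0], 22, [0.552, 0.3]) xt,yt [-0.014 -0.018]
([285.2, 339.0], 25, [0.539, 0.321]) xt,yt [-0.015  0.006]
([321.6, 349.9], 158, [0.426, 0.33]) xt,yt [-0.109  0.07 ]
([289.5, 353.4], 24, [0.513, 0.364]) xt,yt [-0.017  0.057]
[0.43525674 0.25497644 0.04955348] [ 0.2442727  -0.06003444  0.52639473]
```

The heel is resting on the near ramp, so I'll move 14 mm forward and let the scoop settle flat.

Request:
servo_tool(moves=[{"dx":0.0035,"dy":0.002,"dz":0,"roll":0,"jaw":0.1},{"dx":0.0035,"dy":0.002,"dz":0,"roll":0,"jaw":0.1},{"dx":0.0035,"dy":0.002,"dz":0,"roll":0,"jaw":0.1},{"dx":0.0017,"dy":0.001,"dz":0,"roll":0,"jaw":0.1},{"dx":0,"dy":0,"dz":0,"roll":0,"jaw":0.3},{"dx":0,"dy":0,"dz":0,"roll":0,"jaw":0.3},{"dx":0,"dy":0,"dz":0,"roll":0,"jaw":0.3},{"dx":0,"dy":0,"dz":0,"roll":0,"jaw":0.3},{"dx":0,"dy":0,"dz":0,"roll":0,"jaw":0.1},{"dx":0,"dy":0,"dz":0,"roll":0,"jaw":0.1}], newtons=40)

```text
t: 41.6
eef_pos: [0.4474, 0.262, 0.0496]
ee_rot: [3.142, 0.0, -2.628]
force: [0.3, 0.1, 1.1]
width: 0.0161
gripper_force: 40.0
```

Request:
servo_tool(moves=[{"dx":0,"dy":0,"dz":0,"roll":0,"jaw":0.1},{"dx":0,"dy":0,"dz":0,"roll":0,"jaw":0.1},{"dx":0,"dy":0,"dz":0,"roll":0,"jaw":0.1},{"dx":0.0044,"dy":0.0025,"dz":0.0002,"roll":0,"jaw":0.1},{"dx":0.0087,"dy":0.0049,"dz":0,"roll":0,"jaw":0.1},{"dx":0.0087,"dy":0.0049,"dz":0,"roll":0,"jaw":0.1},{"dx":0.0087,"dy":0.0049,"dz":0,"roll":0,"jaw":0.1},{"dx":0.0087,"dy":0.0049,"dz":0,"roll":0,"jaw":0.1},{"dx":0.0087,"dy":0.0049,"dz":0,"roll":0,"jaw":0.1},{"dx":0.0087,"dy":0.0049,"dz":0,"roll":0,"jaw":0.1}], newtons=60)

```text
t: 42.85
eef_pos: [0.5047, 0.2942, 0.0497]
ee_rot: [-3.142, -0.0, -2.629]
force: [0.0, -0.1, -1.3]
width: 0.0151
gripper_force: 60.0
```

```bash
python3 hz.py|tail -7; python3 lip.py; python3 bt.py
```

```text
-0.09 669 z [0.075  0.0756 0.0763] lat -0.0004
-0.08 1345 z [0.0755 0.0759 0.0765] lat -0.0004
-0.07 1251 z [0.0755 0.076  0.0765] lat -0.0004
-0.06 1205 z [0.0754 0.0759 0.0765] lat -0.0001
-0.05 1122 z [0.0755 0.0759 0.0765] lat -0.0001
-0.04 1057 z [0.0755 0.0758 0.0764] lat -0.0004
-0.03 1002 z [0.0754 0.0758 0.0764] lat -0.0005
side -0.02 48 xt range -0.0303 0.0181
side -0.008 56 xt range -0.0296 0.0187
side 0.004 56 xt range -0.0295 0.0169
side 0.016 8 xt range -0.0216 0.0112
scene -0.008 63 xt range -0.1268 0.017
scene 0.004 135 xt range -0.1488 0.0184
scene 0.016 92 xt range -0.1362 0.02
tcp xt -0.05778544493276727
([248.0, 322.4], 181, [0.666, 0.295]) xt,yt [ 0.082 -0.079]
([269.9, 320.4], 119, [0.604, 0.271]) xt,yt [ 0.017 -0.069]
([320.1, 318.5], 19, [0.459, 0.225]) xt,yt [-0.132 -0.038]
([267.1, 335.6], 26, [0.595, 0.324]) xt,yt [ 0.035 -0.019]
([268.6, 342.1], 29, [0.583, 0.344]) xt,yt [0.034 0.005]
([321.2, 349.9], 165, [0.427, 0.33]) xt,yt [-0.108  0.069]
([289.8, 353.3], 28, [0.512, 0.364]) xt,yt [-0.018  0.057]
[0.5039951  0.29385655 0.04965453] [-0.4450014   0.49309748 -1.15048357]
```

Request:
servo_tool(moves=[{"dx":0.0087,"dy":0.0049,"dz":0,"roll":0,"jaw":0.1},{"dx":0.0087,"dy":0.0049,"dz":0,"roll":0,"jaw":0.1},{"dx":0.0044,"dy":0.0025,"dz":0,"roll":0,"jaw":0.1},{"dx":0,"dy":0,"dz":0,"roll":0,"jaw":0.1},{"dx":0,"dy":0,"dz":0,"roll":0,"jaw":0.1},{"dx":0.0226,"dy":0.0128,"dz":0,"roll":0,"jaw":0.1},{"dx":0,"dy":0,"dz":0,"roll":0,"jaw":0.1},{"dx":0,"dy":0,"dz":0,"roll":0,"jaw":0.1},{"dx":0,"dy":0,"dz":0,"roll":0,"jaw":0.1},{"dx":0,"dy":0,"dz":0,"roll":0,"jaw":0.1}])

```text
t: 44.35
eef_pos: [0.548, 0.3186, 0.0498]
ee_rot: [-3.142, -0.001, -2.628]
force: [-0.1, 0.4, -0.5]
width: 0.0154
gripper_force: 60.0
```

```bash
python3 lip.py; python3 bt.py
```

```text
side -0.02 36 xt range 0.0261 0.0603
side -0.008 43 xt range 0.0251 0.0615
side 0.004 42 xt range 0.0255 0.0587
side 0.016 6 xt range 0.0325 0.053
scene -0.008 63 xt range -0.1008 0.0571
scene 0.004 145 xt range -0.11 0.0571
scene 0.016 88 xt range -0.1171 0.0594
tcp xt -0.008676767276322717
([248.0, 322.5], 183, [0.666, 0.295]) xt,yt [ 0.082 -0.079]
([263.0, 321.4], 46, [0.623, 0.28]) xt,yt [ 0.038 -0.071]
([301.3, 321.9], 21, [0.511, 0.252]) xt,yt [-0.074 -0.04 ]
([254.9, 337.9], 30, [0.627, 0.341]) xt,yt [ 0.071 -0.02 ]
([256.3, 345.0], 34, [0.614, 0.363]) xt,yt [0.071 0.006]
([321.1, 349.9], 169, [0.428, 0.33]) xt,yt [-0.107  0.069]
([290.4, 353.3], 31, [0.51, 0.363]) xt,yt [-0.02   0.057]
[0.54806693 0.31866771 0.04977217] [-0.7436921  -0.74359883 -0.71665232]
```

Request:
servo_tool(moves=[{"dx":0.0017,"dy":0.001,"dz":0,"roll":0,"jaw":0.1},{"dx":-0.0013,"dy":-0.0007,"dz":-0.0004,"roll":0,"jaw":0.1},{"dx":-0.0013,"dy":-0.0007,"dz":-0.0005,"roll":0,"jaw":0.1},{"dx":-0.0013,"dy":-0.0007,"dz":-0.0005,"roll":0,"jaw":0.1},{"dx":-0.0013,"dy":-0.0007,"dz":-0.0005,"roll":0,"jaw":0.1},{"dx":-0.0013,"dy":-0.0007,"dz":-0.0005,"roll":0,"jaw":0.1},{"dx":-0.0013,"dy":-0.0007,"dz":-0.0005,"roll":0,"jaw":0.1},{"dx":0,"dy":0,"dz":0,"roll":0,"jaw":0.1},{"dx":0,"dy":0,"dz":0,"roll":0,"jaw":0.1},{"dx":0,"dy":0,"dz":0,"roll":0,"jaw":0.1}], newtons=18)

```text
t: 45.75
eef_pos: [0.5422, 0.3157, 0.0469]
ee_rot: [-3.142, -0.0, -2.628]
force: [0.7, 1.0, 3.8]
width: 0.0159
gripper_force: 18.0
```

```bash
python3 hz.py|tail -5; python3 bt.py|grep -E "33[0-9]\.|34[0-6]\.|^\["
```

```text
-0.07 1125 z [0.0657 0.0663 0.0669] lat -0.0003
-0.06 1129 z [0.0669 0.0673 0.068 ] lat -0.0003
-0.05 1094 z [0.0679 0.0684 0.069 ] lat -0.0003
-0.04 1021 z [0.0691 0.0696 0.0702] lat -0.0004
-0.03 959 z [0.0702 0.0706 0.0712] lat -0.0
([253.7, 337.4], 31, [0.631, 0.341]) xt,yt [ 0.075 -0.022]
([254.6, 344.4], 35, [0.62, 0.362]) xt,yt [0.075 0.002]
[0.54225972 0.31576636 0.04687425] [0.06854281 1.35175774 4.09019682]
```

Request:
servo_tool(moves=[{"dx":0,"dy":0,"dz":0,"roll":0,"jaw":0.4},{"dx":0,"dy":0,"dz":0,"roll":0,"jaw":0.4},{"dx":0,"dy":0,"dz":0,"roll":0,"jaw":0.4},{"dx":0,"dy":0,"dz":0,"roll":0,"jaw":0.4},{"dx":0,"dy":0,"dz":0.002,"roll":0,"jaw":0.4},{"dx":0,"dy":0,"dz":0.001,"roll":0,"jaw":0.4},{"dx":0,"dy":0,"dz":0,"roll":0,"jaw":0.1},{"dx":0,"dy":0,"dz":0,"roll":0,"jaw":0.1},{"dx":0,"dy":0,"dz":0,"roll":0,"jaw":0.1},{"dx":0,"dy":0,"dz":0,"roll":0,"jaw":0.1}], newtons=40)

```text
t: 47.15
eef_pos: [0.5423, 0.3158, 0.0498]
ee_rot: [-3.142, -0.0, -2.628]
force: [-0.9, 0.1, 1.1]
width: 0.0154
gripper_force: 40.0
```

```bash
python3 hz.py|tail -5; python3 bt.py|grep -E "33[0-9]\.|34[0-6]\.|^\[";python3 lip.py
```

```text
-0.07 1229 z [0.0753 0.0757 0.0763] lat -0.0003
-0.06 1202 z [0.0753 0.0757 0.0762] lat -0.0003
-0.05 1104 z [0.0753 0.0757 0.0762] lat -0.0003
-0.04 1054 z [0.0753 0.0757 0.0763] lat -0.0004
-0.03 874 z [0.0753 0.0756 0.0762] lat -0.0002
([254.9, 337.9], 29, [0.627, 0.341]) xt,yt [ 0.071 -0.02 ]
([256.4, 344.9], 35, [0.614, 0.363]) xt,yt [0.071 0.006]
[0.54231667 0.31580168 0.04985462] [ 0.83456274  0.57559151 -0.07714117]
side -0.02 43 xt range 0.0174 0.0603
side -0.008 51 xt range 0.0187 0.0615
side 0.004 50 xt range 0.0185 0.0587
side 0.016 6 xt range 0.0325 0.053
scene -0.008 62 xt range -0.1094 0.0571
scene 0.004 136 xt range -0.1187 0.0571
scene 0.016 87 xt range -0.1084 0.0579
tcp xt -0.014985336595828902
```

Run:
```python
from h import *
p,_,_=snap("side");q,_,_=snap("scene")
r=lambda a,w,h:cv2.resize(a,(w,h),interpolation=cv2.INTER_CUBIC)
save("v13",np.vstack([np.hstack([r(p[315:360,235:295],400,300),r(q[225:280,430:495],400,300)]),np.hstack([r(p[235:285,260:320],400,300),r(q[240:305,310:380],400,300)])]))
```

```text
(no output)
```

View pics/v13.png

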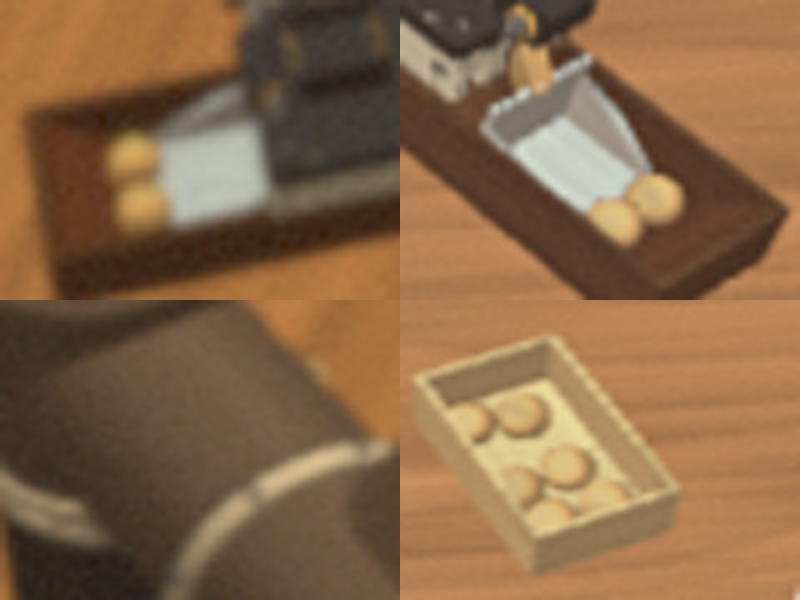

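The tray holds 6 balls. The last two sit at the ramp, touching the lip at crop (130,185). I'll push slowly with a firm grip and a little side-to-side wiggle.

Request:
servo_tool(moves=[{"dx":0,"dy":0,"dz":0,"roll":0,"jaw":0.1},{"dx":0.0013,"dy":0.0007,"dz":0,"roll":0.6,"jaw":0.1},{"dx":0.0013,"dy":0.0007,"dz":0,"roll":-1.2,"jaw":0.1},{"dx":0.0013,"dy":0.0007,"dz":0,"roll":1.2,"jaw":0.1},{"dx":0.0013,"dy":0.0007,"dz":0,"roll":-1.2,"jaw":0.1},{"dx":0.0013,"dy":0.0007,"dz":0,"roll":1.2,"jaw":0.1},{"dx":0.0013,"dy":0.0007,"dz":0,"roll":-1.2,"jaw":0.1},{"dx":0.0009,"dy":0.0005,"dz":0,"roll":0.6,"jaw":0.1},{"dx":0,"dy":0,"dz":0,"roll":0,"jaw":0.1},{"dx":0,"dy":0,"dz":0,"roll":0,"jaw":0.1}], newtons=60)

```text
t: 48.75
eef_pos: [0.5499, 0.3198, 0.0498]
ee_rot: [-3.141, -0.002, -2.629]
force: [-7.1, -1.6, 5.5]
width: 0.0156
gripper_force: 60.0
```

```bash
cat > chk.py <<'E'
from balls import *
d=np.array([.8699,.4932]);n=np.array([-.4932,.8699])
s=get_state();x=s["eef_pos"];print("tcp xt",round(x[:2]@d-.6425,4),"z",x[2].round(4),"F",np.round(s["force"],1),s["width"])
p,_,c=snap("side")
for b in balls("side",p,c,.02,(240,318,330,349)):
    q=np.array(b[2]);xt,yt=q@d-.6425,q@n-.0071
    if abs(yt)<.035 and b[1]<150: print("ball",np.round([xt,yt],4),b[0])
# handle rear end and joint: wrist cam
w,dw,cw=snap("wrist");P=cloud(cw,dw);z0=x[2]
m=(P[...,2]>z0-.01)&(P[...,2]<z0+.06)&(np.arange(480)[:,None]<285)&(abs(np.arange(640)-322)<40)
Q=P[m];a=Q[:,:2]@d-x[:2]@d;k=(a>-.1)&(a<-.025);print("rear",np.percentile(a[k],.5).round(4),"slope",np.degrees(np.arctan(np.polyfit(a[k],Q[k,2],1)[0])).round(2))
# rear of pan: white pixels side, floor part near back: compare
hsv=cv2.cvtColor(p,cv2.COLOR_RGB2HSV);v,u=np.where((hsv[...,1]<60)&(hsv[...,2]>150)&(np.arange(480)[:,None]>318)&(np.arange(480)[:,None]<352))
A=np.array([onz(c,a,b,.0085)[:2] for a,b in zip(u,v)]);X=A@d-.6425;Y=A@n-.0071;k=abs(Y)<.02
print("pan white xt",np.percentile(X[k],[1,99]).round(4))
E
python3 chk.py
```

```text
tcp xt -0.0064 z 0.0498 F [-7.1 -1.6  5.5] 0.015595803388478451
ball [ 0.0728 -0.0207] [254.2, 337.8]
ball [0.0724 0.0049] [255.9, 344.8]
rear -0.0793 slope 0.14
pan white xt [0.0287 0.0621]
```

Request:
servo_tool(moves=[{"dx":0.0009,"dy":0.0005,"dz":0,"roll":0.6,"jaw":0.1},{"dx":0.0009,"dy":0.0005,"dz":0,"roll":-1.2,"jaw":0.1},{"dx":0.0009,"dy":0.0005,"dz":0,"roll":1.2,"jaw":0.1},{"dx":0.0009,"dy":0.0005,"dz":0,"roll":-1.2,"jaw":0.1},{"dx":0.0009,"dy":0.0005,"dz":0,"roll":0.6,"jaw":0.1},{"dx":0,"dy":0,"dz":0,"roll":0,"jaw":0.1},{"dx":0,"dy":0,"dz":0,"roll":0,"jaw":0.1},{"dx":0,"dy":0,"dz":0,"roll":0,"jaw":0.1},{"dx":0,"dy":0,"dz":0,"roll":0,"jaw":0.1},{"dx":0,"dy":0,"dz":0,"roll":0,"jaw":0.1}], newtons=60)

```text
t: 50.1
eef_pos: [0.5503, 0.3196, 0.05]
ee_rot: [-3.14, -0.01, -2.63]
force: [-23.9, -7.3, 21.4]
width: 0.0153
gripper_force: 60.0
```

```bash
python3 chk.py
```

```text
tcp xt -0.0061 z 0.05 F [-23.9  -7.3  21.4] 0.015300673594822949
ball [ 0.0728 -0.0207] [254.2, 337.7]
ball [0.0724 0.0049] [255.9, 344.8]
rear -0.0793 slope 0.13
pan white xt [0.0296 0.0621]
```

The reaction is at 45°, so the lip is on the ramp and the balls sit on the pan's floor. I'll lift up and forward along the ramp so they roll back into the pan, then tip the pan on the far rim.

Request:
servo_tool(moves=[{"dx":0.0009,"dy":0.0005,"dz":0.003,"roll":0,"jaw":0.1},{"dx":0.0026,"dy":0.0015,"dz":0.006,"roll":0,"jaw":0.1},{"dx":0.0052,"dy":0.003,"dz":0.009,"roll":0,"jaw":0.1},{"dx":0.007,"dy":0.0039,"dz":0.009,"roll":0,"jaw":0.1},{"dx":0.0078,"dy":0.0044,"dz":0.009,"roll":0,"jaw":0.1},{"dx":0.0078,"dy":0.0044,"dz":0.006,"roll":0,"jaw":0.1},{"dx":0.007,"dy":0.0039,"dz":0.003,"roll":0,"jaw":0.1},{"dx":0.0052,"dy":0.003,"dz":0.001,"roll":0,"jaw":0.1},{"dx":0.0026,"dy":0.0015,"dz":0,"roll":0,"jaw":0.1},{"dx":0.0009,"dy":0.0005,"dz":0,"roll":0,"jaw":0.1}], newtons=60)

```text
t: 51.45
eef_pos: [0.6025, 0.3495, 0.0954]
ee_rot: [-3.142, -0.001, -2.629]
force: [0.5, 0.1, -2.8]
width: 0.0159
gripper_force: 60.0
```

```bash
cat > chk2.py <<'E'
from balls import *
d=np.array([.8699,.4932]);n=np.array([-.4932,.8699])
s=get_state();x=s["eef_pos"];print("tcp xt",round(x[:2]@d-.6425,4),"z",x[2].round(4),"F",np.round(s["force"],1))
zp=x[2]-.0436   # pan underside if level
for nm,box in(("side",(225,290,335,352)),("scene",(405,195,520,300))):
    p,_,c=snap(nm);np.save("c_"+nm,p)
    for b in balls(nm,p,c,zp+.02,box):
        q=np.array(b[2]);g=onz(c,*b[0],.02)[:2]
        if b[1]<150: print(nm,"as in pan: lip-rel",np.round([(q-x[:2])@d-.077,(q-x[:2])@n],4),"as in trough",np.round([g@d-.6425,g@n-.0071],4),b[:2])
E
python3 chk2.py
```

```text
tcp xt 0.054 z 0.0954 F [ 0.5  0.1 -2.8]
scene as in pan: lip-rel [-0.1167  0.2473] as in trough [-0.0083  0.3033] ([517.1, 197.0], 26)
scene as in pan: lip-rel [-0.1615  0.1256] as in trough [-0.0553  0.1745] ([475.6, 205.5], 42)
```

```bash
cat > pan.py <<'E'
from h import *
d=np.array([.8699,.4932]);n=np.array([-.4932,.8699])
x=get_state()["eef_pos"]
for nm in("side","scene"):
    p,D,c=snap(nm);P=cloud(c,D);hsv=cv2.cvtColor(p,cv2.COLOR_RGB2HSV)
    r=P[...,:2]-x[:2];a=r@d;l=r@n
    m=(a>.01)&(a<.10)&(abs(l)<.034)&(P[...,2]>x[2]-.05)
    wood=(hsv[...,1]>70)&m
    print(nm,"white px",(m&(hsv[...,1]<60)).sum(),"wood px",wood.sum())
    nn,L,st,ce=cv2.connectedComponentsWithStats(wood.astype(np.uint8))
    for i in range(1,nn):
        if st[i,4]>8: k=L==i;print("  blob",ce[i].round(1),st[i,4],"ahead",np.median(a[k]).round(4),"lat",np.median(l[k]).round(4),"dz",np.median(P[k][:,2]-x[2]).round(4))
    t=P[...,:2]@d-.6425;lt=P[...,:2]@n-.0071
    m=(t>-.12)&(t<.11)&(abs(lt)<.034)&(P[...,2]>.012)&(P[...,2]<.04)&(hsv[...,2]>150)&(hsv[...,1]>60)
    nn,L,st,ce=cv2.connectedComponentsWithStats(m.astype(np.uint8))
    print("  trough",[(np.median(t[L==i]).round(3),np.median(lt[L==i]).round(3),int(st[i,4])) for i in range(1,nn) if st[i,4]>8])
E
python3 pan.py
```

```text
side white px 407 wood px 754
  blob [231.2 258.5] 670 ahead 0.0372 lat 0.0216 dz 0.3323
  blob [251.4 316. ] 20 ahead 0.0148 lat 0.026 dz 0.0967
  blob [244.1 317.8] 13 ahead 0.0353 lat 0.0178 dz 0.089
  blob [234.5 330.2] 11 ahead 0.0714 lat -0.0314 dz -0.0318
  trough []
scene white px 1291 wood px 1973
  blob [528.8 146.4] 1813 ahead 0.0429 lat -0.0194 dz 0.3458
  blob [490.8 224.3] 63 ahead 0.0289 lat 0.0107 dz 0.0843
  blob [475.7 243.2] 67 ahead 0.0182 lat -0.0031 dz 0.0086
  trough []
```

```bash
cat > find.py <<'E'
from h import *
d=np.array([.8699,.4932]);n=np.array([-.4932,.8699])
for nm in("side","scene","wrist"):
    p,D,c=snap(nm);P=cloud(c,D);np.savez("f_"+nm,p=p,D=D)
    m=(P[...,2]>.012)&(P[...,2]<.036)&(P[...,0]>.25)&(P[...,0]<1.)&(P[...,1]>.1)&(P[...,1]<.8)
    nn,L,st,ce=cv2.connectedComponentsWithStats(m.astype(np.uint8))
    for i in range(1,nn):
        if st[i,4]>=12:
            k=L==i;q=np.median(P[k],0);print(nm,ce[i].round(1),st[i].tolist(),q.round(3),"t",np.round([q[:2]@d-.6425,q[:2]@n-.0071],3),"rgb",np.median(p[k],0))
E
python3 find.py
```

```text
side [229.2 280.8] [225, 277, 9, 8, 29] [0.78  0.163 0.024] t [ 0.116 -0.25 ] rgb [135. 118.  98.]
side [321.8 324.3] [308, 315, 23, 20, 199] [0.445 0.244 0.026] t [-0.135 -0.015] rgb [92. 53. 28.]
side [278.  328.5] [277, 326, 4, 6, 13] [0.572 0.293 0.019] t [-0.001 -0.034] rgb [62. 42. 29.]
side [287.7 347.1] [242, 335, 94, 25, 403] [0.524 0.348 0.025] t [-0.015  0.038] rgb [63. 38. 22.]
side [379.2 343.6] [373, 340, 13, 8, 58] [0.269 0.27  0.027] t [-0.275  0.095] rgb [148.  69.  17.]
side [210.8 353.3] [207, 346, 9, 16, 108] [0.731 0.423 0.021] t [0.202 0.001] rgb [176.5 133.   75. ]
side [249.1 348.7] [244, 347, 11, 5, 33] [0.629 0.383 0.024] t [0.094 0.016] rgb [99. 60. 37.]
side [371.8 352.2] [371, 347, 3, 12, 13] [0.284 0.301 0.022] t [-0.247  0.115] rgb [217. 124.  41.]
side [345.  423.2] [328, 410, 28, 30, 145] [0.307 0.522 0.023] t [-0.118  0.295] rgb [168.  84.  20.]
scene [407.6 174.8] [402, 168, 16, 12, 80] [0.285 0.276 0.021] t [-0.258  0.092] rgb [174.  90.  47.]
scene [582.2 207.9] [570, 191, 33, 33, 273] [0.449 0.766 0.014] t [0.126 0.438] rgb [247. 239. 221.]
scene
[... 402 characters left out ...]
5.9 300.9] [497, 294, 18, 15, 157] [0.739 0.419 0.021] t [ 0.207 -0.007] rgb [202. 168. 109.]
scene [395.3 311.1] [381, 306, 27, 14, 147] [0.739 0.144 0.024] t [ 0.071 -0.246] rgb [182. 167. 147.]
scene [416.1 310.9] [414, 308, 6, 7, 17] [0.751 0.188 0.031] t [ 0.103 -0.214] rgb [222. 205. 182.]
scene [394.2 335.9] [383, 329, 26, 12, 113] [0.808 0.123 0.024] t [ 0.121 -0.299] rgb [163. 148. 130.]
wrist [268.2 137.2] [260, 0, 17, 285, 1624] [0.552 0.282 0.025] t [-0.023 -0.034] rgb [51. 33. 22.]
wrist [380.4 134.7] [372, 0, 17, 287, 1657] [0.517 0.34  0.025] t [-0.025  0.034] rgb [88. 53. 32.]
wrist [  1.2 279.6] [0, 277, 5, 6, 16] [0.739 0.153 0.013] t [ 0.076 -0.238] rgb [124.  119.  107.5]
```

```bash
cat > far.py <<'E'
from h import *
for nm in("side","scene","side","scene"):
    p,D,c=snap(nm);P=cloud(c,D)
    m=(P[...,2]>.012)&(P[...,2]<.036)&(P[...,0]>.66)&(P[...,0]<1.1)&(P[...,1]>.3)&(P[...,1]<.8)
    k=m;q=P[k];v,u=np.where(k)
    for lab in [0]:
        if len(q)>4:
            C=cv2.kmeans(q[:,:2].astype(np.float32),2,None,(3,30,1e-5),5,cv2.KMEANS_PP_CENTERS)
            for i in(0,1):
                s=C[1].ravel()==i;uu,vv=u[s].mean(),v[s].mean();print(nm,get_state()["t"],s.sum(),(uu.round(1),vv.round(1)),onz(c,uu,vv,.0145)[:2].round(4))
E
python3 far.py
```

```text
side 51.85 56 (np.float64(210.5), np.float64(349.5)) [0.7402 0.4099]
side 51.85 56 (np.float64(211.1), np.float64(357.2)) [0.7282 0.4331]
scene 51.9 156 (np.float64(505.9), np.float64(300.9)) [0.7358 0.423 ]
scene 51.9 75 (np.float64(470.2), np.float64(278.8)) [0.663  0.3545]
side 51.95 52 (np.float64(210.5), np.float64(349.2)) [0.7406 0.4091]
side 51.95 57 (np.float64(211.3), np.float64(357.1)) [0.7279 0.4325]
scene 52.0 158 (np.float64(506.0), np.float64(300.9)) [0.7358 0.4233]
scene 52.0 81 (np.float64(470.3), np.float64(279.0)) [0.6635 0.3545]
```

Those two balls went over the far rim. They're at rest side by side on the dresser at about (0.740,0.410) and (0.728,0.433), and strays may be picked up by hand. The box is now empty, so I'll put the scoop down in it first.

Request:
servo_tool(moves=[{"dx":-0.009,"dy":-0.005,"dz":0,"roll":0,"jaw":0.1},{"dx":-0.0225,"dy":-0.0128,"dz":0,"roll":0,"jaw":0.1},{"dx":-0.0225,"dy":-0.0128,"dz":0,"roll":0,"jaw":0.1},{"dx":-0.0225,"dy":-0.0128,"dz":0,"roll":0,"jaw":0.1},{"dx":-0.0225,"dy":-0.0126,"dz":0,"roll":0,"jaw":0.1},{"dx":0,"dy":0,"dz":-0.012,"roll":0,"jaw":0.1},{"dx":0,"dy":0,"dz":-0.014,"roll":0,"jaw":0.1},{"dx":0,"dy":0,"dz":-0.012,"roll":0,"jaw":0.1},{"dx":0,"dy":0,"dz":-0.006,"roll":0,"jaw":0.1},{"dx":0,"dy":0,"dz":0,"roll":0,"jaw":0.1}])

```text
t: 53.25
eef_pos: [0.5036, 0.2934, 0.051]
ee_rot: [-3.141, -0.001, -2.629]
force: [-0.2, 0.2, -1.7]
width: 0.0153
gripper_force: 60.0
```

```bash
python3 chk.py; python3 far.py | head -2
```

```text
tcp xt -0.0597 z 0.051 F [-0.2  0.2 -1.7] 0.015294897797423084
rear -0.0793 slope 0.19
pan white xt [-0.0313  0.0227]
side 53.4 110 (np.float64(210.9), np.float64(353.3)) [0.734  0.4213]
side 53.4 3 (np.float64(242.7), np.float64(333.3)) [0.6693 0.3328]
```

Request:
servo_tool(moves=[{"dx":0,"dy":0,"dz":-0.0012,"roll":0,"jaw":0.1},{"dx":0,"dy":0,"dz":0,"roll":0,"jaw":0.4},{"dx":0,"dy":0,"dz":0,"roll":0,"jaw":0.4},{"dx":0,"dy":0,"dz":0,"roll":0,"jaw":0.4},{"dx":0,"dy":0,"dz":0,"roll":0,"jaw":0.4},{"dx":0,"dy":0,"dz":0.01,"roll":0,"jaw":0.4},{"dx":0,"dy":0,"dz":0.03,"roll":0,"jaw":0.5},{"dx":0,"dy":0,"dz":0.04,"roll":0,"jaw":0.86},{"dx":0.02,"dy":0.01,"dz":0.03,"roll":10,"jaw":0.86},{"dx":0.03,"dy":0.015,"dz":0,"roll":10,"jaw":0.86}])

```text
t: 54.8
eef_pos: [0.5552, 0.3199, 0.1656]
ee_rot: [-3.141, 0.007, -2.273]
force: [-0.0, 0.4, -0.3]
width: 0.0684
gripper_force: 0.0
```

Request:
servo_tool(moves=[{"dx":0.03,"dy":0.015,"dz":0,"roll":10,"jaw":0.86},{"dx":0.03,"dy":0.015,"dz":0,"roll":10,"jaw":0.86},{"dx":0.03,"dy":0.015,"dz":0,"roll":10,"jaw":0.86},{"dx":0.02,"dy":0.01,"dz":0,"roll":10,"jaw":0.86},{"dx":0.02,"dy":0.01,"dz":0,"roll":10,"jaw":0.86},{"dx":0.015,"dy":0.007,"dz":0,"roll":10,"jaw":0.86},{"dx":0.01,"dy":0.005,"dz":0,"roll":10,"jaw":0.86},{"dx":0.0,"dy":0,"dz":0,"roll":0,"jaw":0.86},{"dx":0,"dy":0,"dz":0,"roll":0,"jaw":0.86},{"dx":0,"dy":0,"dz":0,"roll":0,"jaw":0.86}])

```text
t: 56.05
eef_pos: [0.7082, 0.3955, 0.1612]
ee_rot: [-3.141, 0.0, -1.06]
force: [-0.6, 0.7, 0.3]
width: 0.0754
gripper_force: 0.0
```

```bash
python3 - <<'E'
from h import *
s=get_state();print(s["eef_pos"],np.degrees(s["ee_rot"]),s["q"],s["width"])
p,D,c=snap("wrist");P=cloud(c,D);np.savez("w5",p=p,D=D)
m=(P[...,2]>.008)&(P[...,2]<.036)&(P[...,0]>.66)&(P[...,1]>.3)
nn,L,st,ce=cv2.connectedComponentsWithStats(m.astype(np.uint8))
for i in range(1,nn):
    if st[i,4]>40: q=np.median(P[L==i],0);print(ce[i],st[i].tolist(),q,onz(c,*ce[i],.0145)[:2])
E
python3 far.py
python3 - <<'E'
import sys;sys.path.insert(0,'.')
E
```

```text
[0.7081963  0.39546325 0.16120388] [-1.79984696e+02  5.56651486e-03 -6.07195741e+01] [ 7.47982086e-01  6.19232331e-01  2.91009844e-01 -3.35357579e-05
 -1.24229140e+00 -2.36931446e-01] 0.07535730660246301
[388.90721649 210.54123711] [381, 195, 32, 49, 388] [0.66883651 0.35174189 0.02335465] [0.66673229 0.35426554]
[400.48214286 214.30357143] [397, 209, 9, 15, 56] [0.66186857 0.35013683 0.03377229] [0.65639819 0.352175  ]
[281.22901961 238.33176471] [267, 211, 29, 56, 1275] [0.73509756 0.41989041 0.02016188] [0.73494358 0.42059447]
side 56.15 61 (np.float64(211.5), np.float64(357.5)) [0.7268 0.4338]
side 56.15 54 (np.float64(211.1), np.float64(349.0)) [0.7391 0.4079]
scene 56.2 160 (np.float64(506.0), np.float64(301.0)) [0.7361 0.4232]
scene 56.2 81 (np.float64(470.8), np.float64(278.7)) [0.6627 0.3562]
side 56.25 110 (np.float64(210.8), np.float64(353.4)) [0.7341 0.4216]
side 56.25 5 (np.float64(243.0), np.float64(333.2)) [0.6685 0.3321]
scene 56.3 157 (np.float64(506.0), np.float64(300.9)) [0.7357 0.4234]
scene 56.3 85 (np.float64(471.0), np.float64(278.6)) [0.6625 0.3567]
```

Request:
servo_tool(moves=[{"dx":0.007,"dy":0.0014,"dz":0,"roll":0,"jaw":0.86},{"dx":0.0067,"dy":0.0014,"dz":0,"roll":0,"jaw":0.86},{"dx":0,"dy":0,"dz":-0.03,"roll":0,"jaw":0.86},{"dx":0,"dy":0,"dz":-0.04,"roll":0,"jaw":0.86},{"dx":0,"dy":0,"dz":-0.03,"roll":0,"jaw":0.86},{"dx":0,"dy":0,"dz":-0.015,"roll":0,"jaw":0.86},{"dx":0,"dy":0,"dz":0,"roll":0,"jaw":0.86},{"dx":0,"dy":0,"dz":0,"roll":0,"jaw":0.86},{"dx":0,"dy":0,"dz":0,"roll":0,"jaw":0.86},{"dx":0,"dy":0,"dz":0,"roll":0,"jaw":0.86}], newtons=15)

```text
t: 57.55
eef_pos: [0.7226, 0.3987, 0.0469]
ee_rot: [-3.14, 0.0, -1.058]
force: [-0.1, 0.2, 0.9]
width: 0.0756
gripper_force: 0.0
```

Run:
```python
from h import *
s=get_state();x=s["eef_pos"];print(x,np.degrees(s["ee_rot"]),s["width"])
p,D,c=snap("wrist");P=cloud(c,D)
m=(P[...,2]>.008)&(P[...,2]<.036)&(P[...,0]>.70)&(P[...,1]>.38)
nn,L,st,ce=cv2.connectedComponentsWithStats(m.astype(np.uint8))
for i in range(1,nn):
    if st[i,4]>40:
        k=L==i;q=P[k];print(ce[i],st[i].tolist(),np.median(q,0),onz(c,*ce[i],.0145)[:2]);r=q[:,:2]-x[:2];d=np.array([.872,.4894]);n=np.array([-.4894,.872])
        print("rad",np.percentile(r@d,[2,50,98]),"tan",np.percentile(r@n,[1,50,99]))
        hi=q[q[:,2]>.02];print("tops tan hist",np.histogram((hi[:,:2]-x[:2])@n,bins=np.arange(-.03,.06,.004)))
```

```text
[0.72261834 0.39870878 0.04688906] [-1.79911417e+02  1.60232253e-02 -6.05954355e+01] 0.0756100719086569
[283.97156002 291.82141363] [262, 258, 45, 67, 2391] [0.73796352 0.41281609 0.01933201] [0.73749202 0.41625139]
rad [0.01047718 0.0208951  0.03246945] tan [-0.01047575  0.0035668   0.02549436]
tops tan hist (array([  0,   0,   0,   0,   0,  39, 201, 237, 184, 107,   4,   5, 138,
       119,   0,   0,   0,   0,   0,   0,   0,   0]), array([-0.03 , -0.026, -0.022, -0.018, -0.014, -0.01 , -0.006, -0.002,
        0.002,  0.006,  0.01 ,  0.014,  0.018,  0.022,  0.026,  0.03 ,
        0.034,  0.038,  0.042,  0.046,  0.05 ,  0.054,  0.058]))
```

Ball A is centred between the open fingers, so I'll lower and close.

Request:
servo_tool(moves=[{"dx":0,"dy":0,"dz":-0.015,"roll":0,"jaw":0.86},{"dx":0,"dy":0,"dz":-0.015,"roll":0,"jaw":0.86},{"dx":0,"dy":0,"dz":-0.008,"roll":0,"jaw":0.86},{"dx":0,"dy":0,"dz":-0.003,"roll":0,"jaw":0.86},{"dx":0,"dy":0,"dz":0,"roll":0,"jaw":0.7},{"dx":0,"dy":0,"dz":0,"roll":0,"jaw":0.5},{"dx":0,"dy":0,"dz":0,"roll":0,"jaw":0.3},{"dx":0,"dy":0,"dz":0,"roll":0,"jaw":0.2},{"dx":0,"dy":0,"dz":0,"roll":0,"jaw":0.2},{"dx":0,"dy":0,"dz":0,"roll":0,"jaw":0.2}], newtons=15)

```text
t: 58.85
eef_pos: [0.7223, 0.3984, 0.0047]
ee_rot: [-3.142, 0.0, -1.058]
force: [0.4, 0.1, 0.2]
width: 0.0236
gripper_force: 15.0
```

```bash
python3 - <<'E'
from h import *
s=get_state();print(s["eef_pos"],s["width"],s["gripper_force"],s["force"])
E
python3 far.py|head -4
```

```text
[0.72226701 0.39838724 0.00473185] 0.0236277780170874 15.000941008329391 [0.43747993 0.09063517 0.20761511]
scene 58.95 166 (np.float64(493.6), np.float64(296.8)) [0.7212 0.3963]
scene 58.95 76 (np.float64(470.1), np.float64(279.1)) [0.664  0.3539]
scene 59.05 165 (np.float64(493.8), np.float64(297.0)) [0.7218 0.3966]
scene 59.05 82 (np.float64(470.4), np.float64(278.8)) [0.663  0.3549]
```

Request:
servo_tool(moves=[{"dx":0,"dy":0,"dz":0.02,"roll":0,"jaw":0.2},{"dx":0,"dy":0,"dz":0.05,"roll":0,"jaw":0.2},{"dx":0,"dy":0,"dz":0.055,"roll":0,"jaw":0.2},{"dx":-0.01,"dy":-0.025,"dz":0.03,"roll":0,"jaw":0.2},{"dx":-0.02,"dy":-0.048,"dz":0,"roll":0,"jaw":0.2},{"dx":-0.022,"dy":-0.052,"dz":0,"roll":0,"jaw":0.2},{"dx":-0.022,"dy":-0.052,"dz":0,"roll":0,"jaw":0.2},{"dx":-0.022,"dy":-0.052,"dz":0,"roll":0,"jaw":0.2},{"dx":-0.02,"dy":-0.048,"dz":0,"roll":0,"jaw":0.2},{"dx":-0.014,"dy":-0.041,"dz":0,"roll":0,"jaw":0.2}])

```text
t: 60.3
eef_pos: [0.5917, 0.0788, 0.1617]
ee_rot: [-3.139, -0.0, -1.058]
force: [0.9, -0.6, -0.3]
width: 0.0237
gripper_force: 15.0
```

Request:
servo_tool(moves=[{"dx":0,"dy":0,"dz":0,"roll":0,"jaw":0.2},{"dx":0,"dy":0,"dz":0,"roll":0,"jaw":0.2},{"dx":0,"dy":0,"dz":0,"roll":0,"jaw":0.2},{"dx":0,"dy":0,"dz":0,"roll":0,"jaw":0.2},{"dx":0,"dy":0,"dz":0,"roll":0,"jaw":0.2},{"dx":0,"dy":0,"dz":0,"roll":0,"jaw":0.2},{"dx":0,"dy":0,"dz":0,"roll":0,"jaw":0.2},{"dx":0,"dy":0,"dz":0,"roll":0,"jaw":0.2},{"dx":0,"dy":0,"dz":0,"roll":0,"jaw":0.2},{"dx":0,"dy":0,"dz":0,"roll":0,"jaw":0.2}])

```text
t: 61.55
eef_pos: [0.5923, 0.0804, 0.1597]
ee_rot: [-3.142, 0.0, -1.058]
force: [0.4, -0.4, 0.3]
width: 0.0237
gripper_force: 15.0
```

```bash
cat > tb.py <<'E'
from h import *
import tray
s=get_state();x=s["eef_pos"];print(x,np.degrees(s["ee_rot"][2]),s["width"],s["gripper_force"])
T=np.array([.6213,.0277]);t=np.array([.9415,.337]);n=np.array([-.337,.9415])
def look(nm):
    p,D,c=snap(nm);P=cloud(c,D);np.savez("tb_"+nm,p=p,D=D)
    r=P[...,:2]-T;a=r@t;b=r@n
    m=(abs(a)<.053)&(abs(b)<.031)&(P[...,2]>.018)&(P[...,2]<.033)
    m=cv2.erode(m.astype(np.uint8),np.ones((3,3))) if nm=="wrist" else m.astype(np.uint8)
    nn,L,st,ce=cv2.connectedComponentsWithStats(m)
    for i in range(1,nn):
        if st[i,4]>(60 if nm=="wrist" else 8): k=L==i;print(nm,ce[i].round(),st[i].tolist(),"tray",np.median(a[k]).round(4),np.median(b[k]).round(4),"z",np.nanmax(P[k][:,2]).round(4))
    hi=(abs(a)<.06)&(abs(b)<.037)&(P[...,2]>.0365)&(P[...,2]<.045)
    Q=np.stack([a[hi],b[hi]],1).astype(np.float32)
    if len(Q)>30:
        R=cv2.minAreaRect(Q*1000);print(nm,"rim rect rel",np.round(R[0],1),np.round(R[1],1),round(R[2],1))
if __name__=="__main__":
    look("wrist");look("scene")
E
python3 tb.py
```

```text
[0.59225711 0.08036185 0.15969352] -60.60450341673092 0.02373866298625079 14.999990165233612
wrist [295. 119.] [282, 110, 28, 19, 377] tray 0.0262 -0.0252 z 0.0281
wrist [327. 122.] [315, 116, 25, 13, 216] tray 0.0018 -0.027 z 0.0286
wrist [384. 133.] [374, 127, 22, 13, 198] tray -0.0432 -0.0268 z 0.0283
wrist [290. 149.] [276, 135, 28, 29, 589] tray 0.0268 -0.0023 z 0.0283
wrist [325. 149.] [312, 135, 27, 29, 592] tray -0.0005 -0.0065 z 0.0276
wrist [373. 155.] [360, 142, 28, 28, 557] tray -0.0386 -0.0083 z 0.0281
wrist rim rect rel [-6.6 -7.5] [106.6  59.2] 0.2
scene [347. 267.] [339, 255, 17, 26, 59] tray -0.0119 0.0206 z 0.0322
scene [330. 264.] [322, 260, 15, 9, 87] tray -0.0359 -0.0116 z 0.0307
scene [340. 279.] [330, 271, 21, 18, 167] tray 0.012 -0.0096 z 0.0313
scene [348. 288.] [339, 283, 20, 11, 58] tray 0.0476 -0.0058 z 0.033
scene rim rect rel [ 6.3 14.9] [ 54.  120.2] 62.4
```

```bash
cat > tc.py <<'E'
from h import *
import tray
def rim(nm,seed):
    p,D,c=snap(nm);P=cloud(c,D)
    a,A=tray.tray(nm,c,p,seed);print(nm,A)
    for u,v in a: print((int(u),int(v)),np.round(onz(c,u,v,.04)[:2],4))
if __name__=="__main__": rim("wrist",(.619,.02));rim("scene",(.62,.025))
E
python3 tc.py
```

```text
wrist 15173.5
(269, 82) [ 6.808e-01 -1.000e-04]
(428, 108) [ 0.5733 -0.041 ]
(407, 202) [0.5493 0.0242]
(259, 178) [0.6564 0.0637]
scene 1039.0
(337, 248) [0.5531 0.0261]
(358, 281) [0.6591 0.0633]
(333, 291) [ 0.6819 -0.0014]
(313, 256) [ 0.5731 -0.0381]
```

The tray has been knocked: its centre is now about (0.6155,0.0122), with the yaw still around 20°. I'll drop the ball over the gap between the others.

Request:
servo_tool(moves=[{"dx":0.005,"dy":-0.03,"dz":0,"roll":0,"jaw":0.2},{"dx":0.0061,"dy":-0.0341,"dz":0,"roll":0,"jaw":0.2},{"dx":0,"dy":0,"dz":-0.03,"roll":0,"jaw":0.2},{"dx":0,"dy":0,"dz":-0.04,"roll":0,"jaw":0.2},{"dx":0,"dy":0,"dz":-0.025,"roll":0,"jaw":0.2},{"dx":0,"dy":0,"dz":-0.012,"roll":0,"jaw":0.2},{"dx":0,"dy":0,"dz":0,"roll":0,"jaw":0.2},{"dx":0,"dy":0,"dz":0,"roll":0,"jaw":0.2},{"dx":0,"dy":0,"dz":0,"roll":0,"jaw":0.4},{"dx":0,"dy":0,"dz":0,"roll":0,"jaw":0.4}])

```text
t: 63.0
eef_pos: [0.6038, 0.0164, 0.0535]
ee_rot: [-3.14, -0.0, -1.058]
force: [0.6, -0.6, -0.4]
width: 0.0337
gripper_force: 0.0
```

Request:
servo_tool(moves=[{"dx":0,"dy":0,"dz":0,"roll":0,"jaw":0.4},{"dx":0,"dy":0,"dz":0.02,"roll":0,"jaw":0.4},{"dx":0,"dy":0,"dz":0.05,"roll":0,"jaw":0.4},{"dx":0,"dy":0.02,"dz":0.04,"roll":0,"jaw":0.86},{"dx":0.005,"dy":0.04,"dz":0,"roll":0,"jaw":0.86},{"dx":0.005,"dy":0.03,"dz":0,"roll":0,"jaw":0.86},{"dx":0,"dy":0,"dz":0,"roll":0,"jaw":0.86},{"dx":0,"dy":0,"dz":0,"roll":0,"jaw":0.86},{"dx":0,"dy":0,"dz":0,"roll":0,"jaw":0.86},{"dx":0,"dy":0,"dz":0,"roll":0,"jaw":0.86}])

```text
t: 64.25
eef_pos: [0.6133, 0.1056, 0.1627]
ee_rot: [3.142, -0.0, -1.059]
force: [0.2, -0.0, -0.1]
width: 0.0751
gripper_force: 0.0
```

```bash
sed -i 's/T=np.array(\[.6213,.0277\])/T=np.array([.6155,.0122])/' tb.py; python3 tb.py; python3 tc.py; python3 far.py|head -4
```

```text
[0.61332105 0.10559189 0.16269703] -60.64807035506023 0.07512240102159676 0.0
wrist [334.  99.] [321, 84, 28, 30, 618] tray 0.0377 -0.0152 z 0.0282
wrist [367.  99.] [353, 85, 28, 30, 619] tray 0.0138 -0.019 z 0.0284
wrist [426. 110.] [413, 96, 27, 29, 582] tray -0.0333 -0.0195 z 0.028
wrist [328. 134.] [315, 120, 27, 28, 549] tray 0.0384 0.0107 z 0.028
wrist [359. 134.] [346, 120, 27, 28, 554] tray 0.0148 0.0066 z 0.0284
wrist [414. 141.] [401, 128, 28, 27, 545] tray -0.0294 0.0049 z 0.0285
wrist [383. 154.] [370, 141, 27, 27, 556] tray -0.0076 0.0184 z 0.028
wrist rim rect rel [-1.2 -0.5] [116.6  70.4] 0.4
scene [336. 274.] [319, 260, 32, 30, 371] tray 0.0114 0.0021 z 0.0323
scene rim rect rel [0.1 0.6] [118.8  71.8] 0.4
wrist 15239.0
(313, 64) [ 0.6808 -0.0007]
(470, 92) [ 0.5732 -0.0408]
(447, 186) [0.5493 0.024 ]
(300, 162) [0.6562 0.0638]
scene 1037.5
(337, 248) [0.5531 0.0261]
(358, 281) [0.6591 0.0633]
(333, 291) [ 0.6819 -0.0014]
(313, 256) [ 0.5731 -0.0381]
side 64.5 60 (np.float64(213.8), np.float64(355.1)) [0.7235 0.4246]
side 64.5 1 (np.float64(124.0), np.float64(442.0)) [0.8476 0.7276]
scene 64.55 80 (np.float64(470.6), np.float64(278.5)) [0.6621 0.3557]
scene 64.55 79 (np.float64(509.4), np.float64(298.3)) [0.7292 0.4347]
```

```bash
cat > fb.py <<'E'
from h import *
for nm in("side","scene","side","scene","wrist"):
    p,D,c=snap(nm);P=cloud(c,D)
    m=(P[...,2]>.008)&(P[...,2]<.032)&(P[...,0]>.69)&(P[...,0]<.9)&(P[...,1]>.38)&(P[...,1]<.5)
    nn,L,st,ce=cv2.connectedComponentsWithStats(m.astype(np.uint8))
    for i in range(1,nn):
        if st[i,4]>20: print(nm,ce[i].round(1),st[i].tolist(),onz(c,*ce[i],.0145)[:2].round(4),np.median(P[L==i],0).round(4))
E
python3 fb.py
```

```text
side [211.3 357.2] [207, 353, 9, 9, 59] [0.7278 0.4329] [0.7251 0.4369 0.0205]
scene [509.3 298.5] [504, 294, 11, 10, 85] [0.7299 0.4342] [0.7335 0.431  0.021 ]
side [211.3 357.2] [207, 352, 9, 10, 63] [0.7278 0.4329] [0.7245 0.4364 0.021 ]
scene [509.4 298.5] [504, 294, 11, 10, 83] [0.73   0.4343] [0.7337 0.4308 0.0199]
```

Request:
servo_tool(moves=[{"dx":0.008,"dy":0.03,"dz":0,"roll":1.4,"jaw":0.86},{"dx":0.016,"dy":0.052,"dz":0,"roll":0,"jaw":0.86},{"dx":0.016,"dy":0.055,"dz":0,"roll":0,"jaw":0.86},{"dx":0.016,"dy":0.055,"dz":0,"roll":0,"jaw":0.86},{"dx":0.016,"dy":0.052,"dz":0,"roll":0,"jaw":0.86},{"dx":0.016,"dy":0.045,"dz":0,"roll":0,"jaw":0.86},{"dx":0.0081,"dy":0.0275,"dz":-0.02,"roll":0,"jaw":0.86},{"dx":0,"dy":0,"dz":-0.045,"roll":0,"jaw":0.86},{"dx":0,"dy":0,"dz":-0.045,"roll":0,"jaw":0.86},{"dx":0,"dy":0,"dz":0,"roll":0,"jaw":0.86}])

```text
t: 66.15
eef_pos: [0.7067, 0.422, 0.0471]
ee_rot: [3.133, -0.001, -1.033]
force: [-0.1, -0.4, 0.4]
width: 0.0756
gripper_force: 0.0
```

Run:
```python
from h import *
s=get_state();x=s["eef_pos"];print(x,np.degrees(s["ee_rot"][2]),s["width"])
p,D,c=snap("wrist");P=cloud(c,D)
r=P[...,:2]-x[:2];d=np.array([.8594,.5113]);n=np.array([-.5113,.8594])
m=(P[...,2]>.008)&(P[...,2]<.03)&(abs(r@d-.02)<.03)&(abs(r@n)<.04)
q=r[m];print(m.sum(),"rad",np.percentile(q@d,[2,50,98]).round(4),"tan",np.percentile(q@n,[2,50,98]).round(4))
```

```text
[0.70669456 0.42198762 0.04709598] -59.16863286934232 0.07555992256353877
1536 rad [0.013  0.0233 0.0347] tan [-0.0135 -0.0049  0.0071]
```

Request:
servo_tool(moves=[{"dx":0.001,"dy":-0.0017,"dz":0,"roll":0,"jaw":0.86},{"dx":0,"dy":0,"dz":-0.02,"roll":0,"jaw":0.86},{"dx":0,"dy":0,"dz":-0.016,"roll":0,"jaw":0.86},{"dx":0,"dy":0,"dz":-0.005,"roll":0,"jaw":0.86},{"dx":0,"dy":0,"dz":0,"roll":0,"jaw":0.7},{"dx":0,"dy":0,"dz":0,"roll":0,"jaw":0.5},{"dx":0,"dy":0,"dz":0,"roll":0,"jaw":0.3},{"dx":0,"dy":0,"dz":0,"roll":0,"jaw":0.2},{"dx":0,"dy":0,"dz":0,"roll":0,"jaw":0.2},{"dx":0,"dy":0,"dz":0,"roll":0,"jaw":0.2}], newtons=15)

```text
t: 67.45
eef_pos: [0.7105, 0.4211, 0.0117]
ee_rot: [-3.141, 0.0, -1.033]
force: [0.8, -0.4, 0.6]
width: 0.0238
gripper_force: 15.0
```

I'll regrip slightly deeper, then carry the last ball over.

Request:
servo_tool(moves=[{"dx":0,"dy":0,"dz":0,"roll":0,"jaw":0.34},{"dx":0,"dy":0,"dz":0,"roll":0,"jaw":0.34},{"dx":0,"dy":0,"dz":-0.006,"roll":0,"jaw":0.34},{"dx":0,"dy":0,"dz":0,"roll":0,"jaw":0.2},{"dx":0,"dy":0,"dz":0,"roll":0,"jaw":0.2},{"dx":0,"dy":0,"dz":0,"roll":0,"jaw":0.2},{"dx":0,"dy":0,"dz":0.02,"roll":0,"jaw":0.2},{"dx":0,"dy":0,"dz":0.05,"roll":0,"jaw":0.2},{"dx":0,"dy":0,"dz":0.05,"roll":0,"jaw":0.2},{"dx":-0.005,"dy":-0.025,"dz":0.03,"roll":0,"jaw":0.2}])

```text
t: 68.7
eef_pos: [0.7065, 0.3978, 0.1609]
ee_rot: [-3.136, 0.0, -1.031]
force: [1.1, 0.3, -0.3]
width: 0.0233
gripper_force: 15.0
```

Request:
servo_tool(moves=[{"dx":-0.012,"dy":-0.05,"dz":0,"roll":0,"jaw":0.2},{"dx":-0.0135,"dy":-0.055,"dz":0,"roll":0,"jaw":0.2},{"dx":-0.0135,"dy":-0.055,"dz":0,"roll":0,"jaw":0.2},{"dx":-0.0135,"dy":-0.055,"dz":0,"roll":0,"jaw":0.2},{"dx":-0.0135,"dy":-0.055,"dz":0,"roll":0,"jaw":0.2},{"dx":-0.0135,"dy":-0.05,"dz":0,"roll":0,"jaw":0.2},{"dx":-0.01,"dy":-0.04,"dz":0,"roll":0,"jaw":0.2},{"dx":-0.0063,"dy":-0.0388,"dz":0,"roll":0,"jaw":0.2},{"dx":0,"dy":0,"dz":0,"roll":0,"jaw":0.2},{"dx":0,"dy":0,"dz":0,"roll":0,"jaw":0.2}])

```text
t: 69.95
eef_pos: [0.6102, -0.0027, 0.1571]
ee_rot: [-3.14, -0.001, -1.034]
force: [0.4, 0.1, 0.5]
width: 0.0238
gripper_force: 15.0
```

```bash
python3 -c "
from h import *
s=get_state();print(s['t'],s['eef_pos'],s['width'],s['gripper_force'])
import tc;tc.rim('scene',(.615,.012))"
```

```text
69.95 [ 0.61019492 -0.0026911   0.15709212] 0.02378948972485413 15.000082701444626
scene 1276.0
(371, 233) [0.5115 0.1228]
(358, 281) [0.6591 0.0633]
(334, 291) [0.6821 0.001 ]
(313, 256) [ 0.5731 -0.0381]
(328, 235) [0.508  0.0085]
(335, 231) [0.4961 0.0287]
```

Request:
servo_tool(moves=[{"dx":0,"dy":0,"dz":-0.03,"roll":0,"jaw":0.2},{"dx":0,"dy":0,"dz":-0.04,"roll":0,"jaw":0.2},{"dx":0,"dy":0,"dz":-0.025,"roll":0,"jaw":0.2},{"dx":0,"dy":0,"dz":-0.01,"roll":0,"jaw":0.2},{"dx":0,"dy":0,"dz":0,"roll":0,"jaw":0.2},{"dx":0,"dy":0,"dz":0,"roll":0,"jaw":0.2},{"dx":0,"dy":0,"dz":0,"roll":0,"jaw":0.4},{"dx":0,"dy":0,"dz":0,"roll":0,"jaw":0.4},{"dx":0,"dy":0,"dz":0,"roll":0,"jaw":0.4},{"dx":0,"dy":0,"dz":0.02,"roll":0,"jaw":0.4}])

```text
t: 71.25
eef_pos: [0.6085, -0.003, 0.0695]
ee_rot: [3.139, 0.001, -1.034]
force: [1.0, 0.6, -0.0]
width: 0.035
gripper_force: 0.0
```

Request:
servo_tool(moves=[{"dx":0,"dy":0,"dz":0.04,"roll":-10,"jaw":1},{"dx":0,"dy":0.02,"dz":0.05,"roll":-10,"jaw":1},{"dx":0,"dy":0.04,"dz":0.03,"roll":-10,"jaw":1},{"dx":0.005,"dy":0.04,"dz":0,"roll":-10,"jaw":1},{"dx":0,"dy":0,"dz":0,"roll":0,"jaw":1},{"dx":0,"dy":0,"dz":0,"roll":0,"jaw":1},{"dx":0,"dy":0,"dz":0,"roll":0,"jaw":1},{"dx":0,"dy":0,"dz":0,"roll":0,"jaw":1},{"dx":0,"dy":0,"dz":0,"roll":0,"jaw":1},{"dx":0,"dy":0,"dz":0,"roll":0,"jaw":1}])

```text
t: 72.5
eef_pos: [0.6147, 0.097, 0.1906]
ee_rot: [3.142, -0.0, -1.732]
force: [-0.4, -1.1, -0.6]
width: 0.0877
gripper_force: 0.0
```

```bash
python3 tb.py; python3 tc.py
```

```text
[0.6146617  0.09701081 0.19064094] -99.21472312085437 0.08771066171745982 0.0
wrist [331.  85.] [318, 72, 25, 27, 470] tray -0.0346 -0.0196 z 0.0281
wrist [311. 109.] [299, 97, 25, 26, 472] tray -0.0108 -0.0109 z 0.0281
wrist [282. 114.] [270, 101, 25, 26, 498] tray 0.012 -0.0191 z 0.0286
wrist [341. 114.] [329, 102, 24, 26, 476] tray -0.0308 0.0048 z 0.0278
wrist [260. 133.] [248, 121, 25, 25, 450] tray 0.0361 -0.0153 z 0.0279
wrist [326. 142.] [314, 129, 25, 26, 478] tray -0.0092 0.0187 z 0.0283
wrist [297. 142.] [285, 130, 25, 25, 480] tray 0.0127 0.0067 z 0.0285
wrist [275. 161.] [263, 149, 25, 24, 448] tray 0.0372 0.011 z 0.0281
wrist rim rect rel [-0.6 -0.5] [116.5  70.5] 0.5
scene [335. 273.] [319, 260, 32, 30, 433] tray 0.0012 -0.0015 z 0.0324
scene rim rect rel [0.1 0.9] [119.7  72. ] 0.2
wrist 12721.0
(348, 48) [ 0.5729 -0.0404]
(388, 129) [0.5496 0.0243]
(267, 197) [0.6573 0.0632]
(223, 124) [ 0.6807 -0.001 ]
scene 1044.0
(337, 248) [0.5531 0.0261]
(358, 281) [0.6591 0.0633]
(333, 291) [ 0.6819 -0.0014]
(313, 256) [ 0.5731 -0.0381]
```

All 8 balls are in the tray. Next I'll look at the drawer from above to measure the pocket.

Request:
servo_tool(moves=[{"dx":0,"dy":-0.03,"dz":0.03,"roll":-10,"jaw":1},{"dx":0,"dy":-0.045,"dz":0.03,"roll":-10,"jaw":1},{"dx":0,"dy":-0.05,"dz":0.03,"roll":-10,"jaw":1},{"dx":0,"dy":-0.05,"dz":0.02,"roll":-10,"jaw":1},{"dx":0,"dy":-0.05,"dz":0,"roll":-10,"jaw":1},{"dx":0,"dy":-0.05,"dz":0,"roll":-10,"jaw":1},{"dx":0,"dy":-0.042,"dz":0,"roll":-0.6,"jaw":1},{"dx":0,"dy":0,"dz":0,"roll":0,"jaw":1},{"dx":0,"dy":0,"dz":0,"roll":0,"jaw":1},{"dx":0,"dy":0,"dz":0,"roll":0,"jaw":1}])

```text
t: 73.95
eef_pos: [0.6148, -0.2188, 0.3008]
ee_rot: [3.142, 0.0, -2.788]
force: [0.9, 1.0, -0.1]
width: 0.088
gripper_force: 0.0
```

Run:
```python
from h import *
s=get_state();print(s["t"],s["eef_pos"],np.degrees(s["ee_rot"][2]),s["q"])
p,D,c=snap("wrist");save("drawer",p);np.savez("dr",p=p,d=D,**{k:np.array(v) for k,v in c.items()})
P=cloud(c,D);Z=P[...,2]
m=(P[...,0]>.4)&(P[...,0]<.75)&(P[...,1]<-.08)&(P[...,1]>-.42)
h=np.histogram(Z[m],bins=np.arange(0,.11,.004));print([(round(float(b),3),int(a)) for a,b in zip(h[0],h[1])])
```

```text
73.95 [ 0.61477109 -0.21881491  0.30078389] -159.73458634669763 [-4.36816998e-02  2.87049481e-01  7.63930096e-02 -1.06899190e-04
 -1.35996705e+00 -1.17339407e+00]
[(0.0, 1399), (0.004, 1), (0.008, 0), (0.012, 3), (0.016, 3457), (0.02, 20330), (0.024, 663), (0.028, 2839), (0.032, 446), (0.036, 440), (0.04, 449), (0.044, 457), (0.048, 469), (0.052, 475), (0.056, 503), (0.06, 494), (0.064, 494), (0.068, 526), (0.072, 906), (0.076, 2853), (0.08, 233), (0.084, 2523), (0.088, 199), (0.092, 166), (0.096, 28483), (0.1, 2306), (0.104, 0)]
```

View pics/drawer.png

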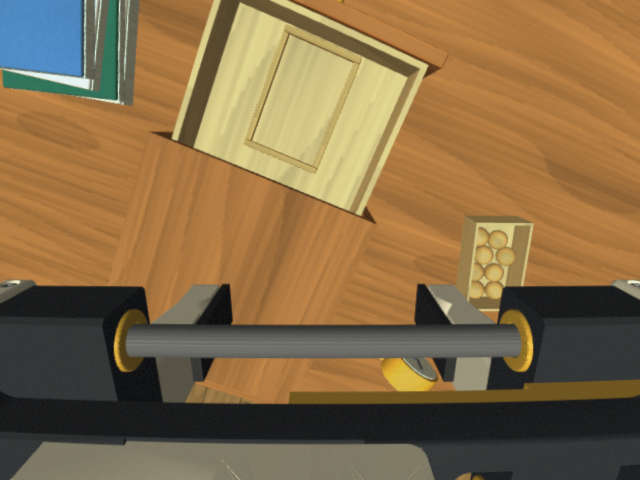

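The picture shows the drawer with the rail rectangle at corners (288,27), (361,60), (317,171) and (246,143), the front panel along the top edge to (445,65), and the tray with 8 balls at (495,262). I'll measure the rails and panel from depth and rays.

Run:
```python
from h import *
z=np.load("dr.npz");c={k:z[k] for k in("intrinsics","R","t")};c["k1"]=float(z["k1"])
P=cloud(c,z["d"]);Z=P[...,2]
u0=np.arange(640)[None];v0=np.arange(480)[:,None]
box=(u0>235)&(u0<372)&(v0>18)&(v0<180)
print("floor z",np.nanmedian(Z[box&(Z<.0265)&(Z>.012)]))
m=(box&(Z>.0265)&(Z<.034)).astype(np.uint8)
nn,L,st,ce=cv2.connectedComponentsWithStats(m,connectivity=8);i=1+np.argmax(st[1:,4]);k=L==i
zt=np.nanmedian(Z[k]);print("rail top",zt,st[i])
v,u=np.where(k);Q=np.array([onz(c,a,b,zt)[:2] for a,b in zip(u,v)],np.float32)
R=cv2.minAreaRect(Q*1000);print("outer rect",R)
# inner hole
H=cv2.morphologyEx(m*(k),cv2.MORPH_CLOSE,np.ones((3,3)))
cs,hi=cv2.findContours(H.astype(np.uint8),cv2.RETR_CCOMP,cv2.CHAIN_APPROX_NONE)
ins=[x for x,h in zip(cs,hi[0]) if h[3]>=0]
if ins:
    x=max(ins,key=cv2.contourArea)[:,0];Q2=np.array([onz(c,a,b,zt)[:2] for a,b in x],np.float32);print("inner rect",cv2.minAreaRect(Q2*1000))
# colour edge check of four rails lines: side edges of drawer walls z=.077
for lo,hi_,nm in((.072,.0805,"walls"),(.0825,.092,"front panel")):
    k=(Z>lo)&(Z<hi_)&(v0<225)&(P[...,0]<.65)&(P[...,1]<-.05);q=P[k];print(nm,k.sum(),cv2.minAreaRect((q[:,:2]*1000).astype(np.float32)),np.nanmedian(q[:,2]))
k=(Z>.0955)&(Z<.103)&(v0<280);q=P[k][:,:2]
r=cv2.minAreaRect((q*1000).astype(np.float32));print("roof",r,cv2.boxPoints(r).round(1).tolist())
```

```text
floor z 0.020897910060502203
rail top 0.029682835965496583 [ 244   24  118  150 2569]
outer rect ((517.6498413085938, -281.91033935546875), (89.26608276367188, 134.93946838378906), 88.00157165527344)
inner rect ((517.7710571289062, -281.6119079589844), (77.33132934570312, 122.35945892333984), 87.99485778808594)
walls 4242 ((517.876953125, -368.58416748046875), (411.06207275390625, 162.1441192626953), 87.76708984375) 0.07672504479151457
front panel 9156 ((510.4691162109375, -368.2333984375), (411.5231018066406, 175.2813262939453), 87.87686920166016) 0.08843973202303906
roof ((682.6763305664062, -288.2244873046875), (241.37350463867188, 164.75962829589844), 87.69756317138672) [[595.5, -405.5], [760.0999755859375, -412.1000061035156], [769.7999877929688, -170.89999389648438], [605.2000122070312, -164.3000030517578]]
```

```bash
python3 - <<'E'
from h import *
import tray
z=np.load("dr.npz");c={k:z[k] for k in("intrinsics","R","t")};c["k1"]=float(z["k1"])
P=cloud(c,z["d"]);Z=P[...,2]
m=(Z>.0365)&(Z<.0435)&(P[...,0]>.52)&(P[...,0]<.72)&(P[...,1]>-.07)&(P[...,1]<.09)
zt=np.nanmedian(Z[m]);v,u=np.where(m);k=v<308
Q=np.array([onz(c,a,b,zt)[:2] for a,b in zip(u[k],v[k])],np.float32);r=cv2.minAreaRect(Q*1000);print(zt,k.sum(),r)
E
python3 tc.py | head -6
```

```text
0.03849114030584374 612 ((607.656494140625, 8.142841339111328), (101.8450698852539, 71.61094665527344), 20.016870498657227)
wrist 7865.0
(465, 217) [ 0.5712 -0.0574]
(518, 217) [0.5488 0.0026]
(533, 223) [0.5488 0.0235]
(533, 352) [0.7045 0.1137]
(525, 371) [0.7344 0.1186]
```

Request:
servo_tool(moves=[{"dx":0,"dy":0.03,"dz":0,"roll":0,"jaw":1},{"dx":0,"dy":0.05,"dz":0,"roll":0,"jaw":1},{"dx":0,"dy":0.055,"dz":0,"roll":0,"jaw":1},{"dx":0,"dy":0.055,"dz":-0.03,"roll":0,"jaw":1},{"dx":0,"dy":0.0398,"dz":-0.04,"roll":0,"jaw":1},{"dx":0,"dy":0,"dz":-0.05,"roll":0,"jaw":1},{"dx":0,"dy":0,"dz":-0.05,"roll":0,"jaw":1},{"dx":0,"dy":0,"dz":-0.05,"roll":0,"jaw":1},{"dx":0,"dy":0,"dz":0,"roll":0,"jaw":1},{"dx":0,"dy":0,"dz":0,"roll":0,"jaw":1}], newtons=30)

```text
t: 75.35
eef_pos: [0.616, 0.0104, 0.0827]
ee_rot: [-3.141, 0.002, -2.788]
force: [0.6, -0.3, 1.1]
width: 0.0878
gripper_force: 0.0
```

Request:
servo_tool(moves=[{"dx":0,"dy":0,"dz":-0.03,"roll":0,"jaw":1},{"dx":0,"dy":0,"dz":-0.025,"roll":0,"jaw":1},{"dx":0,"dy":0,"dz":-0.012,"roll":0,"jaw":1},{"dx":0,"dy":0,"dz":0,"roll":0,"jaw":1},{"dx":0,"dy":0,"dz":0,"roll":0,"jaw":0.6},{"dx":0,"dy":0,"dz":0,"roll":0,"jaw":0.6},{"dx":0,"dy":0,"dz":0,"roll":0,"jaw":0.6},{"dx":0,"dy":0,"dz":0,"roll":0,"jaw":0.6},{"dx":0,"dy":0,"dz":0,"roll":0,"jaw":0.6},{"dx":0,"dy":0,"dz":0,"roll":0,"jaw":0.6}], newtons=30)

```text
t: 76.6
eef_pos: [0.6153, 0.0104, 0.0148]
ee_rot: [-3.142, 0.002, -2.789]
force: [-2.3, 1.8, 6.9]
width: 0.0699
gripper_force: 30.0
```

Request:
servo_tool(moves=[{"dx":0,"dy":0,"dz":0.015,"roll":0,"jaw":0.6},{"dx":0,"dy":0,"dz":0.035,"roll":0,"jaw":0.6},{"dx":0,"dy":0,"dz":0.045,"roll":0,"jaw":0.6},{"dx":0,"dy":-0.005,"dz":0.04,"roll":-2,"jaw":0.6},{"dx":-0.005,"dy":-0.015,"dz":0.015,"roll":-3,"jaw":0.6},{"dx":-0.01,"dy":-0.03,"dz":0,"roll":-3,"jaw":0.6},{"dx":-0.014,"dy":-0.042,"dz":0,"roll":-3,"jaw":0.6},{"dx":-0.015,"dy":-0.045,"dz":0,"roll":-3,"jaw":0.6},{"dx":-0.015,"dy":-0.045,"dz":0,"roll":-3,"jaw":0.6},{"dx":-0.014,"dy":-0.042,"dz":0,"roll":-3,"jaw":0.6}])

```text
t: 77.85
eef_pos: [0.5395, -0.2158, 0.1628]
ee_rot: [3.141, -0.002, 3.142]
force: [1.3, -0.3, -2.7]
width: 0.0698
gripper_force: 30.0
```

Request:
servo_tool(moves=[{"dx":-0.012,"dy":-0.035,"dz":0,"roll":-2.2,"jaw":0.6},{"dx":-0.0085,"dy":-0.023,"dz":0,"roll":0,"jaw":0.6},{"dx":-0.0041,"dy":-0.0102,"dz":0,"roll":0,"jaw":0.6},{"dx":0,"dy":0,"dz":0,"roll":0,"jaw":0.6},{"dx":0,"dy":0,"dz":0,"roll":0,"jaw":0.6},{"dx":0,"dy":0,"dz":0,"roll":0,"jaw":0.6},{"dx":0,"dy":0,"dz":0,"roll":0,"jaw":0.6},{"dx":0,"dy":0,"dz":0,"roll":0,"jaw":0.6},{"dx":0,"dy":0,"dz":0,"roll":0,"jaw":0.6},{"dx":0,"dy":0,"dz":0,"roll":0,"jaw":0.6}])

```text
t: 79.1
eef_pos: [0.5171, -0.2822, 0.1638]
ee_rot: [-3.142, 0.0, 3.107]
force: [0.3, -0.3, -2.0]
width: 0.0701
gripper_force: 30.0
```

Run:
```python
from h import *
s=get_state();print(s["t"],s["eef_pos"],np.degrees(s["ee_rot"]),s["width"],s["gripper_force"])
# rim of tray in hand (z about TCP+.026) and drawer front edge/pocket seen now
x=s["eef_pos"]
for nm in("wrist","scene","side"):
    p,D,c=snap(nm);P=cloud(c,D);Z=P[...,2]
    r=P[...,:2]-x[:2]
    m=(abs(Z-(x[2]+.0255))<.004)&(abs(r[...,0])<.075)&(abs(r[...,1])<.04)
    q=r[m];
    if m.sum()>30: print(nm,m.sum(),"rim rel x",np.percentile(q[:,0],[1,99]).round(4),"y",np.percentile(q[:,1],[1,99]).round(4))
    m=(Z>.0265)&(Z<.034)&(P[...,0]>.43)&(P[...,0]<.6)&(P[...,1]>-.34)&(P[...,1]<-.22)
    q=P[m];print(nm,"rails seen",m.sum(),np.percentile(q[:,:2],[1,99],axis=0).round(4).tolist() if m.sum()>20 else "")
```

```text
79.1 [ 0.51709736 -0.28223719  0.16376339] [-1.79999467e+02  3.75800226e-03  1.78002136e+02] 0.0700962919591685 29.999595880508423
wrist 4994 rim rel x [-0.0584  0.0301] y [-0.0369  0.0362]
wrist rails seen 1429 [[0.4491, -0.3234], [0.4722, -0.2363]]
scene 147 rim rel x [-0.0392  0.0613] y [-0.0374  0.0372]
scene rails seen 202 [[0.4474, -0.3248], [0.5471, -0.2231]]
side 59 rim rel x [-0.057   0.0597] y [-0.0379  0.039 ]
side rails seen 216 [[0.4632, -0.3378], [0.5969, -0.2354]]
```

Tray and pocket line up in the wrist view, so I'll lower it in.

Request:
servo_tool(moves=[{"dx":0.0005,"dy":0.0004,"dz":-0.02,"roll":0,"jaw":0.6},{"dx":0,"dy":0,"dz":-0.035,"roll":0,"jaw":0.6},{"dx":0,"dy":0,"dz":-0.035,"roll":0,"jaw":0.6},{"dx":0,"dy":0,"dz":-0.018,"roll":0,"jaw":0.6},{"dx":0,"dy":0,"dz":-0.006,"roll":0,"jaw":0.6},{"dx":0,"dy":0,"dz":-0.004,"roll":0,"jaw":0.6},{"dx":0,"dy":0,"dz":-0.003,"roll":0,"jaw":0.6},{"dx":0,"dy":0,"dz":-0.003,"roll":0,"jaw":0.6},{"dx":0,"dy":0,"dz":-0.002,"roll":0,"jaw":0.6},{"dx":0,"dy":0,"dz":0,"roll":0,"jaw":0.6}])

```text
t: 80.5
eef_pos: [0.5175, -0.2818, 0.0378]
ee_rot: [3.142, 0.0, 3.107]
force: [-0.1, 0.0, -3.7]
width: 0.0695
gripper_force: 30.0
```

Run:
```python
from h import *
s=get_state();print(s["t"],s["eef_pos"],np.degrees(s["ee_rot"]),s["force"],s["moment"])
```

```text
80.5 [ 0.5175433  -0.28182115  0.03777364] [1.79999618e+02 1.83448004e-03 1.78001232e+02] [-0.12876587  0.01194555 -3.65726596] [-0.04810483 -0.12865318 -0.06034608]
```

It's inside the rails without touching. I'll seat it and release.

Request:
servo_tool(moves=[{"dx":0,"dy":0,"dz":-0.0015,"roll":0,"jaw":0.6},{"dx":0,"dy":0,"dz":-0.0008,"roll":0,"jaw":0.6},{"dx":0,"dy":0,"dz":0,"roll":0,"jaw":0.6},{"dx":0,"dy":0,"dz":0,"roll":0,"jaw":1},{"dx":0,"dy":0,"dz":0,"roll":0,"jaw":1},{"dx":0,"dy":0,"dz":0,"roll":0,"jaw":1},{"dx":0,"dy":0,"dz":0.015,"roll":0,"jaw":1},{"dx":0,"dy":0,"dz":0.04,"roll":0,"jaw":1},{"dx":0,"dy":0,"dz":0.05,"roll":0,"jaw":1},{"dx":0,"dy":0,"dz":0.05,"roll":0,"jaw":1}])

```text
t: 81.75
eef_pos: [0.5174, -0.2819, 0.1931]
ee_rot: [-3.141, 0.001, 3.107]
force: [0.8, -0.3, 0.1]
width: 0.0877
gripper_force: 0.0
```

Request:
servo_tool(moves=[{"dx":0.03,"dy":0,"dz":0.03,"roll":0,"jaw":1},{"dx":0.04,"dy":0,"dz":0.03,"roll":0,"jaw":1},{"dx":0.03,"dy":0,"dz":0,"roll":0,"jaw":1},{"dx":0,"dy":0,"dz":0,"roll":0,"jaw":1},{"dx":0,"dy":0,"dz":0,"roll":0,"jaw":1},{"dx":0,"dy":0,"dz":0,"roll":0,"jaw":1},{"dx":0,"dy":0,"dz":0,"roll":0,"jaw":1},{"dx":0,"dy":0,"dz":0,"roll":0,"jaw":1},{"dx":0,"dy":0,"dz":0,"roll":0,"jaw":1},{"dx":0,"dy":0,"dz":0,"roll":0,"jaw":1}])

```text
t: 83.0
eef_pos: [0.6175, -0.2819, 0.2504]
ee_rot: [3.142, -0.0, 3.107]
force: [0.2, 0.1, -0.3]
width: 0.0875
gripper_force: 0.0
```

Run:
```python
from h import *
s=get_state();print(s["t"],s["eef_pos"])
p,D,c=snap("wrist");P=cloud(c,D);Z=P[...,2];v0=np.arange(480)[:,None]
d=np.array([np.cos(np.radians(-2)),np.sin(np.radians(-2))]);n=np.array([-d[1],d[0]]);r=P[...,:2]-np.array([.5177,-.2818]);a=r@d;b=r@n
m=(Z>.055)&(Z<.066)&(abs(a)<.07)&(abs(b)<.045);q=np.stack([a[m],b[m]],1);print("rim",m.sum(),cv2.minAreaRect((q*1000).astype(np.float32)))
zz=Z[m];A=np.c_[q,np.ones(len(q))];f=np.linalg.lstsq(A,zz,rcond=None)[0];print("tilt deg",np.degrees(f[:2]),"z",f[2])
m=((Z>.038)&(Z<.053)&(abs(a)<.053)&(abs(b)<.031)).astype(np.uint8);m=cv2.erode(m,np.ones((3,3)))
nn,L,st,ce=cv2.connectedComponentsWithStats(m);print("balls",[(int(st[i,4]),np.median(a[L==i]).round(3),np.median(b[L==i]).round(3)) for i in range(1,nn) if st[i,4]>60])
m=(Z>.026)&(Z<.033)&(abs(a)<.075)&(abs(b)<.05);q=np.stack([a[m],b[m]],1);print("rails",m.sum(),cv2.minAreaRect((q*1000).astype(np.float32)))
# front panel outer face / drawer
m=(Z>.08)&(Z<.093)&(P[...,0]<.5)&(P[...,1]<-.1);q=np.stack([a[m],b[m]],1);print("panel top",m.sum(),np.percentile(q,[1,99],axis=0).round(4).tolist(),np.median(Z[m]))
```

```text
83.0 [ 0.61750605 -0.28185687  0.25042127]
rim 2101 ((-5.235771179199219, -0.06874465942382812), (89.46906280517578, 129.4025115966797), 89.90571594238281)
tilt deg [0.14296041 0.00696563] z 0.060446122703641636
balls [(460, np.float64(-0.036), np.float64(0.005)), (450, np.float64(-0.034), np.float64(-0.019)), (412, np.float64(-0.011), np.float64(0.006)), (427, np.float64(-0.009), np.float64(-0.018)), (793, np.float64(0.027), np.float64(-0.019)), (378, np.float64(0.015), np.float64(0.005)), (396, np.float64(0.039), np.float64(0.005))]
rails 2914 ((-0.606658935546875, -0.42086029052734375), (99.41513061523438, 138.96849060058594), 89.84541320800781)
panel top 8277 [[-0.0853, -0.27], [-0.0102, 0.1107]] 0.08804450115335782
```

The tray is seated flat (tilt under 0.15°) with all 8 balls. Next I'll close the drawer with shut fingers on the free spot of the panel.

Request:
servo_tool(moves=[{"dx":-0.02,"dy":0.005,"dz":0,"roll":0,"jaw":0.5},{"dx":-0.045,"dy":0.012,"dz":0,"roll":0,"jaw":0},{"dx":-0.05,"dy":0.013,"dz":0,"roll":0,"jaw":0},{"dx":-0.05,"dy":0.013,"dz":0,"roll":0,"jaw":0},{"dx":-0.035,"dy":0.01,"dz":0,"roll":0,"jaw":0},{"dx":-0.0155,"dy":0.005,"dz":0,"roll":0,"jaw":0},{"dx":0,"dy":0,"dz":-0.03,"roll":0,"jaw":0},{"dx":0,"dy":0,"dz":-0.05,"roll":0,"jaw":0},{"dx":0,"dy":0,"dz":-0.03,"roll":0,"jaw":0},{"dx":0,"dy":0,"dz":0,"roll":0,"jaw":0}])

```text
t: 84.3
eef_pos: [0.4011, -0.2237, 0.1387]
ee_rot: [3.141, -0.005, 3.107]
force: [0.3, 0.4, 0.7]
width: 0.0007
gripper_force: 0.0
```

Run:
```python
from h import *
s=get_state();print(s["t"],s["eef_pos"],s["width"],s["q"])
p,D,c=snap("scene");P=cloud(c,D);Z=P[...,2]
d=np.array([np.cos(np.radians(-2)),np.sin(np.radians(-2))]);n=np.array([-d[1],d[0]]);r=P[...,:2]-np.array([.5177,-.2818]);a=r@d;b=r@n
m=(Z>.08)&(Z<.092)&(a<-.04)&(a>-.12)&(abs(b)<.115);print("panel top a",np.percentile(a[m],[3,50,97]).round(4),m.sum(),np.median(Z[m]))
x=s["eef_pos"];print("tcp a,b",(x[:2]-[.5177,-.2818])@d,(x[:2]-[.5177,-.2818])@n)
m=(Z>.095)&(Z<.105)&(abs(b)<.1)&(a>0);print("roof front a",np.percentile(a[m],[1,3]))
```

```text
84.3 [ 0.40105312 -0.22371751  0.1386772 ] 0.0007342181024530691 [-7.80678750e-02  8.44051645e-02 -5.68195354e-01 -1.37505499e-04
 -9.22841934e-01 -1.52758902e+00]
panel top a [-0.0884 -0.0774 -0.0667] 554 0.08703798274050209
tcp a,b -0.11860286864127349 0.0539761898894477
roof front a [0.08687201 0.09299023]
```

Request:
servo_tool(moves=[{"dx":0,"dy":0,"dz":-0.035,"roll":0,"jaw":0},{"dx":0,"dy":0,"dz":-0.035,"roll":0,"jaw":0},{"dx":0,"dy":0,"dz":-0.018,"roll":0,"jaw":0},{"dx":0,"dy":0,"dz":0,"roll":0,"jaw":0},{"dx":0.004,"dy":0,"dz":0,"roll":0,"jaw":0},{"dx":0.005,"dy":0,"dz":0,"roll":0,"jaw":0},{"dx":0.005,"dy":0,"dz":0,"roll":0,"jaw":0},{"dx":0.006,"dy":0,"dz":0,"roll":0,"jaw":0},{"dx":0.007,"dy":-0.0002,"dz":0,"roll":0,"jaw":0},{"dx":0.008,"dy":-0.0003,"dz":0,"roll":0,"jaw":0}])

```text
t: 85.6
eef_pos: [0.4374, -0.2244, 0.0524]
ee_rot: [3.142, -0.0, 3.107]
force: [-1.6, 1.2, 1.5]
width: 0.0005
gripper_force: 0.6
```

Request:
servo_tool(moves=[{"dx":0.01,"dy":-0.0003,"dz":0,"roll":0,"jaw":0},{"dx":0.011,"dy":-0.0004,"dz":0,"roll":0,"jaw":0},{"dx":0.012,"dy":-0.0004,"dz":0,"roll":0,"jaw":0},{"dx":0.012,"dy":-0.0004,"dz":0,"roll":0,"jaw":0},{"dx":0.012,"dy":-0.0004,"dz":0,"roll":0,"jaw":0},{"dx":0.012,"dy":-0.0004,"dz":0,"roll":0,"jaw":0},{"dx":0.012,"dy":-0.0004,"dz":0,"roll":0,"jaw":0},{"dx":0.012,"dy":-0.0004,"dz":0,"roll":0,"jaw":0},{"dx":0.011,"dy":-0.0004,"dz":0,"roll":0,"jaw":0},{"dx":0.009,"dy":-0.0003,"dz":0,"roll":0,"jaw":0}])

```text
t: 86.85
eef_pos: [0.5509, -0.2282, 0.0524]
ee_rot: [-3.142, 0.0, 3.107]
force: [-0.5, -1.2, 0.1]
width: 0.0006
gripper_force: 0.6
```

```bash
cat > dw.py <<'E'
from h import *
s=get_state();x=s["eef_pos"];print(s["t"],x,np.round(s["force"],2))
d=np.array([np.cos(np.radians(-2)),np.sin(np.radians(-2))]);n=np.array([-d[1],d[0]])
print("tcp a",(x[:2]-[.5177,-.2818])@d)
for nm in("scene","side"):
    p,D,c=snap(nm);P=cloud(c,D);Z=P[...,2];r=P[...,:2]-np.array([.5177,-.2818]);a=r@d;b=r@n
    m=(Z>.081)&(Z<.091)&(a<.12)&(a>-.12)&(abs(b)<.115);print(nm,"panel top a",np.percentile(a[m],[3,20,50,80,97]).round(4),m.sum())
E
python3 dw.py
```

```text
86.85 [ 0.55085088 -0.22817378  0.05240574] [-0.55 -1.19  0.09]
tcp a 0.03125915825649947
scene panel top a [0.0434 0.0475 0.054  0.0579 0.0607] 609
side panel top a [0.0471 0.0527 0.0624 0.085  0.0866] 15
```

Request:
servo_tool(moves=[{"dx":0.006,"dy":-0.0002,"dz":0,"roll":0,"jaw":0},{"dx":0.005,"dy":-0.0002,"dz":0,"roll":0,"jaw":0},{"dx":0.004,"dy":-0.0001,"dz":0,"roll":0,"jaw":0},{"dx":0.003,"dy":-0.0001,"dz":0,"roll":0,"jaw":0},{"dx":0.003,"dy":-0.0001,"dz":0,"roll":0,"jaw":0},{"dx":0.002,"dy":0,"dz":0,"roll":0,"jaw":0},{"dx":0.002,"dy":0,"dz":0,"roll":0,"jaw":0},{"dx":0.002,"dy":0,"dz":0,"roll":0,"jaw":0},{"dx":0,"dy":0,"dz":0,"roll":0,"jaw":0},{"dx":0,"dy":0,"dz":0,"roll":0,"jaw":0}])

```text
t: 88.2
eef_pos: [0.577, -0.2289, 0.0524]
ee_rot: [-3.142, 0.0, 3.107]
force: [-2.6, -0.6, -1.2]
width: 0.0005
gripper_force: 0.7
```

```bash
python3 dw.py
```

```text
88.2 [ 0.57701717 -0.22892202  0.05243836] [-2.58 -0.59 -1.18]
tcp a 0.0574356245866709
scene panel top a [0.0675 0.0699 0.0719 0.0736 0.0752] 144
side panel top a [0.0712 0.0739 0.0789 0.0838 0.0861] 12
```

Request:
servo_tool(moves=[{"dx":0.001,"dy":0,"dz":0,"roll":0,"jaw":0},{"dx":0.001,"dy":0,"dz":0,"roll":0,"jaw":0},{"dx":0.001,"dy":0,"dz":0,"roll":0,"jaw":0},{"dx":0.001,"dy":0,"dz":0,"roll":0,"jaw":0},{"dx":0.001,"dy":0,"dz":0,"roll":0,"jaw":0},{"dx":0,"dy":0,"dz":0,"roll":0,"jaw":0},{"dx":0,"dy":0,"dz":0,"roll":0,"jaw":0},{"dx":0,"dy":0,"dz":0,"roll":0,"jaw":0},{"dx":0,"dy":0,"dz":0,"roll":0,"jaw":0},{"dx":0,"dy":0,"dz":0,"roll":0,"jaw":0}])

```text
t: 89.55
eef_pos: [0.5769, -0.2288, 0.0524]
ee_rot: [3.141, -0.009, 3.106]
force: [-17.6, 1.5, 14.1]
width: 0.0004
gripper_force: 8.9
```

The force rises with no further travel, so it's at its stop. I'll back away and check.

Request:
servo_tool(moves=[{"dx":-0.006,"dy":0,"dz":0,"roll":0,"jaw":0},{"dx":-0.015,"dy":0,"dz":0,"roll":0,"jaw":0},{"dx":-0.025,"dy":0,"dz":0,"roll":0,"jaw":0},{"dx":-0.01,"dy":0,"dz":0.04,"roll":0,"jaw":0},{"dx":0,"dy":0,"dz":0.06,"roll":0,"jaw":0},{"dx":0,"dy":0,"dz":0.06,"roll":0,"jaw":0},{"dx":0.04,"dy":0,"dz":0.05,"roll":0,"jaw":0},{"dx":0.06,"dy":0,"dz":0.03,"roll":0,"jaw":0},{"dx":0.05,"dy":0,"dz":0,"roll":0,"jaw":0},{"dx":0,"dy":0,"dz":0,"roll":0,"jaw":0}])

```text
t: 90.8
eef_pos: [0.6732, -0.2282, 0.2866]
ee_rot: [3.141, -0.002, 3.107]
force: [-1.0, 0.2, -0.7]
width: 0.0006
gripper_force: 0.0
```

Request:
servo_tool(moves=[{"dx":0,"dy":0,"dz":0,"roll":0,"jaw":0},{"dx":0,"dy":0,"dz":0,"roll":0,"jaw":0},{"dx":0,"dy":0,"dz":0,"roll":0,"jaw":0},{"dx":0,"dy":0,"dz":0,"roll":0,"jaw":0},{"dx":0,"dy":0,"dz":0,"roll":0,"jaw":0},{"dx":0,"dy":0,"dz":0,"roll":0,"jaw":0},{"dx":0,"dy":0,"dz":0,"roll":0,"jaw":0},{"dx":0,"dy":0,"dz":0,"roll":0,"jaw":0},{"dx":0,"dy":0,"dz":0,"roll":0,"jaw":0},{"dx":0,"dy":0,"dz":0,"roll":0,"jaw":0}])

```text
t: 92.05
eef_pos: [0.671, -0.2288, 0.2892]
ee_rot: [-3.142, 0.0, 3.107]
force: [0.1, -0.2, -0.5]
width: 0.0002
gripper_force: 0.0
```

Run:
```python
from h import *
s=get_state();x=s["eef_pos"];print(s["t"],x,np.round(s["force"],2))
d=np.array([np.cos(np.radians(-2)),np.sin(np.radians(-2))]);n=np.array([-d[1],d[0]])
p,D,c=snap("wrist");P=cloud(c,D);Z=P[...,2];r=P[...,:2]-np.array([.5177,-.2818]);a=r@d;b=r@n
for b0 in(-.08,-.04,.04,.08):
    k=(abs(b-b0)<.006)
    print(b0,[(round(float(lo),3),int((k&(a>=lo)&(a<lo+.004)).sum()),np.nanmedian(Z[k&(a>=lo)&(a<lo+.004)]).round(3)) for lo in np.arange(.058,.1,.004) if (k&(a>=lo)&(a<lo+.004)).sum()>3])
# scoop in trough
dd=np.array([.8699,.4932]);nn_=np.array([-.4932,.8699])
for nm in("side","scene"):
    p,D,c=snap(nm);P=cloud(c,D);Z=P[...,2];t=P[...,:2]@dd-.6425;l=P[...,:2]@nn_-.0071
    hsv=cv2.cvtColor(p,cv2.COLOR_RGB2HSV)
    m=(abs(l)<.012)&(Z>.066)&(Z<.09)&(t>-.2)&(t<.05);tt=t[m];print(nm,"handle",m.sum(),np.percentile(tt,[2,98]).round(3),"slope",np.degrees(np.polyfit(tt,Z[m],1)[0]).round(2),np.median(Z[m]).round(4))
    m=(hsv[...,1]<60)&(hsv[...,2]>150)&(abs(l)<.026)&(t>-.1)&(t<.1)&(Z<.016);q=t[m];print("  pan floor",m.sum(),np.percentile(q,[2,98]).round(3),np.median(Z[m]).round(4),"slope",np.degrees(np.polyfit(q,Z[m],1)[0]).round(2))
    o=np.load(nm+"0.npz")["p"]
    for k,q in(("mug",(.77,.13,.05)),("clock",(.77,0.,.04)),("books",(.7,-.5,.05))):
        u,v=map(int,proj(c,q));print("  ",k,(u,v),"diff",np.abs(p[v-22:v+22,u-22:u+22].astype(int)-o[v-22:v+22,u-22:u+22]).mean().round(1))
```

```text
92.05 [ 0.67102666 -0.22882353  0.2891852 ] [ 0.12 -0.21 -0.48]
-0.08 [(0.058, 32, np.float64(-0.001)), (0.062, 40, np.float64(-0.001)), (0.066, 25, np.float64(0.086)), (0.07, 62, np.float64(0.086)), (0.074, 48, np.float64(0.086)), (0.078, 49, np.float64(0.086)), (0.082, 62, np.float64(0.098)), (0.086, 50, np.float64(0.099)), (0.09, 63, np.float64(0.099)), (0.094, 48, np.float64(0.099)), (0.098, 52, np.float64(0.099))]
-0.04 [(0.058, 42, np.float64(-0.001)), (0.062, 30, np.float64(-0.001)), (0.066, 34, np.float64(0.086)), (0.07, 48, np.float64(0.086)), (0.074, 63, np.float64(0.086)), (0.078, 49, np.float64(0.086)), (0.082, 64, np.float64(0.098)), (0.086, 50, np.float64(0.099)), (0.09, 53, np.float64(0.099)), (0.094, 63, np.float64(0.099)), (0.098, 51, np.float64(0.099))]
0.04 [(0.058, 40, np.float64(-0.001)), (0.062, 30, np.float64(-0.001)), (0.066, 38, np.float64(0.086)), (0.07, 51, np.float64(0.086)), (0.074, 52, np.float64(0.086)), (0.078, 64, np.float64(0.086)), (0.082, 51, np.float64(0.099)), (0.086, 65, np.float64(0.099)), (0.09, 51, np.float64(0.099)), (0.094, 54, np.float64(0.099)), (0.098, 59, np.float64(0.099))]
0.08 [(0.058, 40, np.float64(-0.001)), (0.062, 30, np.float64(-0.002)), (0.066, 33, np.float64(0.086)), (0.07, 52, np.float64(0.086)), (0.074, 52, np.float64(0.086)), (0.078, 63, np.float64(0.086)), (0.082, 52, np.float64(0.098)), (0.086, 63, np.float64(0.099)), (0.09, 51, np.float64(0.099)), (0.094, 62, np.float64(0.099)), (0.098, 55, np.float64(0.099))]
side handle 197 [-0.135 -0.048] slope -1.02 0.0765
  pan floor 198 [-0.034  0.022] 0.009 slope 1.34
   mug (235, 269) diff 6.3
   clock (249, 243) diff 6.2
   books (308, 159) diff 19.3
scene handle 237 [-0.137 -0.046] slope -0.82 0.0762
  pan floor 226 [-0.034  0.025] 0.0093 slope -1.01
   mug (394, 316) diff 1.8
   clock (338, 323) diff 1.7
   books (118, 312) diff 1.8
```

```bash
python3 -c "
from station import *
print(job_done())"
```

```text
the job is handed in; nothing more can be done
None
```

The job is handed in, at about 92 s of robot time: all 8 balls are in the tray, the tray sits flat between the rails in the shut drawer, and the scoop stands flat in the empty box. Two balls tipped over the box's far rim off the scoop and were picked up from the dresser by hand.

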